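Stack the primed chassis panels on spacer sticks to cure

TASK

Use the spatula to move every grey primed panel from the drying rack to the curing stand, one squarely above the other, with two spacer sticks between each panel and the next, lying straight above the stand's two bearers so that air gets between. The primer is only just dry, so do not let the gripper or arm touch the panels. Finish with the spatula lying on its rubber mat as you found it, unused sticks left on the bench, and the other things on the bench not shifted.

Things in the scene. Friction and masses are not known exactly. Their poses are not given: they have to be found in the camera images.
- rack: Drying rack, fixed: plywood board 125 x 410 x 9 mm with three bays in a row along y, 136 mm apart. Origin under its centre, on the bench; x runs front to back, away from the robot. Each bay is a pair of wooden battens along x, 125 long, 22 wide, 38 mm high, centred 44 mm either side of the bay's middle, tops 47 mm above the bench; open in front, behind and between them (66 mm gap).
- bay0 (a point): Middle of drying bay 1 of 3 (y -136 mm on the rack), at the height of the batten tops; x front to back along the battens. May hold a panel or be empty.
- bay1 (a point): Middle of drying bay 2 of 3 (y 0 mm on the rack), at the height of the batten tops; x front to back along the battens. May hold a panel or be empty.
- bay2 (a point): Middle of drying bay 3 of 3 (y 136 mm on the rack), at the height of the batten tops; x front to back along the battens. May hold a panel or be empty.
- stand_top (a point): Curing stand, fixed: plywood board 125 x 135 x 9 mm with one pair of wooden bearers just like the battens of one rack bay (125 x 22 x 38 mm, centred 44 mm either side of the middle, tops 47 mm above the bench, open front and back). This point is the stand's middle at the height of the bearer tops; x front to back along the bearers, y across, z up.
- panel0_center (a point): Primed grey plywood chassis plate, square 120 x 120 x 6 mm, about 75 g, loose, lying flat across the two battens of a bay at the start, overhanging them slightly each side; this point is its centre, z up. Its bolt holes and slots are shallow marks. One of the three may be absent.
- panel1_center (a point): Primed grey plywood chassis plate, square 120 x 120 x 6 mm, about 75 g, loose, lying flat across the two battens of a bay at the start, overhanging them slightly each side; this point is its centre, z up. Its bolt holes and slots are shallow marks. One of the three may be absent.
- panel2_center (a point): Primed grey plywood chassis plate, square 120 x 120 x 6 mm, about 75 g, loose, lying flat across the two battens of a bay at the start, overhanging them slightly each side; this point is its centre, z up. Its bolt holes and slots are shallow marks. One of the three may be absent.
- stick0_center (a point): Plain wooden spacer stick, 125 mm long, 22 x 22 mm square, 35 g, loose, lying at the start on a 3 mm green cutting mat on the bench; this point is its centre, x along its length.
- stick1_center (a point): Plain wooden spacer stick, 125 mm long, 22 x 22 mm square, 35 g, loose, lying at the start on a 3 mm green cutting mat on the bench; this point is its centre, x along its length.
- stick2_center (a point): Plain wooden spacer stick, 125 mm long, 22 x 22 mm square, 35 g, loose, lying at the start on a 3 mm green cutting mat on the bench; this point is its centre, x along its length.
- stick3_center (a point): Plain wooden spacer stick, 125 mm long, 22 x 22 mm square, 35 g, loose, lying at the start on a 3 mm green cutting mat on the bench; this point is its centre, x along its length.
- stick4_center (a point): Plain wooden spacer stick, 125 mm long, 22 x 22 mm square, 35 g, loose, lying at the start on a 3 mm green cutting mat on the bench; this point is its centre, x along its length.
- spatula_grip (a point): Grip point on the wooden handle of the cranked steel spatula (190 g): handle 90 long, 22 wide with flat upright sides, 24 mm high. x points along the tool to the blade, z up. 46 mm above the blade's underside, 92 mm behind its middle; the handle reaches 58 mm behind this point and 32 ahead. The tool lies stably on its blade, handle in the air; it balances about 65 mm ahead of this point.
- spatula_blade (a point): Middle of the upper face of the spatula's flat steel blade: 95 mm long (x), 48 mm wide (y), 3 mm thick, square front edge; x points to the front edge, z up. From the blade's rear edge a 16 mm wide neck rises steeply backwards to the handle (about 26 mm back while it rises 45 mm).
- toolmat: Black rubber mat, fixed, 270 x 120 x 3 mm, on which the spatula lies at the start; origin under its centre on the bench, x along its length in the direction in which the blade points.
- toolmat_blade (a point): Point on the top of the rubber mat, 55 mm ahead of its centre along its x, where the middle of the blade belongs when the spatula is put back.
- flask: Bystander: black drinks flask, 72 mm across, 210 mm high; origin at its foot.
- calipers: Bystander: steel calipers lying flat, 160 mm long; origin under their middle.
- tape: Bystander: roll of blue tape lying flat, 100 mm across, 24 mm high; origin under its centre.
- wheel: Bystander: black rubber robot wheel lying flat, 100 mm across, 30 mm high; origin under its centre.
- bracket: Bystander: small aluminium angle bracket, 55 x 40 x 28 mm; origin under the centre of its foot.
- wrench: Bystander: steel wrench lying flat, 150 mm long; origin under its middle.
Mind the look-alikes: they are no part of the job. What is shaped like the part that bears stick2_center but blue or turquoise is not meant.

How it is judged:
At the end, for the whole second after the job is handed in: Panels level, within 20 mm of the stand's middle and 0.17 rad of square, in layers 28 mm apart (+-5 mm); each stick in the stack 44 +-13 mm beside the middle, 25 mm lengthwise, 0.2 rad, or else lying on the bench; spatula flat on its mat, blade within 60 mm of its place, 0.6 rad (x of panel0_center in the frame of stand_top between -0.02 and 0.02 m and y of panel0_center in the frame of stand_top between -0.02 and 0.02 m and angle between each of panel0_center, panel1_center, panel2_center's own z axis and vertical below 0.06 rad and (angle between the x axis of panel0_center and the x axis of stand_top, either way round below 0.17 rad or angle between the x axis of panel0_center and the y axis of stand_top, either way round below 0.17 rad) and (z of panel0_center in the frame of stand_top between -0.002 and 0.008 m or z of panel0_center in the frame of stand_top between 0.026 and 0.036 m or z of panel0_center in the frame of stand_top between 0.054 and 0.064 m) and linear speed of each of panel0, panel1, panel2 below 0.02 m/s and x of panel1_center in the frame of stand_top between -0.02 and 0.02 m and y of panel1_center in the frame of stand_top between -0.02 and 0.02 m and (angle between the x axis of panel1_center and the x axis of stand_top, either way round below 0.17 rad or angle between the x axis of panel1_center and the y axis of stand_top, either way round below 0.17 rad) and (z of panel1_center in the frame of stand_top between -0.002 and 0.008 m or z of panel1_center in the frame of stand_top between 0.026 and 0.036 m or z of panel1_center in the frame of stand_top between 0.054 and 0.064 m) and x of panel2_center in the frame of stand_top between -0.02 and 0.02 m and y of panel2_center in the frame of stand_top between -0.02 and 0.02 m and (angle between the x axis of panel2_center and the x axis of stand_top, either way round below 0.17 rad or angle between the x axis of panel2_center and the y axis of stand_top, either way round below 0.17 rad) and (z of panel2_center in the frame of stand_top between -0.002 and 0.008 m or z of panel2_center in the frame of stand_top between 0.026 and 0.036 m or z of panel2_center in the frame of stand_top between 0.054 and 0.064 m) and (height (world z) of stick0_center below 0.03 m or (x of stick0_center in the frame of stand_top between -0.025 and 0.025 m and (y of stick0_center in the frame of stand_top between 0.031 and 0.057 m or y of stick0_center in the frame of stand_top between -0.057 and -0.031 m) and angle between the x axis of stick0_center and the x axis of stand_top, either way round below 0.2 rad and linear speed of stick0 below 0.02 m/s)) and (height (world z) of stick1_center below 0.03 m or (x of stick1_center in the frame of stand_top between -0.025 and 0.025 m and (y of stick1_center in the frame of stand_top between 0.031 and 0.057 m or y of stick1_center in the frame of stand_top between -0.057 and -0.031 m) and angle between the x axis of stick1_center and the x axis of stand_top, either way round below 0.2 rad and linear speed of stick1 below 0.02 m/s)) and (height (world z) of stick2_center below 0.03 m or (x of stick2_center in the frame of stand_top between -0.025 and 0.025 m and (y of stick2_center in the frame of stand_top between 0.031 and 0.057 m or y of stick2_center in the frame of stand_top between -0.057 and -0.031 m) and angle between the x axis of stick2_center and the x axis of stand_top, either way round below 0.2 rad and linear speed of stick2 below 0.02 m/s)) and (height (world z) of stick3_center below 0.03 m or (x of stick3_center in the frame of stand_top between -0.025 and 0.025 m and (y of stick3_center in the frame of stand_top between 0.031 and 0.057 m or y of stick3_center in the frame of stand_top between -0.057 and -0.031 m) and angle between the x axis of stick3_center and the x axis of stand_top, either way round below 0.2 rad and linear speed of stick3 below 0.02 m/s)) and (height (world z) of stick4_center below 0.03 m or (x of stick4_center in the frame of stand_top between -0.025 and 0.025 m and (y of stick4_center in the frame of stand_top between 0.031 and 0.057 m or y of stick4_center in the frame of stand_top between -0.057 and -0.031 m) and angle between the x axis of stick4_center and the x axis of stand_top, either way round below 0.2 rad and linear speed of stick4 below 0.02 m/s)) and horizontal distance between spatula_blade and toolmat_blade below 0.06 m and height (world z) of spatula_blade below 0.012 m and angle between the x axis of spatula_blade and the x axis of toolmat, either way round below 0.6 rad and angle between spatula_blade's own z axis and vertical below 0.1 rad); the robot touches nothing.
It fails at once if the gripper or arm touches a panel (contact force between any of the fingers, the arm and panel0 above 1.5 N or contact force between any of the fingers, the arm and panel1 above 1.5 N or contact force between any of the fingers, the arm and panel2 above 1.5 N).
It fails at once if a bystander is shifted by more than 30 mm (distance of any of flask, calipers, tape, wheel, bracket, wrench from where it was at the start of the episode above 0.03 m).
Of panel0, panel1, panel2 only 2 to 3 are there at a start; the rules pass over those that are not, and their reading is None.
At some moment in a run one of spatula, stick0, stick1, stick2, stick3, stick4 may be knocked a few centimetres aside while the robot is not near it.
It also fails if it takes over 210 s, if anything falls off the work surface, if the arm or the gripper's body presses on something with over 40 N, if the wrist force passes 120 N, or if a joint passes its speed limit or range.

ROBOT

A 6-joint arm with a two-finger parallel gripper is mounted at the origin on the work surface. World frame = base frame: x ahead of the robot, y to its left, z up, the work surface at z = 0. Lengths are in m, angles in rad, forces in N, time in s.
With the tool pointing down it reaches from about 0.25 to 0.775 m from the base axis. Payload 4 kg.
Tool frame: the origin (TCP) lies at the very end of the fingers, on their centre line; the grasp point (between the pads) lies hold_point_z behind it (hold_point_z is the distance from the TCP to the grasp point, in m); z points along the fingers, y is the direction in which the jaws open and shut (so a half turn about z gives the same grasp; the last joint's range is limited). The gripper opens to 94 mm and grips with 3 to 60 N. Pads are 16 mm wide; open, the fingers measure 119 mm over their backs; the gripper's body (75 mm by 177 mm) begins 78 mm behind the grasp point.
Start: joints at [1.215, 0.087, 1.371, -0, 1.684, -0.103], TCP at [0.138, 0.533, 0.206] pointing down, gripper open.
Joint ranges: [-3.1, 3.1], [-0.76, 2.03], [0.27, 2.55], [-1.08, 4.22], [0.17, 2.65], [-2.57, 2.57]. Speed limits (rad/s): [2.79, 2.79, 3.14, 3.14, 3.14, 3.14].

INTERFACE

Orientations are given as [roll, pitch, yaw] about the fixed x, y, z axes, in that order (R = Rz(yaw) Ry(pitch) Rx(roll)).
In Python, from bench import * gives the robot as it stands.
- The arm moves only by the tool step_arm, never from a script. Its argument "increments" is text: rows parted by semicolons, each of 6 numbers parted by spaces: the shift along the tool's x, y, z in cm, then the turn, a rotation vector about the tool's x, y, z in rad. A call has 1 to 5 rows; each row shifts and turns the commanded pose from where the row before left it, along the tool's axes as they then stand; what a row does not reach is not made up. A row lasts 1/10 s, in which the tool goes at most 50 mm and 8.59 degrees, less where a joint would pass 70% of its speed; a pose out of reach is approached as far as the arm can. A call is refused whole if a number of a shift passes 5 or a number of a turn 0.15, either way. A call with a gripper value outside its range is refused whole. "claw" is the gripper's target within -1 to 1 (shut at 1, half-way at 0, fully open at -1), set as the call begins (left out, the last holds). The fingers move at their own pace and stop on an object; the grip force is fixed at half the most. Time passes only in rows, so rows that do not move let the fingers close. It gives the time, the measured TCP pose, the force and the opening at its end, in the units of the state.
- get_obs(): the state, without advancing time (a new reading comes with each control period).
- snapshot(name): name is "side" or "top" or "wrist"; returns the picture (400x640x3 uint8, red, green, blue); there is no depth.
- calibration(name): a dict with "camera_matrix" (3x3 intrinsics, pixels), "eye" and "orientation" of the camera in the world; the wrist camera has in their place "tool_from_camera" (4x4, takes a point from camera to tool coordinates, whose origin is the TCP and whose axes are the flange's). Camera axes: x right, y up, looking along -z (the intrinsics and any distortion apply to the point x, -y, -z); pixel columns grow to the right and rows downward; lengths in m; the calibration is good to about 2 mm. A picture is of the moment at which its call begins: read the wrist's pose just before it. calibration takes no time and is no camera call.
- close_job(): hands the job in, once; it reports no verdict.
The state is a dict: "time": time; "joint_positions": joint angles; "qvel": joint speeds; "joint_torque": joint torques, N m; "tool_pos": TCP position; "ee_rot": TCP orientation; "wrist_force": force on the tool from outside, world axes, zero at the start; "wrist_torque": the same for the moment, N m; "width": finger opening in m.
Only numpy, scipy, OpenCV 4.12 (cv2) and the standard library are available. Lean on these libraries where they do the work, as an engineer would, in place of code of your own. Each camera call takes 0.05 s, during which the arm holds its last target. There are 200 camera calls.

## Working session

There is one attempt and no reset: what is moved stays moved. The work goes in short steps, Python scripts to look and compute and a tool call to move; the robot and the scene stay as the last step left them, time stands still between calls to the robot, and variables do not carry over. Pictures are saved under pics/ and viewed, about 12 in all and at most 16, crops included, and the job is handed in when it is done.

Besides the shell and the picture viewer there is one more tool, called after "Request:" by a JSON object that holds its "api" and its "payload", one argument or row to a line. step_arm: Moves the arm, as the interface text tells. Its arguments: {"type":"object","properties":{"increments":{"type":"string"},"claw":{"type":"number"}},"required":["increments"]}

```bash
ls; mkdir -p pics
python3 - <<'E'
from bench import *
import cv2
print(get_obs())
for n in ("top","side","wrist"):
    print(n,calibration(n))
    cv2.imwrite(f"pics/{n}0.png",snapshot(n)[:,:,::-1])
E
```

```text
pics
{'time': 0.0, 'joint_positions': array([ 1.21492464e+00,  8.79595178e-02,  1.37223707e+00,  7.07998802e-06,
        1.68362989e+00, -1.03095984e-01]), 'qvel': array([-0.00106705, -0.0012174 , -0.00137521, -0.00065875,  0.00065295,
        0.00030262]), 'joint_torque': array([-2.20210277e-04, -3.40165293e+01, -3.02434981e+01,  7.16375699e-02,
        3.30186705e-02, -1.95247117e-04]), 'tool_pos': array([0.13735599, 0.53199809, 0.20431046]), 'ee_rot': array([-3.13937141e+00, -2.36889697e-04,  2.88881748e+00]), 'wrist_force': array([-0.18904616, -0.13371053, -0.15112342]), 'wrist_torque': array([-0.05363304, -0.03291342, -0.00988902]), 'width': 0.09385034484113253}
top {'camera_matrix': array([[381.37529939,   0.        , 326.01791559],
       [  0.        , 381.37529939, 199.00325757],
       [  0.        ,   0.        ,   1.        ]]), 'eye': array([0.36802509, 0.01175003, 1.18302577]), 'orientation': array([ 0.0836527 , -0.01527046, -1.54496802])}
side {'camera_matrix': array([[515.05779594,   0.        , 323.51707745],
       [  0.        , 515.05779594, 202.33881525],
       [  0.        ,   0.        ,   1.        ]]), 'eye': array([-0.25070827, -0.78210713,  1.04693947]), 'orientation': array([ 0.83323899,  0.0120851 , -0.76053535])}
wrist {'camera_matrix': array([[309.59137192,   0.        , 326.00305047],
       [  0.        , 309.59137192, 198.31330112],
       [  0.        ,   0.        ,   1.        ]]), 'tool_from_camera': array([[-1.02119576e-03,  9.62681218e-01,  2.70635973e-01,
         7.79846585e-02],
       [ 9.99999430e-01,  1.06768222e-03, -2.45438116e-05,
         7.25386270e-05],
       [-3.12581082e-04,  2.70635794e-01, -9.62681759e-01,
        -1.79288831e-01],
       [ 0.00000000e+00,  0.00000000e+00,  0.00000000e+00,
         1.00000000e+00]])}
```

View pics/top0.png

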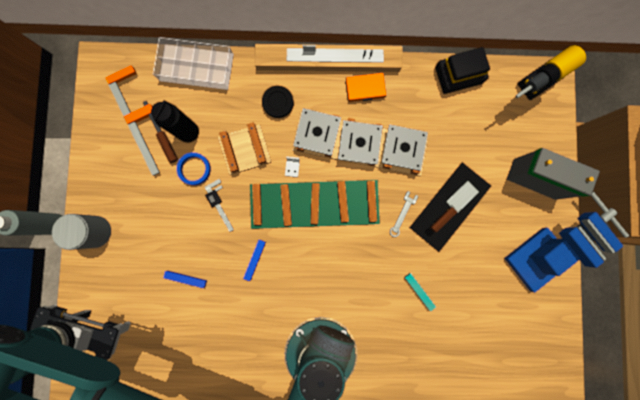

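View pics/side0.png

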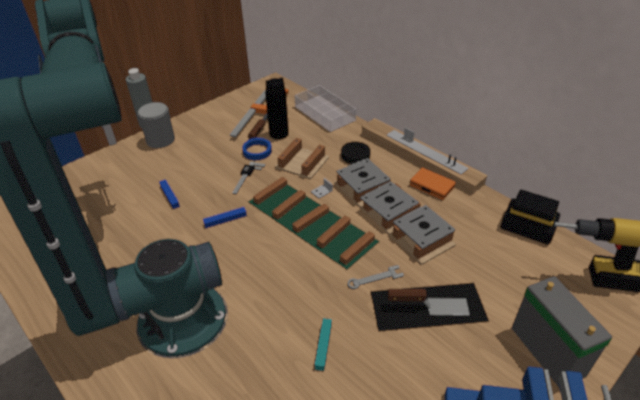

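The top view shows three panels: (318,131), (360,143), (404,149). The stand is at (245,148), five sticks lie on the green mat (250-380,205), and the spatula is on the black mat, its blade at (462,196).

```bash
cat > h.py <<'E'
from bench import *
import numpy as np, cv2
from scipy.spatial.transform import Rotation as R
def cam(name, obs=None):
    c=calibration(name); K=c["camera_matrix"]
    if name=="wrist":
        o=obs or get_obs(); T=np.eye(4); T[:3,:3]=R.from_euler("xyz",o["ee_rot"]).as_matrix(); T[:3,3]=o["tool_pos"]
        T=T@c["tool_from_camera"]; return K,T[:3,:3],T[:3,3]
    return K,R.from_euler("xyz",c["orientation"]).as_matrix(),np.array(c["eye"])
def p2w(cm,uv,z):
    K,Rc,e=cm; uv=np.atleast_2d(np.array(uv,float))
    d=np.c_[(uv[:,0]-K[0,2])/K[0,0],-(uv[:,1]-K[1,2])/K[1,1],-np.ones(len(uv))]@Rc.T
    s=(z-e[2])/d[:,2]; return e+d*s[:,None]
def w2p(cm,p):
    K,Rc,e=cm; q=(np.atleast_2d(p)-e)@Rc
    return np.c_[K[0,0]*q[:,0]/-q[:,2]+K[0,2],K[1,1]*-q[:,1]/-q[:,2]+K[1,2]]
def rects(im,mask,cm,z,amin,amax):
    n,_=cv2.findContours(mask.astype(np.uint8),cv2.RETR_EXTERNAL,cv2.CHAIN_APPROX_NONE)
    out=[]
    for c in n:
        if not amin<cv2.contourArea(c)<amax: continue
        w=p2w(cm,c[:,0,:],z)[:,:2].astype(np.float32)
        (x,y),(a,b),t=cv2.minAreaRect(w*1000)
        if a<b: a,b,t=b,a,t+90
        t=(t+90)%180-90
        out.append((c[:,0].mean(0).round(),round(x),round(y),round(a),round(b),round(np.deg2rad(t),3)))
    return out
E
python3 - <<'E'
from h import *
im=cv2.imread("pics/top0.png")
cv2.imwrite("pics/c1.png",cv2.resize(im[90:260,200:500],None,fx=2.6,fy=2.6,interpolation=cv2.INTER_CUBIC))
cm=cam("top")
hsv=cv2.cvtColor(im,cv2.COLOR_BGR2HSV)
for (u,v) in [(257,205),(287,205),(230,155),(318,120),(405,140),(465,190),(445,215),(290,230),(245,145),(283,160),(240,190)]: print(u,v,hsv[v,u])
E
```

```text
257 205 [ 14 206 192]
287 205 [ 14 203 196]
230 155 [ 13 201 193]
318 120 [ 26  22 183]
405 140 [ 26  24 181]
465 190 [ 30  19 201]
445 215 [ 10 196 108]
290 230 [ 18 154 230]
245 145 [ 19 128 235]
283 160 [ 18 153 234]
240 190 [ 17 157 217]
```

View pics/c1.png

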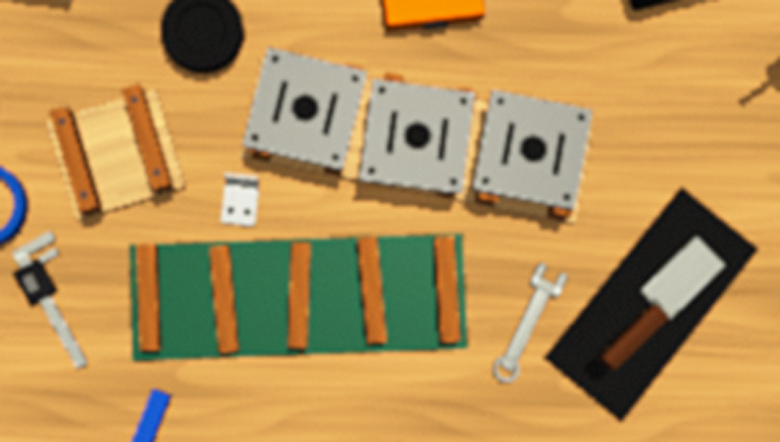

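Run:
```python
from h import *
im=cv2.imread("pics/top0.png"); cm=cam("top")
H,S,V=cv2.split(cv2.cvtColor(im,cv2.COLOR_BGR2HSV))
box=np.zeros_like(H);box[90:260,200:500]=1
wood=(H<17)&(S>175)&(V>120)&(box>0)
for r in rects(im,wood&(np.arange(640)[None]>248)&(np.arange(400)[:,None]>175)&(np.arange(640)[None]<400),cm,.025,60,2000): print("stick",r)
for r in rects(im,wood&(np.arange(640)[None]<275)&(np.arange(400)[:,None]<178),cm,.047,30,2000): print("bearer",r)
for r in rects(im,(S<60)&(V>110)&(box>0)&(np.arange(400)[:,None]<180)&(np.arange(640)[None]<430),cm,.053,500,4000): print("panel",r)
for r in rects(im,(S<60)&(V>130)&(box>0)&(np.arange(640)[None]>430),cm,.006,100,4000): print("blade",r)
for r in rects(im,(V<60)&(box>0)&(np.arange(640)[None]>405),cm,.003,300,9000): print("mat",r)
for r in rects(im,(H<14)&(S>140)&(V<150)&(V>60)&(np.arange(640)[None]>425)&(box>0),cm,.061,20,2000): print("handle",r)
```

```text
stick (array([286., 205.]), 444, 119, 123, 21, np.float64(0.124))
stick (array([314., 203.]), 451, 31, 120, 21, np.float64(-0.023))
stick (array([257., 204.]), 445, 207, 122, 21, np.float64(0.042))
stick (array([371., 201.]), 464, -142, 123, 21, np.float64(0.077))
stick (array([342., 201.]), 461, -53, 124, 22, np.float64(0.113))
bearer (array([228., 151.]), 603, 295, 125, 24, np.float64(0.344))
bearer (array([256., 142.]), 631, 213, 125, 22, np.float64(0.333))
panel (array([404., 147.]), 626, -235, 119, 119, np.float64(1.399))
panel (array([360., 142.]), 638, -100, 119, 118, np.float64(-0.108))
panel (array([317., 132.]), 667, 30, 118, 118, np.float64(-0.219))
blade (array([462., 196.]), 487, -428, 95, 50, np.float64(-0.776))
mat (array([450., 206.]), 455, -391, 264, 113, np.float64(-0.667))
handle (array([444., 219.]), 411, -351, 85, 21, np.float64(-0.774))
```

```bash
cat > plan.py <<'E'
# plan.py "x y z yaw [maxcm] ; ..." (mm, rad, tool down) -> rounded rows for step_arm from the given/measured start
import sys
from h import *
def plan(wps,start=None):
    o=get_obs(); p=np.array(o["tool_pos"])*100; Rm=R.from_euler("xyz",o["ee_rot"])
    rows=[]
    for w in wps:
        tgt=np.array(w[:3])/10; Rt=R.from_euler("xyz",[np.pi,w[5] if len(w)>5 else 0,w[3]]); mx=w[4] if len(w)>4 else 4.5
        # fixed-direction yaw turn: unwrapped w.r.t. joint-6 range by the caller's waypoints
        rv=(Rm.inv()*Rt).as_rotvec()
        n=max(1,int(np.ceil(max(np.linalg.norm(tgt-p)/mx,np.linalg.norm(rv)/.14))))
        for k in range(n,0,-1):
            d=np.round(Rm.inv().apply((tgt-p)/k),1); t=np.round((Rm.inv()*Rt).as_rotvec()/k,2)
            t=np.clip(t,-.15,.15)
            rows.append(np.r_[d,t]); p=p+Rm.apply(d); Rm=Rm*R.from_rotvec(t)
    for i in range(0,len(rows),5):
        print("; ".join(" ".join(f"{v:g}" for v in r+0.) for r in rows[i:i+5]))
    print("end",(p*10).round(1),Rm.as_euler("xyz").round(3),len(rows))
if __name__=="__main__":
    plan([[float(v) for v in s.split()] for s in sys.argv[1].split(";")])
E
python3 plan.py "300 330 250 1.8; 390 60 250 0.5; 395 -338 200 -0.776"
python3 - <<'E'
from h import *
import bench
print([ (k,v) for k,v in vars(bench).items() if 'hold' in k.lower()], get_obs().keys())
cm=cam("top")
print(p2w(cm,[(300.8,148.8),(328,154.6),(387.3,165.8),(416.2,171.2),(352.7,120),(338.5,117),(292,166),(403,213)],.047).round(3)[:,:2])
E
```

```text
-2.6 -1.9 -0.6 0 0 0.14; -2.8 -1.6 -0.6 0 0 0.14; -3 -1.1 -0.6 0 0 0.13; -3.2 -0.7 -0.5 0 0 0.14; -3.2 -0.3 -0.6 0 0 0.13
-3.3 0.1 -0.5 0 0 0.14; -3.2 0.6 -0.6 0 0 0.13; -3.1 1 -0.5 0 0 0.14; -2.8 0.3 0 0 0 0.13; -2.8 0.6 0 0 0 0.13
-2.7 1 0 0 0 0.13; -2.5 1.3 0 0 0 0.13; -2.3 1.6 0 0 0 0.13; -2.1 1.9 0 0 0 0.13; -1.8 2.2 0 0 0 0.13
-1.6 2.4 0 0 0 0.13; -1.2 2.6 0 0 0 0.13; -0.8 2.7 0 0 0 0.13; -1.9 3.5 0.5 0 0 0.13; -1.4 3.7 0.5 0 0 0.13
-0.9 3.9 0.5 0 0 0.13; -0.4 4 0.5 0 0 0.13; 0.1 4 0.5 0 0 0.13; 0.7 3.9 0.5 0 0 0.12; 1.1 3.8 0.5 0 0 0.13
1.6 3.6 0.5 0 0 0.12; 2.1 3.5 0.5 0 0 0.13; 2.5 3.1 0.6 0 0 0.12
end [ 395.4 -338.2  199.8] [ 3.14e+00 -1.00e-03 -7.71e-01] 28
[('hold_point_z', 0.0188)] dict_keys(['time', 'joint_positions', 'qvel', 'joint_torque', 'tool_pos', 'ee_rot', 'wrist_force', 'wrist_torque', 'width'])
[[ 0.614  0.077]
 [ 0.598 -0.006]
 [ 0.569 -0.186]
 [ 0.555 -0.273]
 [ 0.707 -0.078]
 [ 0.715 -0.035]
 [ 0.56   0.102]
 [ 0.428 -0.234]]
```

Request:
{"api": "step_arm", "payload": {
  "increments": "-2.6 -1.9 -0.6 0 0 0.14; -2.8 -1.6 -0.6 0 0 0.14; -3 -1.1 -0.6 0 0 0.13; -3.2 -0.7 -0.5 0 0 0.14; -3.2 -0.3 -0.6 0 0 0.13",
  "claw": -0.2
}}

```text
time: 0.65
tool_pos: [0.2394, 0.4058, 0.2342]
ee_rot: [-3.141, 0.0, 2.204]
wrist_force: [0.1, 1.3, -0.3]
width: 0.058
```

Request:
{"api": "step_arm", "payload": {
  "increments": "-3.3 0.1 -0.5 0 0 0.14; -3.2 0.6 -0.6 0 0 0.13; -3.1 1 -0.5 0 0 0.14; -2.8 0.3 0 0 0 0.13; -2.8 0.6 0 0 0 0.13"
}}

```text
time: 1.15
tool_pos: [0.3189, 0.2756, 0.2503]
ee_rot: [-3.141, 0.0, 1.533]
wrist_force: [0.3, 0.5, -0.4]
width: 0.0567
```

Request:
{"api": "step_arm", "payload": {
  "increments": "-2.7 1 0 0 0 0.13; -2.5 1.3 0 0 0 0.13; -2.3 1.6 0 0 0 0.13; -2.1 1.9 0 0 0 0.13; -1.8 2.2 0 0 0 0.13"
}}

```text
time: 1.65
tool_pos: [0.363, 0.1411, 0.2502]
ee_rot: [-3.141, 0.0, 0.884]
wrist_force: [0.4, -0.1, 0.1]
width: 0.0567
```

Request:
{"api": "step_arm", "payload": {
  "increments": "-1.6 2.4 0 0 0 0.13; -1.2 2.6 0 0 0 0.13; -0.8 2.7 0 0 0 0.13; -1.9 3.5 0.5 0 0 0.13; -1.4 3.7 0.5 0 0 0.13"
}}

```text
time: 2.15
tool_pos: [0.3905, -0.0196, 0.2401]
ee_rot: [-3.141, -0.0, 0.234]
wrist_force: [0.6, -0.8, -0.6]
width: 0.0564
```

Request:
{"api": "step_arm", "payload": {
  "increments": "-0.9 3.9 0.5 0 0 0.13; -0.4 4 0.5 0 0 0.13; 0.1 4 0.5 0 0 0.13; 0.7 3.9 0.5 0 0 0.12; 1.1 3.8 0.5 0 0 0.13"
}}

```text
time: 2.65
tool_pos: [0.3926, -0.2193, 0.215]
ee_rot: [-3.141, 0.0, -0.407]
wrist_force: [1.3, 0.3, -0.5]
width: 0.0561
```

Request:
{"api": "step_arm", "payload": {
  "increments": "1.6 3.6 0.5 0 0 0.12; 2.1 3.5 0.5 0 0 0.13; 2.5 3.1 0.6 0 0 0.12; 0 0 0 0 0 0; 0 0 0 0 0 0"
}}

```text
time: 3.15
tool_pos: [0.3951, -0.3379, 0.1984]
ee_rot: [-3.141, 0.003, -0.772]
wrist_force: [0.3, 0.3, -0.3]
width: 0.0561
```

Run:
```python
from h import *
o=get_obs(); print(o["tool_pos"],o["ee_rot"],o["joint_positions"])
cm=cam("wrist",o); im=snapshot("wrist")[:,:,::-1].copy(); cv2.imwrite("pics/w1.png",im)
H,S,V=cv2.split(cv2.cvtColor(im,cv2.COLOR_BGR2HSV))
for r in rects(im,(S<60)&(V>130),cm,.006,1000,90000): print("blade",r)
for r in rects(im,(H<14)&(S>140)&(V<150)&(V>60),cm,.061,200,90000): print("handle",r)
print(w2p(cm,[[.487,-.428,.006],[.421,-.364,.061]]))
```

```text
[ 0.39510517 -0.33785144  0.19838164] [-3.14088971e+00  2.68785151e-03 -7.71744641e-01] [-8.16929446e-01  2.35206485e-02  1.45153464e+00  5.83649052e-04
  1.66925421e+00  1.52566905e+00]
blade (array([246., 190.]), 448, -253, 105, 38, np.float64(-0.42))
blade (array([ 24., 176.]), 666, -61, 135, 130, np.float64(1.461))
blade (array([327.,  65.]), 484, -425, 108, 48, np.float64(-0.786))
blade (array([91., 87.]), 655, -215, 137, 137, np.float64(-0.171))
handle (array([326., 163.]), 414, -356, 88, 21, np.float64(-0.782))
handle (array([ 43., 129.]), 633, -179, 103, 12, np.float64(-0.107))
[[327.12037028  64.94777568]
 [327.37758425 154.37765496]]
```

View pics/w1.png

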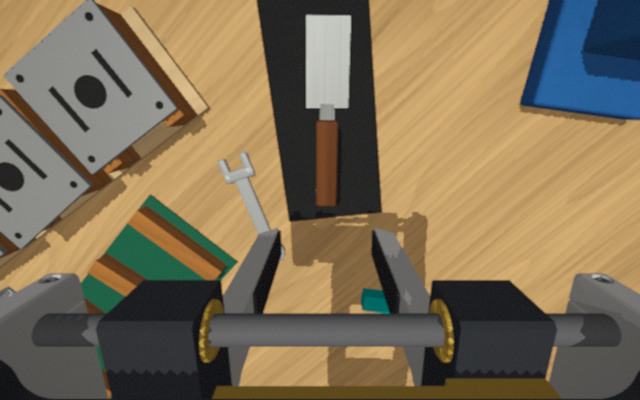

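The view shows the spatula's blade at (327,65) and handle at (326,163). Both match the predicted pixels. I'll grip about 10 mm ahead of the grip point.

```bash
python3 plan.py "429.5 -371 90 -0.778 4; 429.5 -371 31 -0.778 3"
```

```text
1.6 0 3.6 0 0 0; 1.6 0 3.6 0 0 0; 1.6 0.1 3.7 0 0 0.01; 0 0 2.9 0 0 0; 0 0 3 0 0 0
end [ 429.1 -371.1   31. ] [-3.141e+00  1.000e-03 -7.810e-01] 5
```

Request:
{"api": "step_arm", "payload": {
  "increments": "1.6 0 3.6 0 0 0; 1.6 0 3.6 0 0 0; 1.6 0.1 3.7 0 0 0.01; 0 0 2.9 0 0 0; 0 0 3 0 0 0"
}}

```text
time: 3.7
tool_pos: [0.4301, -0.3706, 0.0309]
ee_rot: [-3.141, -0.001, -0.778]
wrist_force: [-0.2, 0.2, -0.5]
width: 0.0565
```

Request:
{"api": "step_arm", "payload": {
  "increments": "0 0 0 0 0 0; 0 0 0 0 0 0; 0 0 0 0 0 0; 0 0 0 0 0 0; 0 0 0 0 0 0",
  "claw": 1
}}

```text
time: 4.2
tool_pos: [0.4302, -0.3727, 0.0336]
ee_rot: [-3.142, -0.004, -0.781]
wrist_force: [0.5, 0.1, 4.8]
width: 0.0219
```

Request:
{"api": "step_arm", "payload": {
  "increments": "0 0 0 0 0 0; 0 0 0 0 0 0; 0 0 -1 0 0 0; 0 0 -2 0 0 0; 0 0 -2 0 0 0"
}}

```text
time: 4.7
tool_pos: [0.4284, -0.3712, 0.0811]
ee_rot: [-3.142, 0.003, -0.781]
wrist_force: [-0.7, 0.0, -0.9]
width: 0.0218
```

Request:
{"api": "step_arm", "payload": {
  "increments": "0 0 -2 0 0 0; 0 0 -2 0 0 0; 0 0 -2 0 0 0; 0 0 0 0 0 0; 0 0 0 0 0 0"
}}

```text
time: 5.2
tool_pos: [0.4291, -0.3718, 0.1411]
ee_rot: [-3.142, 0.001, -0.781]
wrist_force: [0.0, 0.4, -2.2]
width: 0.0218
```

Run:
```python
from h import *
o=get_obs(); print(o["tool_pos"],o["ee_rot"],o["width"],o["wrist_force"],o["wrist_torque"])
cm=cam("wrist",o); im=snapshot("wrist")[:,:,::-1].copy(); cv2.imwrite("pics/w2.png",im)
T=np.eye(4); Rm=R.from_euler("xyz",o["ee_rot"])
# expected blade corners if untilted: tool frame x: 82+-47.5, z: blade top = +18.8... (tip minus): grip is -18.8; blade top 43 below grip
for x in (34.5,129.5):
  for y in (-24,24): print(x,y,w2p(cm,o["tool_pos"]+Rm.apply(np.array([x,y,24.2])/1000)).round(1))
```

```text
[ 0.42907243 -0.3718282   0.14107679] [-3.14158728e+00  5.19137038e-04 -7.81338791e-01] 0.02177036022241862 [ 0.0356331   0.42104186 -2.17905444] [0.11746616 0.17072686 0.03959587]
34.5 -24 [[291.  180.5]]
34.5 24 [[362.5 180.5]]
129.5 -24 [[286.   22.7]]
129.5 24 [[367.5  22.6]]
```

View pics/w2.png

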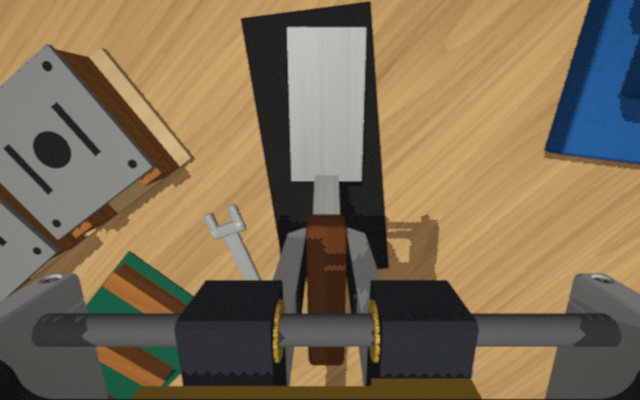

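```bash
cat >> h.py <<'E'
def fitblade(c4,obs):
    """c4: pixel corners rear-left, rear-right, front-left, front-right; returns droop (rad), shifts mm in tool frame"""
    from scipy.optimize import least_squares
    cm=cam("wrist",obs); Rm=R.from_euler("xyz",obs["ee_rot"])
    B=np.array([[x,y,43] for x in (34.5,129.5) for y in (-24,24)],float)
    def f(p):
        Q=(R.from_euler("y",-p[0])).apply(B+[p[1],p[2],0])+[0,0,-18.8+p[3]]
        return (w2p(cm,obs["tool_pos"]+Rm.apply(Q/1000))-np.array(c4)).ravel()
    s=least_squares(f,[0,0,0,0]); return s.x.round(3),s.fun.round(1)
E
python3 - <<'E'
from h import *
print(fitblade([(290.5,182),(362,182),(287.5,27),(366.5,27)],get_obs()))
E
python3 plan.py "400 -200 120 -0.165 3"
```

```text
(array([ 0.061,  1.799, -0.071, -2.689]), array([ 0.4, -0. ,  0.5, -0.1, -0.5,  0.1, -0.3, -0. ]))
-2.3 -1.7 0.3 0 0 -0.1; -2.2 -1.9 0.3 0 0 -0.1; -2 -2.1 0.4 0 0 -0.1; -1.7 -2.3 0.3 0 0 -0.11; -1.5 -2.5 0.4 0 0 -0.1
-1.2 -2.7 0.3 0 0 -0.11
end [ 400.3 -199.7  120.4] [-3.14e+00  2.00e-03 -1.61e-01] 6
```

```bash
python3 plan.py "415 -203 110 -0.16 3 -0.07"
```

```text
-2.1 -1.8 0.5 0 0.01 -0.1; -2 -2 0.5 0 0.01 -0.1; -1.7 -2.2 0.5 0 0.01 -0.11; -1.5 -2.4 0.4 0.01 0.01 -0.1; -1.2 -2.6 0.5 0 0.02 -0.11
-1 -2.7 0.4 0.01 0.01 -0.1
end [ 415.1 -202.8  110.1] [-3.14  -0.067 -0.161] 6
```

Request:
{"api": "step_arm", "payload": {
  "increments": "-2.1 -1.8 0.5 0 0.01 -0.1; -2 -2 0.5 0 0.01 -0.1; -1.7 -2.2 0.5 0 0.01 -0.11; -1.5 -2.4 0.4 0.01 0.01 -0.1; -1.2 -2.6 0.5 0 0.02 -0.11"
}}

```text
time: 5.75
tool_pos: [0.417, -0.2304, 0.1136]
ee_rot: [3.139, -0.056, -0.257]
wrist_force: [0.3, 1.5, -1.3]
width: 0.0216
```

Request:
{"api": "step_arm", "payload": {
  "increments": "-1 -2.7 0.4 0.01 0.01 -0.1; 0 0 0 0 0 0; 0 0 0 0 0 0"
}}

```text
time: 6.05
tool_pos: [0.4149, -0.2028, 0.1098]
ee_rot: [-3.141, -0.067, -0.161]
wrist_force: [0.4, 0.3, -1.7]
width: 0.0221
```

Run:
```python
from h import *
o=get_obs(); print(o["tool_pos"],o["ee_rot"],o["width"])
cm=cam("wrist",o); im=snapshot("wrist")[:,:,::-1].copy(); cv2.imwrite("pics/w3.png",im)
H,S,V=cv2.split(cv2.cvtColor(im,cv2.COLOR_BGR2HSV))
for r in rects(im,(S<60)&(V>100)&(np.arange(400)[:,None]<230),cm,.053,1500,90000): print("panel",r)
```

```text
[ 0.41490191 -0.20278342  0.10982172] [-3.14116674 -0.06681737 -0.16069313] 0.022092547613889617
panel (array([342., 129.]), 478, -231, 151, 91, np.float64(-0.15))
panel (array([135.,   9.]), 586, -97, 121, 15, np.float64(1.409))
```

View pics/w3.png

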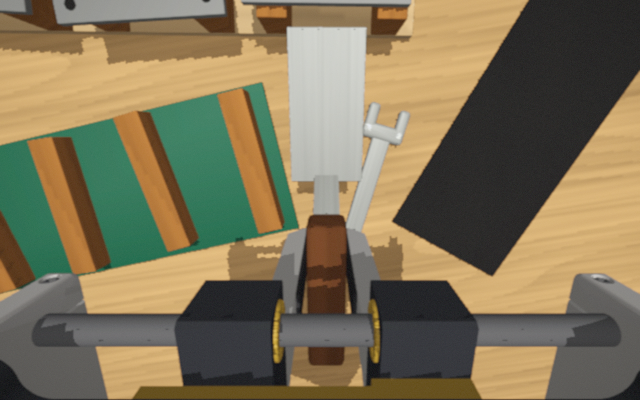

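Run:
```python
from h import *
o=get_obs();cm=cam("wrist",o)
w=p2w(cm,[(256,8),(288,8),(373,10),(407,11)],.047)*1000
print(w.round(0)[:,:2], w.mean(0).round(1))
b=p2w(cm,[(20,32),(405,36)],.009)*1000; print(b.round(0),np.arctan2(b[0,0]-b[1,0],b[0,1]-b[1,1]))
# lateral offset of bay mid from tool axis
d=w.mean(0)/1000-o["tool_pos"]; y=-.16; print("fwd",d[0]*np.cos(y)+d[1]*np.sin(y),"left",-d[0]*np.sin(y)+d[1]*np.cos(y))
```

```text
[[ 578. -179.]
 [ 574. -201.]
 [ 563. -262.]
 [ 558. -286.]] [ 568.2 -232.1   47. ]
[[ 607.   28.    9.]
 [ 551. -294.    9.]] 0.17203719219022146
fwd 0.15541276161969558 left -0.0038848667348986843
```

```bash
python3 plan.py "415.3 -203.6 60 -0.168 3 -0.07; 415.3 -203.6 60 -0.168 3 -0.07; 527.2 -222.5 60 -0.168 2 -0.07;527.2 -222.5 60 -0.168 2 -0.07; 527.2 -222.5 75 -0.168 0.5 -0.07"
```

```text
-0.2 0 2.5 0 0 0; -0.1 0 2.5 0 0 0.01; 0 0 0 0 0 0; 1.9 0 0.1 0 0 0; 1.9 0 0.1 0 0 0
1.9 0 0.1 0 0 0; 1.9 0 0.2 0 0 0; 1.8 0 0.1 0 0 0; 1.9 0 0.2 0 0 0; 0 0 0 0 0 0
0 0 -0.4 0 0 0; 0 0 -0.4 0 0 0; 0 0 -0.4 0 0 0; 0.1 0 -0.3 0 0 0
end [ 527.3 -222.9   75. ] [-3.141 -0.068 -0.171] 14
```

Request:
{"api": "step_arm", "payload": {
  "increments": "-0.2 0 2.5 0 0 0; -0.1 0 2.5 0 0 0.01; 0 0 0 0 0 0; 1.9 0 0.1 0 0 0; 1.9 0 0.1 0 0 0"
}}

```text
time: 6.6
tool_pos: [0.4545, -0.2112, 0.0627]
ee_rot: [-3.141, -0.07, -0.172]
wrist_force: [0.4, -0.6, -1.3]
width: 0.0216
```

Request:
{"api": "step_arm", "payload": {
  "increments": "1.9 0 0.1 0 0 0; 1.9 0 0.2 0 0 0; 1.8 0 0.1 0 0 0; 1.9 0 0.2 0 0 0; 0 0 0 0 0 0"
}}

```text
time: 7.1
tool_pos: [0.5303, -0.2242, 0.062]
ee_rot: [3.142, -0.072, -0.171]
wrist_force: [-0.2, 0.1, -2.3]
width: 0.0221
```

Run:
```python
from h import *
o=get_obs(); print(o["tool_pos"],o["ee_rot"],o["wrist_force"])
cm=cam("wrist",o); im=snapshot("wrist")[:,:,::-1].copy(); cv2.imwrite("pics/w4.png",im)
H,S,V=cv2.split(cv2.cvtColor(im,cv2.COLOR_BGR2HSV))
m=((S<60)&(V>100)&(np.arange(400)[:,None]<230)).astype(np.uint8)
for r in rects(im,m,cm,.053,1500,90000): print("panel",r)
```

```text
[ 0.53031178 -0.22423291  0.06203186] [ 3.14154655 -0.07165711 -0.17099153] [-0.1791468   0.1095409  -2.31542973]
panel (array([321.,  96.]), 608, -234, 125, 120, np.float64(-0.175))
panel (array([101.,  96.]), 638, -103, 120, 116, np.float64(1.458))
```

View pics/w4.png

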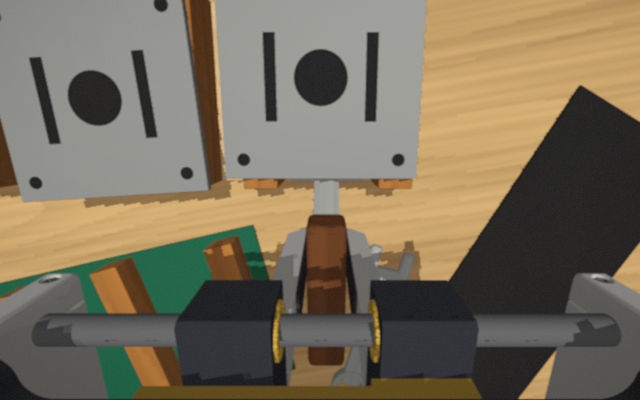

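Run:
```python
from h import *
o=get_obs();cm=cam("wrist",o)
w=p2w(cm,[(321,77),(327,180)],.053)
y=o["ee_rot"][2]
for q in w:
    d=q-o["tool_pos"]; print(q,"fwd",d[0]*np.cos(y)+d[1]*np.sin(y),"left",-d[0]*np.sin(y)+d[1]*np.cos(y))
```

```text
[ 0.62760369 -0.23774017  0.053     ] fwd 0.09969132104693 left 0.0029918694321568375
[ 0.56671076 -0.23078831  0.053     ] fwd 0.038503574575575586 left -0.0005205315668442003
```

Request:
{"api": "step_arm", "payload": {
  "increments": "-0.2 0 0 0 0 0; 0 0 -0.5 0 0 0; 0 0 -0.5 0 0 0; 0 0 -0.4 0 0 0; 0 0 -0.4 0 0 0"
}}

```text
time: 7.65
tool_pos: [0.5244, -0.2222, 0.0794]
ee_rot: [-3.141, -0.069, -0.171]
wrist_force: [0.1, 0.4, -3.1]
width: 0.0217
```

Request:
{"api": "step_arm", "payload": {
  "increments": "0 0 -0.5 0 0 0; 0 0 -1 0 0 0; 0 0 -1 0 0 0; 0 0 0 0 0 0; 0 0 0 0 0 0"
}}

```text
time: 8.15
tool_pos: [0.5233, -0.2221, 0.1044]
ee_rot: [-3.141, -0.07, -0.171]
wrist_force: [0.4, 0.5, -4.4]
width: 0.0221
```

Run:
```python
from h import *
o=get_obs(); print(o["tool_pos"],o["ee_rot"],o["wrist_force"],o["wrist_torque"])
im=snapshot("wrist")[:,:,::-1].copy(); b=snapshot("side")[:,:,::-1]
cv2.imwrite("pics/w5.png",np.vstack([cv2.resize(im,(480,300)),cv2.resize(b[150:300,320:560],(480,300))]))
```

```text
[ 0.5232537  -0.22206537  0.10444137] [-3.14130317 -0.07035665 -0.170667  ] [ 0.44175944  0.46328349 -4.38636365] [ 0.04149456  0.40305318 -0.01782317]
```

View pics/w5.png

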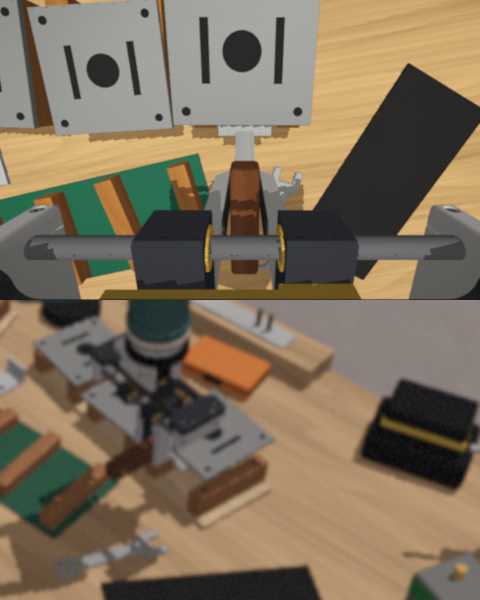

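```bash
python3 - <<'E'
from h import *
o=get_obs();cm=cam("wrist",o)
z=o["tool_pos"][2]-.0215+.006; y=o["ee_rot"][2]
for q in p2w(cm,[(321.6,68),(327,168)],z):
    d=q-o["tool_pos"]; f,l=d[0]*np.cos(y)+d[1]*np.sin(y),-d[0]*np.sin(y)+d[1]*np.cos(y); print("fwd",f,"left",l)
    if f>.08:
        s=.335; print("TCP at stand", np.array([617,254])-1000*np.array([f*np.cos(s)-l*np.sin(s),f*np.sin(s)+l*np.cos(s)]))
E
python3 plan.py "500 -215 150 -0.17 2 -0.075; 500 0 150 0.08 2.5 -0.075;500 205 150 0.335 2.5 -0.075"
```

```text
fwd 0.10599084505034162 left 0.0027282264729200593
TCP at stand [517.79810996 216.57691265]
fwd 0.04532358637325723 left -0.0005269900751055595
-0.7 -0.1 -1.6 0 0 0; -0.7 -0.1 -1.6 0 0 0; -0.6 -0.1 -1.6 0 0.01 0; -0.4 -2.4 0 0 0 -0.03; -0.3 -2.4 0 0 0 -0.03
-0.3 -2.4 0 0 0 -0.03; -0.2 -2.4 0 0 0 -0.03; -0.1 -2.4 -0.1 0 0 -0.03; -0.1 -2.4 0 0 0 -0.02; 0 -2.3 -0.1 0.01 0 -0.03
0.1 -2.4 0 0 0 -0.02; 0.1 -2.3 0 0.01 0 -0.03; 0.2 -2.3 0 0 0 -0.03; 0.2 -2.3 0 0 0 -0.03; 0.3 -2.2 0 0 0 -0.03
0.4 -2.2 0 0 0 -0.03; 0.5 -2.2 0 0 0 -0.03; 0.5 -2.2 0 0 0 -0.03; 0.6 -2.2 0 0.01 0 -0.02; 0.6 -2.2 0.1 0 0 -0.03
0.7 -2.2 0.1 0.01 0 -0.02
end [500.1 204.6 149.7] [-3.139 -0.076  0.331] 21
```

Request:
{"api": "step_arm", "payload": {
  "increments": "-0.7 -0.1 -1.6 0 0 0; -0.7 -0.1 -1.6 0 0 0; -0.6 -0.1 -1.6 0 0.01 0; -0.2 -1.2 0 0 0 -0.01; -0.4 -2.4 0 0 0 -0.03"
}}

```text
time: 8.75
tool_pos: [0.5007, -0.179, 0.1514]
ee_rot: [3.138, -0.082, -0.132]
wrist_force: [0.2, -0.5, -3.1]
width: 0.0214
```

Request:
{"api": "step_arm", "payload": {
  "increments": "-0.3 -2.4 0 0 0 -0.03; -0.2 -2.4 0 0 0 -0.03; -0.1 -2.4 -0.1 0 0 -0.03; -0.1 -2.4 0 0 0 -0.02; 0 -2.3 -0.1 0.01 0 -0.03"
}}

```text
time: 9.25
tool_pos: [0.5015, -0.057, 0.1504]
ee_rot: [3.139, -0.078, 0.012]
wrist_force: [-1.1, -0.1, -2.7]
width: 0.0218
```

Request:
{"api": "step_arm", "payload": {
  "increments": "0.1 -2.4 0 0 0 -0.02; 0.1 -2.3 0 0.01 0 -0.03; 0.2 -2.3 0 0 0 -0.03; 0.2 -2.3 0 0 0 -0.03; 0.3 -2.2 0 0 0 -0.03"
}}

```text
time: 9.75
tool_pos: [0.5034, 0.058, 0.1511]
ee_rot: [3.138, -0.078, 0.152]
wrist_force: [0.8, 0.0, -2.3]
width: 0.0216
```

Request:
{"api": "step_arm", "payload": {
  "increments": "0.4 -2.2 0 0 0 -0.03; 0.5 -2.2 0 0 0 -0.03; 0.5 -2.2 0 0 0 -0.03; 0.6 -2.2 0 0.01 0 -0.03; 0.6 -2.2 0.1 0 0 -0.03"
}}

```text
time: 10.25
tool_pos: [0.5059, 0.1708, 0.1514]
ee_rot: [3.136, -0.077, 0.303]
wrist_force: [1.2, -0.6, -3.5]
width: 0.0215
```

Request:
{"api": "step_arm", "payload": {
  "increments": "0.7 -2.2 0.1 0.01 0 -0.03; 0.4 -1.3 0 0 0 -0.02; 0.2 -0.6 0 0 0 -0.01; 0 0 0 0 0 0; 0 0 0 0 0 0"
}}

```text
time: 10.75
tool_pos: [0.506, 0.2117, 0.1511]
ee_rot: [3.14, -0.077, 0.361]
wrist_force: [-0.8, -0.8, -2.9]
width: 0.0215
```

```bash
python3 - <<'E'
from h import *
o=get_obs(); print(o["tool_pos"],o["ee_rot"],o["wrist_force"],o["wrist_torque"])
im=snapshot("wrist")[:,:,::-1].copy(); b=snapshot("top")[:,:,::-1]; cv2.imwrite("pics/w6w.png",im)
cv2.imwrite("pics/w6.png",np.vstack([cv2.resize(im,(480,300)),cv2.resize(b[90:240,180:420],(480,300))]))
E
python3 plan.py "518 216.5 120 0.335 2 -0.075"
```

```text
[0.5060336  0.21171909 0.15107455] [ 3.14025696 -0.07662662  0.36050395] [-0.81921922 -0.80779384 -2.91836253] [-0.08903841  0.30153185 -0.01302325]
0.5 0 1.6 0 0 0.01; 0.5 -0.1 1.6 0 0 0.01
end [517.5 216.7 119.9] [-3.141 -0.077  0.34 ] 2
```

View pics/w6.png

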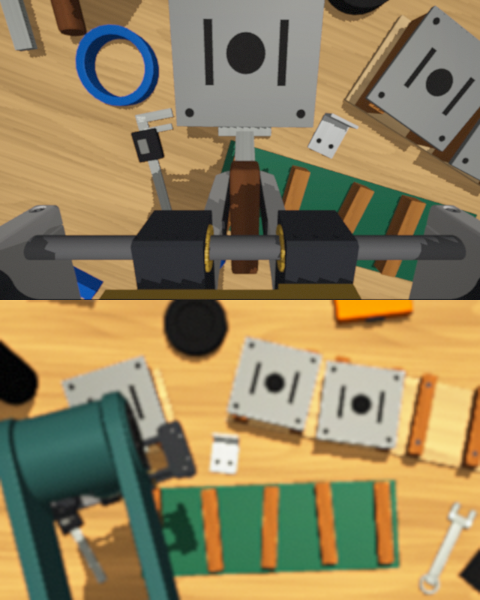

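```bash
python3 plan.py "517 219 120 0.335 2 -0.075; 517 219 85 0.335 1.5 -0.075; 517 219 60 0.335 0.6 -0.075"
```

```text
0.5 -0.2 1.6 0 0 0.01; 0.5 -0.1 1.6 0 0 0.01; -0.1 0 1.2 0 0 0; -0.1 0 1.1 0 0 0; 0 0 1.2 0 0 0
0 0 0.5 0 0 0; -0.1 0 0.5 0 0 0; 0 0 0.5 0 0 0; -0.1 0 0.5 0 0 0; 0 0 0.5 0 0 0
end [517.4 218.8  59.8] [-3.141 -0.077  0.34 ] 10
```

Request:
{"api": "step_arm", "payload": {
  "increments": "0.5 -0.2 1.6 0 0 0.01; 0.5 -0.1 1.6 0 0 0.01; -0.1 0 1.2 0 0 0; -0.1 0 1.1 0 0 0; 0 0 1.2 0 0 0"
}}

```text
time: 11.35
tool_pos: [0.5171, 0.2193, 0.0837]
ee_rot: [-3.141, -0.076, 0.341]
wrist_force: [-0.8, 0.2, -3.1]
width: 0.0219
```

Request:
{"api": "step_arm", "payload": {
  "increments": "0 0 0.5 0 0 0; -0.1 0 0.5 0 0 0; 0 0 0.5 0 0 0; -0.1 0 0.5 0 0 0; 0 0 0.5 0 0 0"
}}

```text
time: 11.85
tool_pos: [0.5177, 0.2198, 0.0601]
ee_rot: [-3.141, -0.078, 0.341]
wrist_force: [-0.2, 0.2, -1.8]
width: 0.0219
```

Run:
```python
from h import *
o=get_obs(); print(o["tool_pos"],o["ee_rot"],o["wrist_force"],o["wrist_torque"])
im=snapshot("wrist")[:,:,::-1].copy(); cv2.imwrite("pics/w7.png",im)
```

```text
[0.51768658 0.2198085  0.06005293] [-3.14070996 -0.07826074  0.34089065] [-0.20301346  0.23772417 -1.76895685] [-0.08262448  0.27777805 -0.027517  ]
```

View pics/w7.png

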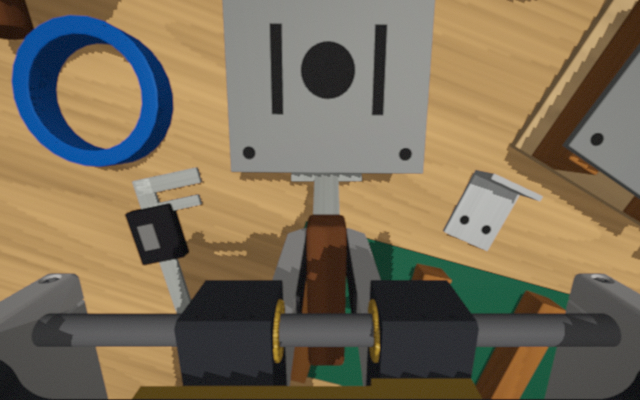

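```bash
python3 plan.py "386 173.5 59 0.338 2 -0.075; 386 173.5 130 0.338 3 -0.075"
```

```text
-2 0 -0.2 0 0 0; -2 0 -0.1 0 0 0; -2 0 -0.2 0 0 0; -2 0 -0.1 0 0 0; -2 0 -0.2 0 0 0
-1.9 0 -0.1 0 0 0; -2 0 -0.2 0 0 0; 0.2 0 -2.3 0 0 0; 0.2 0 -2.4 0 0 0; 0.2 0 -2.3 0 0 0
end [386.3 173.1 129.6] [-3.141 -0.076  0.341] 10
```

Request:
{"api": "step_arm", "payload": {
  "increments": "-1 0 -0.1 0 0 0; -2 0 -0.1 0 0 0; -2 0 -0.2 0 0 0; -2 0 -0.1 0 0 0; -2 0 -0.2 0 0 0"
}}

```text
time: 12.4
tool_pos: [0.4311, 0.1891, 0.0602]
ee_rot: [-3.141, -0.077, 0.341]
wrist_force: [-1.0, 0.3, -1.6]
width: 0.0217
```

Request:
{"api": "step_arm", "payload": {
  "increments": "-2 0 -0.1 0 0 0; -2 0 -0.2 0 0 0; -1 0 -0.1 0 0 0; 0.2 0 -2.4 0 0 0; 0.2 0 -2.4 0 0 0"
}}

```text
time: 12.9
tool_pos: [0.3843, 0.1725, 0.1084]
ee_rot: [-3.141, -0.076, 0.341]
wrist_force: [0.4, 0.5, -2.4]
width: 0.0221
```

Request:
{"api": "step_arm", "payload": {
  "increments": "0.2 0 -2.3 0 0 0; 0 0 0 0 0 0; 0 0 0 0 0 0"
}}

```text
time: 13.2
tool_pos: [0.3856, 0.1729, 0.1313]
ee_rot: [-3.141, -0.078, 0.341]
wrist_force: [0.0, 0.1, -2.5]
width: 0.0216
```

```bash
cat > blade.py <<'E'
from h import *
o=get_obs(); print(o["tool_pos"].round(4),o["ee_rot"].round(3))
im=snapshot("wrist")[:,:,::-1].copy(); cv2.imwrite("pics/blade.png",im)
H,S,V=cv2.split(cv2.cvtColor(im,cv2.COLOR_BGR2HSV))
m=(S<50)&(V>110); m[:, :250]=0; m[:,400:]=0; m[200:]=0
r0=[r for r in range(5,190) if 60<m[r].sum()<100]
def ed(r): c=np.where(m[r])[0]; return c.min(),c.max()+1
a,b=r0[0],r0[-1]; print(a,b,ed(a+5),ed(b-5))
k=lambda r: np.array([np.polyval(np.polyfit(r0[5:-5],[ed(q)[i] for q in r0[5:-5]],1),r) for i in (0,1)])
c4=[(k(b+1)[0],b+1),(k(b+1)[1],b+1),(k(a)[0],a),(k(a)[1],a)]
print(np.round(c4,1),fitblade(c4,o))
E
python3 blade.py
python3 - <<'E'
from h import *
im=snapshot("top")[:,:,::-1].copy(); cv2.imwrite("pics/t2.png",im); cm=cam("top")
H,S,V=cv2.split(cv2.cvtColor(im,cv2.COLOR_BGR2HSV))
m=(S<60)&(V>110); m[:90]=0; m[180:]=0; m[:,:200]=0; m[:,430:]=0
for r in rects(im,m,cm,.053,300,4000): print(r)
E
```

```text
[0.3856 0.1729 0.1313] [-3.141 -0.078  0.341]
27 180 (np.int64(287), np.int64(366)) (np.int64(291), np.int64(362))
[[291.2 181. ]
 [362.  181. ]
 [287.1  27. ]
 [366.5  27. ]] (array([0.031, 0.547, 0.772, 1.433]), array([ 0.2,  0.1,  0. ,  0. ,  0. , -0. , -0.2, -0.1]))
(array([242., 147.]), 613, 253, 119, 117, np.float64(0.333))
(array([360., 142.]), 638, -100, 119, 119, np.float64(-0.108))
(array([317., 132.]), 667, 30, 118, 118, np.float64(-0.219))
```

```bash
python3 plan.py "400 -50 130 -0.2 4 -0.07; 430 -371 110 -0.76 4 -0.07; 431 -370 45 -0.76 3 -0.07"
```

```text
-1 3.6 -0.1 -0.01 0 0.09; -0.7 3.7 0 -0.01 0 0.09; -0.3 3.7 0 -0.01 0 0.09; 0 3.7 0 0 0 0.09; 0.3 3.7 0 -0.01 0 0.09
0.7 3.6 0.1 0 -0.01 0.09; 1 3.4 0.3 0 0 0.06; 1.2 3.4 0.3 0 0 0.06; 1.4 3.3 0.3 -0.01 0 0.06; 1.6 3.2 0.3 0 0 0.06
1.8 3.1 0.3 -0.01 0 0.06; 2 3 0.3 0 0 0.06; 2.2 2.8 0.4 -0.01 0 0.07; 2.4 2.7 0.4 0 0 0.06; 2.5 2.5 0.3 -0.01 0.01 0.07
-0.2 -0.1 2.2 0 0 0; -0.2 0 2.1 0 0 0; -0.1 -0.1 2.2 0 0 0
end [ 431.1 -369.9   44.9] [ 3.14  -0.074 -0.762] 18
```

Request:
{"api": "step_arm", "payload": {
  "increments": "-1 3.6 -0.1 -0.01 0 0.09; -0.7 3.7 0 -0.01 0 0.09; -0.3 3.7 0 -0.01 0 0.09; 0 3.7 0 0 0 0.09; 0.3 3.7 0 -0.01 0 0.09"
}}

```text
time: 13.8
tool_pos: [0.397, -0.0143, 0.1297]
ee_rot: [3.138, -0.076, -0.114]
wrist_force: [-0.7, -1.1, -2.6]
width: 0.0223
```

Request:
{"api": "step_arm", "payload": {
  "increments": "0.7 3.6 0.1 0 -0.01 0.09; 1 3.4 0.3 0 0 0.06; 1.2 3.4 0.3 0 0 0.06; 1.4 3.3 0.3 -0.01 0 0.06; 1.6 3.2 0.3 0 0 0.06"
}}

```text
time: 14.3
tool_pos: [0.4126, -0.1932, 0.1199]
ee_rot: [-3.132, -0.064, -0.444]
wrist_force: [1.1, 0.5, -2.4]
width: 0.0214
```

Request:
{"api": "step_arm", "payload": {
  "increments": "1.8 3.1 0.3 -0.01 0 0.06; 2 3 0.3 0 0 0.06; 2.2 2.8 0.4 -0.01 0 0.07; 2.4 2.7 0.4 0 0 0.06; 2.5 2.5 0.3 -0.01 0.01 0.07"
}}

```text
time: 14.8
tool_pos: [0.4301, -0.372, 0.1087]
ee_rot: [-3.141, -0.072, -0.765]
wrist_force: [-0.0, -0.1, -2.1]
width: 0.0219
```

Request:
{"api": "step_arm", "payload": {
  "increments": "-0.2 -0.1 2.2 0 0 0; -0.2 0 2.1 0 0 0; -0.1 -0.1 2.2 0 0 0; 0 0 0 0 0 0; 0 0 0 0 0 0"
}}

```text
time: 15.3
tool_pos: [0.4316, -0.3687, 0.0448]
ee_rot: [-3.141, -0.072, -0.762]
wrist_force: [-0.6, 0.2, -2.1]
width: 0.0215
```

Request:
{"api": "step_arm", "payload": {
  "increments": "0 0 0.5 0 0 0; 0 0 0.4 0 0 0; 0 0 0 0 0 0"
}}

```text
time: 15.6
tool_pos: [0.4329, -0.3699, 0.0374]
ee_rot: [-3.141, -0.076, -0.762]
wrist_force: [0.7, -0.2, -2.1]
width: 0.0216
```

Request:
{"api": "step_arm", "payload": {
  "increments": "0 0 0.3 0 0 0; 0 0 0 0 0 0"
}}

```text
time: 15.8
tool_pos: [0.4329, -0.37, 0.0342]
ee_rot: [-3.141, -0.075, -0.762]
wrist_force: [-0.1, 0.4, -2.0]
width: 0.0217
```

Request:
{"api": "step_arm", "payload": {
  "increments": "0 0 0.3 0 0 0; 0 0 0 0 0 0"
}}

```text
time: 16.0
tool_pos: [0.4333, -0.3704, 0.0313]
ee_rot: [-3.141, -0.076, -0.762]
wrist_force: [0.5, -0.5, -1.6]
width: 0.0221
```

Request:
{"api": "step_arm", "payload": {
  "increments": "0 0 0.2 0 0 0; 0 0 0 0 0 0"
}}

```text
time: 16.2
tool_pos: [0.4334, -0.3704, 0.0311]
ee_rot: [-3.141, -0.076, -0.762]
wrist_force: [-3.0, 3.1, 6.0]
width: 0.0219
```

Request:
{"api": "step_arm", "payload": {
  "increments": "0 0 0.2 0 0 0; 0 0 0 0 0 0"
}}

```text
time: 16.4
tool_pos: [0.4334, -0.3704, 0.031]
ee_rot: [-3.142, -0.076, -0.762]
wrist_force: [-6.8, 6.2, 13.8]
width: 0.0224
```

Request:
{"api": "step_arm", "payload": {
  "increments": "0 0 -0.4 0 0 0; 0 0 0 0 0 0; 0 0 0 0 0 0; 0 0 0 0 0 0; 0 0 0 0 0 0",
  "claw": -0.1
}}

```text
time: 16.9
tool_pos: [0.433, -0.3702, 0.0308]
ee_rot: [-3.141, -0.075, -0.762]
wrist_force: [-0.5, -0.9, -0.8]
width: 0.0517
```

Request:
{"api": "step_arm", "payload": {
  "increments": "0 0 -2 0 0 0; 0 0 -3 0 0 0; 0 0 -4 0 0 0; 0 0 0 0 0 0"
}}

```text
time: 17.3
tool_pos: [0.4309, -0.3683, 0.1279]
ee_rot: [3.141, -0.088, -0.762]
wrist_force: [0.7, -1.1, 0.6]
width: 0.0521
```

```bash
python3 - <<'E'
from h import *
im=snapshot("top")[:,:,::-1].copy(); cv2.imwrite("pics/t3.png",im); cm=cam("top")
H,S,V=cv2.split(cv2.cvtColor(im,cv2.COLOR_BGR2HSV)); X=np.arange(640)[None];Y=np.arange(400)[:,None]
for r in rects(im,(H<17)&(S>175)&(V>120)&(X>248)&(X<400)&(Y>175)&(Y<240),cm,.025,60,2000): print("stick",r)
for r in rects(im,(S<60)&(V>130)&(X>430)&(X<500)&(Y>140)&(Y<250),cm,.006,50,4000): print("blade",r)
E
python3 plan.py "430 0 150 -0.3; 445 207 100 0.042; 445 207 60 0.042; 445 207 9 0.042 2.5"
```

```text
stick (array([286., 205.]), 445, 119, 123, 21, np.float64(0.124))
stick (array([314., 203.]), 451, 32, 120, 20, np.float64(-0.009))
stick (array([257., 204.]), 445, 207, 122, 21, np.float64(0.042))
stick (array([371., 201.]), 463, -142, 123, 21, np.float64(0.079))
stick (array([342., 201.]), 461, -53, 124, 21, np.float64(0.118))
blade (array([469., 196.]), 489, -434, 92, 66, np.float64(-0.775))
-2.8 -3 -0.5 0 -0.01 -0.05; -2.6 -3.1 -0.5 0 -0.01 -0.05; -2.5 -3.2 -0.5 0 -0.01 -0.05; -2.3 -3.3 -0.4 0 -0.01 -0.05; -2.2 -3.4 -0.4 0 -0.01 -0.05
-2 -3.6 -0.4 0 -0.01 -0.05; -1.8 -3.6 -0.4 0.01 -0.01 -0.05; -1.6 -3.8 -0.3 0 0 -0.06; -1.4 -3.8 -0.3 0.01 -0.01 -0.05; -1 -4 1 0 0 -0.07
-0.7 -4.1 1 0 0 -0.07; -0.3 -4.1 1 0 0 -0.07; -0.1 -4.2 1 0 0 -0.07; 0.2 -4.2 1.1 0 0 -0.06; 0 0.1 4 0 0 0
0 0 1.7 0 0 0; 0 0 1.7 0 0 0; 0 0 1.7 0 0 0
end [444.7 206.7   8.5] [-3.139 -0.     0.038] 18
```

Request:
{"api": "step_arm", "payload": {
  "increments": "-2.8 -3 -0.5 0 -0.01 -0.05; -2.6 -3.1 -0.5 0 -0.01 -0.05; -2.5 -3.2 -0.5 0 -0.01 -0.05; -2.3 -3.3 -0.4 0 -0.01 -0.05; -2.2 -3.4 -0.4 0 -0.01 -0.05"
}}

```text
time: 17.85
tool_pos: [0.4271, -0.1602, 0.1343]
ee_rot: [3.129, -0.02, -0.511]
wrist_force: [0.1, 0.1, 0.2]
width: 0.0516
```

Request:
{"api": "step_arm", "payload": {
  "increments": "-2 -3.6 -0.4 0 -0.01 -0.05; -1.8 -3.6 -0.4 0.01 -0.01 -0.05; -1.6 -3.8 -0.3 0 0 -0.06; -1.4 -3.8 -0.3 0.01 -0.01 -0.05; -1 -4 1 0 0 -0.07"
}}

```text
time: 18.35
tool_pos: [0.4313, 0.0439, 0.1385]
ee_rot: [-3.134, 0.006, -0.23]
wrist_force: [0.8, 0.3, -0.1]
width: 0.052
```

Request:
{"api": "step_arm", "payload": {
  "increments": "-0.7 -4.1 1 0 0 -0.07; -0.3 -4.1 1 0 0 -0.07; -0.1 -4.2 1 0 0 -0.07; 0.2 -4.2 1.1 0 0 -0.06; 0 0.1 4 0 0 0"
}}

```text
time: 18.85
tool_pos: [0.4451, 0.2139, 0.0605]
ee_rot: [-3.129, -0.002, 0.045]
wrist_force: [0.7, -0.6, 0.1]
width: 0.0518
```

```bash
python3 plan.py "445 207 60 0.042; 445 207 9 0.042 2.5"
```

```text
0 0.7 0 -0.01 0 0; 0 0 1.7 0 0 0; 0 0 1.7 0 0 0; -0.1 0 1.7 0 0 0
end [444.5 207.    9.4] [-3.139e+00 -2.000e-03  4.500e-02] 4
```

Request:
{"api": "step_arm", "payload": {
  "increments": "0 0 0 0 0 0; 0 0 0 0 0 0"
}}

```text
time: 19.05
tool_pos: [0.4412, 0.2078, 0.0571]
ee_rot: [-3.135, 0.009, 0.038]
wrist_force: [-0.4, 1.1, 0.3]
width: 0.0517
```

```bash
python3 plan.py "445 207 60 0.042; 445 207 9 0.042 2.5"
```

```text
0.4 0.1 -0.3 -0.01 0.01 0; 0 0 1.7 0 0 0; 0 0 1.7 0 0 0; 0 0 1.7 0 0 0
end [445.3 206.8   9.1] [ 3.139e+00 -1.000e-03  3.700e-02] 4
```

Request:
{"api": "step_arm", "payload": {
  "increments": "0.2 0.1 0 0 0.01 0; 0 0 1.6 0 0 0; 0 0 1.6 0 0 0; 0 0 1.6 0 0 0; 0 0 0 0 0 0"
}}

```text
time: 19.55
tool_pos: [0.4447, 0.2069, 0.0105]
ee_rot: [-3.133, -0.004, 0.036]
wrist_force: [-0.4, -0.1, -0.4]
width: 0.0519
```

Request:
{"api": "step_arm", "payload": {
  "increments": "0 0 0 0 0 0; 0 0 0 0 0 0; 0 0 0 0 0 0; 0 0 0 0 0 0; 0 0 0 0 0 0",
  "claw": 1
}}

```text
time: 20.05
tool_pos: [0.4457, 0.2081, 0.0117]
ee_rot: [-3.133, -0.007, 0.038]
wrist_force: [0.5, -0.2, 3.1]
width: 0.0219
```

Request:
{"api": "step_arm", "payload": {
  "increments": "0 0 0 0 0 0; 0 0 -2 0 0 0; 0 0 -4 0 0 0; 0 0 -4 0 0 0; 0 0 0 0 0 0"
}}

```text
time: 20.55
tool_pos: [0.4483, 0.2085, 0.1171]
ee_rot: [-3.129, -0.017, 0.038]
wrist_force: [-0.8, -0.1, 1.2]
width: 0.0215
```

Request:
{"api": "step_arm", "payload": {
  "increments": "0 0 0 0 0 0; 0 0 0 0 0 0"
}}

```text
time: 20.75
tool_pos: [0.4434, 0.2068, 0.109]
ee_rot: [-3.134, -0.002, 0.038]
wrist_force: [-0.6, -0.2, 1.2]
width: 0.0217
```

```bash
python3 - <<'E'
from h import *
o=get_obs(); print(o["tool_pos"].round(4),o["ee_rot"].round(3),o["width"],o["wrist_force"].round(1))
im=snapshot("wrist")[:,:,::-1].copy(); cv2.imwrite("pics/w8.png",im)
E
python3 plan.py "602.5 295.5 110 0.335 4; 602.5 295.5 75 0.335 3; 602.5 295.5 61 0.335 1"
```

```text
[0.4434 0.2068 0.109 ] [-3.134e+00 -2.000e-03  3.800e-02] 0.02172989342802938 [-0.6 -0.2  1.2]
3.3 -1.7 0 0 0 -0.06; 3.3 -1.4 0 0 0 -0.06; 3.4 -1.3 0 0 0 -0.06; 3.5 -1 0 0 0 -0.06; 3.6 -0.8 -0.1 -0.01 0 -0.06
0 0 1.8 0 0 0; 0 -0.1 1.7 0 0 0; 0 0 0.7 0 0 0; 0 0 0.7 0 0 0
end [602.8 296.   61.4] [ 3.138e+00 -3.000e-03  3.380e-01] 9
```

View pics/w8.png

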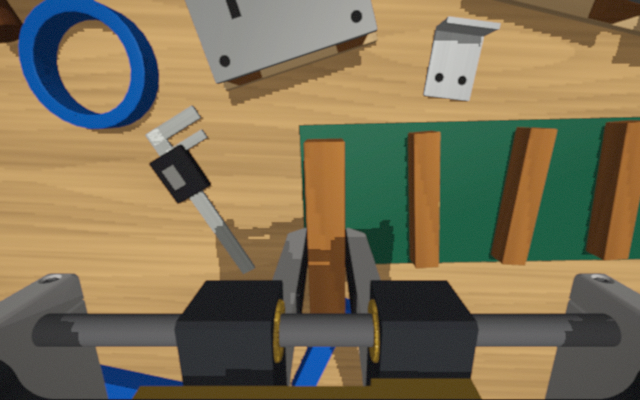

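Request:
{"api": "step_arm", "payload": {
  "increments": "1.6 -0.8 0 0 0 -0.03; 3.3 -1.6 0 0 0 -0.06; 3.4 -1.3 0 0 0 -0.06; 3.4 -1.1 0 0 0 -0.06; 3.5 -0.9 0 0 0 -0.06"
}}

```text
time: 21.3
tool_pos: [0.5873, 0.2859, 0.1095]
ee_rot: [-3.135, -0.003, 0.31]
wrist_force: [0.4, -0.2, 0.9]
width: 0.0219
```

Request:
{"api": "step_arm", "payload": {
  "increments": "1.8 -0.4 0 0 0 -0.03; 0 0 1.5 0 0 0; 0 0 1.2 0 0 0; 0 0 0 0 0 0; 0 0 0 0 0 0"
}}

```text
time: 21.8
tool_pos: [0.6017, 0.2943, 0.0839]
ee_rot: [-3.135, -0.004, 0.337]
wrist_force: [0.4, -0.3, 0.2]
width: 0.0217
```

```bash
python3 plan.py "602.5 295.5 75 0.335 3; 602.5 295.5 63 0.335 0.6"
```

```text
0.1 -0.1 0.9 -0.01 0 0; 0 0 0.6 0 0 0; 0 0 0.6 0 0 0
end [602.4 295.7  62.9] [ 3.138 -0.004  0.337] 3
```

Request:
{"api": "step_arm", "payload": {
  "increments": "0.1 -0.1 0.9 -0.01 0 0; 0 0 0.6 0 0 0; 0 0 0.5 0 0 0; 0 0 0 0 0 0; 0 0 0 0 0 0"
}}

```text
time: 22.3
tool_pos: [0.604, 0.2964, 0.0652]
ee_rot: [3.138, -0.007, 0.338]
wrist_force: [0.5, -0.4, -0.5]
width: 0.0218
```

Request:
{"api": "step_arm", "payload": {
  "increments": "0 0 0.1 0 0 0; 0 0 0 0 0 0"
}}

```text
time: 22.5
tool_pos: [0.6042, 0.2965, 0.0646]
ee_rot: [3.138, -0.008, 0.338]
wrist_force: [0.1, -0.7, 0.0]
width: 0.0216
```

Request:
{"api": "step_arm", "payload": {
  "increments": "0 0 0.1 0 0 0; 0 0 0 0 0 0"
}}

```text
time: 22.7
tool_pos: [0.604, 0.2964, 0.0633]
ee_rot: [3.138, -0.007, 0.338]
wrist_force: [-0.0, 0.1, -1.1]
width: 0.0217
```

Request:
{"api": "step_arm", "payload": {
  "increments": "0 0 0 0 0 0; 0 0 0 0 0 0; 0 0 0 0 0 0; 0 0 -2 0 0 0; 0 0 -3 0 0 0",
  "claw": 0.2
}}

```text
time: 23.2
tool_pos: [0.602, 0.2958, 0.1108]
ee_rot: [3.138, -0.001, 0.338]
wrist_force: [0.4, -0.3, 0.4]
width: 0.0373
```

Request:
{"api": "step_arm", "payload": {
  "increments": "0 0 -1 0 0 0; 0 0 0 0 0 0; 0 0 0 0 0 0; 0 0 0 0 0 0",
  "claw": -0.1
}}

```text
time: 23.6
tool_pos: [0.6026, 0.2961, 0.1212]
ee_rot: [3.138, -0.004, 0.338]
wrist_force: [0.1, -0.2, 0.2]
width: 0.052
```

```bash
python3 plan.py "445 119 80 0.124 4;445 119 80 0.124 4; 445 119 11 0.124 2.5"
```

```text
-3 1.6 0.6 0 0 0.03; -2.9 1.7 0.6 0 0 0.03; -2.9 1.8 0.6 0 0 0.03; -2.8 1.9 0.6 0 0 0.03; -2.7 2 0.6 0 0 0.03
-2.7 2.1 0.5 0 0 0.03; -2.6 2.2 0.6 0 0 0.03; 0 0 0 0 0 0; 0 0 2.3 0 0 0; 0 0 2.3 0 0 0
0 -0.1 2.3 0 0 0
end [445.2 119.5  10.7] [ 3.139 -0.005  0.128] 11
```

Request:
{"api": "step_arm", "payload": {
  "increments": "-3 1.6 0.6 0 0 0.03; -2.9 1.7 0.6 0 0 0.03; -2.9 1.8 0.6 0 0 0.03; -2.8 1.9 0.6 0 0 0.03; -2.7 2 0.6 0 0 0.03"
}}

```text
time: 24.1
tool_pos: [0.4888, 0.1694, 0.0905]
ee_rot: [3.139, -0.005, 0.187]
wrist_force: [0.7, 0.0, -0.0]
width: 0.0518
```

Request:
{"api": "step_arm", "payload": {
  "increments": "-2.7 2.1 0.5 0 0 0.03; -2.6 2.2 0.6 0 0 0.03; 0 0 0 0 0 0; 0 0 2.3 0 0 0; 0 0 2.3 0 0 0"
}}

```text
time: 24.6
tool_pos: [0.4473, 0.1193, 0.0349]
ee_rot: [3.14, -0.01, 0.128]
wrist_force: [0.1, 0.2, -0.2]
width: 0.0519
```

Request:
{"api": "step_arm", "payload": {
  "increments": "0 -0.1 2.2 0 0 0; 0 0 0 0 0 0; 0 0 0 0 0 0"
}}

```text
time: 24.9
tool_pos: [0.4464, 0.1203, 0.0128]
ee_rot: [3.14, -0.007, 0.128]
wrist_force: [0.8, 0.1, 0.6]
width: 0.0516
```

Request:
{"api": "step_arm", "payload": {
  "increments": "0 0 0 0 0 0; 0 0 0 0 0 0; 0 0 0 0 0 0; 0 0 0 0 0 0; 0 0 0 0 0 0",
  "claw": 1
}}

```text
time: 25.4
tool_pos: [0.447, 0.12, 0.0138]
ee_rot: [3.14, -0.009, 0.128]
wrist_force: [-0.2, -0.1, 2.4]
width: 0.0216
```

Request:
{"api": "step_arm", "payload": {
  "increments": "0 0 0 0 0 0; 0 0 -2 0 0 0; 0 0 -4 0 0 0; 0 0 -4 0 0 0; 0 0 0 0 0 0"
}}

```text
time: 25.9
tool_pos: [0.4497, 0.1207, 0.1195]
ee_rot: [3.14, -0.02, 0.128]
wrist_force: [0.8, -0.8, 0.6]
width: 0.0215
```

Request:
{"api": "step_arm", "payload": {
  "increments": "0 0 0 0 0 0; 0 0 0 0 0 0"
}}

```text
time: 26.1
tool_pos: [0.4446, 0.1199, 0.1115]
ee_rot: [3.14, -0.005, 0.128]
wrist_force: [0.1, -0.4, -0.6]
width: 0.0213
```

```bash
python3 plan.py "631.5 212.5 110 0.335 3.5; 631.5 212.5 110 0.335 3.5; 631.5 212.5 83 0.335 2"
```

```text
3.3 -1.1 0 0 0 -0.03; 3.3 -1 0 0 0 -0.04; 3.4 -0.9 0.1 0 0 -0.03; 3.4 -0.8 0 0 0 -0.04; 3.4 -0.7 0.1 0 0 -0.03
3.4 -0.6 0 0 0 -0.04; 0 0 0 0 0 0; 0 0 1.4 0 0 0; 0 0 1.3 0 0 0
end [631.6 212.5  83.4] [ 3.139 -0.005  0.338] 9
```

Request:
{"api": "step_arm", "payload": {
  "increments": "1.6 -0.5 0 0 0 -0.02; 3.3 -1.1 0 0 0 -0.03; 3.3 -1 0 0 0 -0.03; 3.4 -0.9 0.1 0 0 -0.03; 3.4 -0.8 0 0 0 -0.04"
}}

```text
time: 26.6
tool_pos: [0.5849, 0.1904, 0.1102]
ee_rot: [3.139, -0.003, 0.279]
wrist_force: [0.1, -0.9, -0.1]
width: 0.0218
```

Request:
{"api": "step_arm", "payload": {
  "increments": "3.4 -0.6 0 0 0 -0.03; 1.8 -0.3 0 0 0 -0.03; 0 0 1 0 0 0; 0 0 1.5 0 0 0; 0 0 0 0 0 0"
}}

```text
time: 27.1
tool_pos: [0.6291, 0.2123, 0.0833]
ee_rot: [3.139, 0.002, 0.337]
wrist_force: [0.3, -1.2, -1.9]
width: 0.0218
```

Request:
{"api": "step_arm", "payload": {
  "increments": "0 0 0 0 0 0; 0 0 0 0 0 0"
}}

```text
time: 27.3
tool_pos: [0.6323, 0.2131, 0.0891]
ee_rot: [3.138, -0.008, 0.337]
wrist_force: [0.5, -1.2, -0.0]
width: 0.0217
```

```bash
python3 plan.py "631.5 212.5 75 0.335 3; 631.5 212.5 65 0.335 0.6"
```

```text
-0.1 0 1.4 0 -0.01 0; 0 0 0.5 0 0 0; 0 0 0.5 0 0 0
end [631.5 212.8  65.1] [3.138e+00 2.000e-03 3.370e-01] 3
```

Request:
{"api": "step_arm", "payload": {
  "increments": "0 0 1 0 0 0; 0 0 0.5 0 0 0; 0 0 0.4 0 0 0; 0 0 0 0 0 0; 0 0 0 0 0 0"
}}

```text
time: 27.8
tool_pos: [0.6328, 0.2134, 0.0694]
ee_rot: [3.138, -0.007, 0.338]
wrist_force: [0.5, 0.4, 0.5]
width: 0.0219
```

Request:
{"api": "step_arm", "payload": {
  "increments": "0 0 0 0 0 0; 0 0 0 0 0 0"
}}

```text
time: 28.0
tool_pos: [0.6331, 0.2136, 0.0701]
ee_rot: [3.138, -0.008, 0.338]
wrist_force: [-0.4, 0.5, -1.2]
width: 0.0218
```

Request:
{"api": "step_arm", "payload": {
  "increments": "0 0 0.3 0 0 0; 0 0 0.2 0 0 0; 0 0 0 0 0 0"
}}

```text
time: 28.3
tool_pos: [0.6327, 0.2134, 0.0641]
ee_rot: [3.138, -0.007, 0.338]
wrist_force: [0.3, 0.5, -0.8]
width: 0.0219
```

Request:
{"api": "step_arm", "payload": {
  "increments": "0 0 0.1 0 0 0; 0 0 0 0 0 0"
}}

```text
time: 28.5
tool_pos: [0.633, 0.2135, 0.0639]
ee_rot: [3.138, -0.008, 0.338]
wrist_force: [-0.9, 0.4, 1.5]
width: 0.0215
```

Request:
{"api": "step_arm", "payload": {
  "increments": "0 0 0 0 0 0; 0 0 0 0 0 0; 0 0 0 0 0 0; 0 0 -2 0 0 0; 0 0 -3 0 0 0",
  "claw": 0.2
}}

```text
time: 29.0
tool_pos: [0.6308, 0.213, 0.1109]
ee_rot: [3.139, -0.001, 0.338]
wrist_force: [-0.1, 0.5, 0.3]
width: 0.0377
```

Request:
{"api": "step_arm", "payload": {
  "increments": "0 0 -3 0 0 0; 0 0 -2 0 0 0; 0 0 0 0 0 0; 0 0 0 0 0 0"
}}

```text
time: 29.4
tool_pos: [0.6321, 0.2135, 0.1633]
ee_rot: [3.138, -0.008, 0.338]
wrist_force: [-0.7, 0.1, -0.0]
width: 0.0376
```

```bash
python3 plan.py "450 50 200 0.0 4.5; 397 -336 200 -0.77 4.5"
```

```text
-3.8 1.6 -0.6 0 0 0.06; -3.7 1.8 -0.6 0 0 0.06; -3.5 2 -0.7 0 0 0.05; -3.4 2.2 -0.6 0 0 0.06; -3.3 2.4 -0.7 0 0 0.05
-3.2 2.5 -0.6 0 -0.01 0.06; -0.6 4.3 0 0 0 0.09; -0.2 4.3 0 0 0 0.08; 0.2 4.3 0 0 0 0.09; 0.5 4.3 0 0 0 0.08
0.9 4.2 0 0 0 0.09; 1.3 4.2 0 0 0 0.08; 1.6 4 0 0 0 0.09; 1.9 3.9 0 0 0 0.08; 2.2 3.7 0 0 0 0.09
end [ 396.6 -335.8  200.3] [ 3.14e+00  1.00e-03 -7.72e-01] 15
```

Request:
{"api": "step_arm", "payload": {
  "increments": "-3.8 1.6 -0.6 0 0 0.06; -3.7 1.8 -0.6 0 0 0.06; -3.5 2 -0.7 0 0 0.05; -3.4 2.2 -0.6 0 0 0.06; -3.3 2.4 -0.7 0 0 0.05",
  "claw": -0.2
}}

```text
time: 29.9
tool_pos: [0.4782, 0.0756, 0.1917]
ee_rot: [3.14, -0.003, 0.056]
wrist_force: [-0.1, -0.2, 0.1]
width: 0.0565
```

Request:
{"api": "step_arm", "payload": {
  "increments": "-3.2 2.5 -0.6 0 -0.01 0.06; -0.6 4.3 0 0 0 0.09; -0.2 4.3 0 0 0 0.08; 0.2 4.3 0 0 0 0.09; 0.5 4.3 0 0 0 0.08"
}}

```text
time: 30.4
tool_pos: [0.4249, -0.1225, 0.1982]
ee_rot: [3.14, 0.005, -0.346]
wrist_force: [1.0, 0.5, -0.1]
width: 0.0568
```

Request:
{"api": "step_arm", "payload": {
  "increments": "0.9 4.2 0 0 0 0.09; 1.3 4.2 0 0 0 0.08; 1.6 4 0 0 0 0.09; 1.9 3.9 0 0 0 0.08; 2.2 3.7 0 0 0 0.09"
}}

```text
time: 30.9
tool_pos: [0.3952, -0.3368, 0.198]
ee_rot: [3.14, 0.005, -0.776]
wrist_force: [-0.1, 0.8, -0.2]
width: 0.0565
```

Request:
{"api": "step_arm", "payload": {
  "increments": "0 0 0 0 0 0; 0 0 0 0 0 0; 0 0 0 0 0 0; 0 0 0 0 0 0"
}}

```text
time: 31.3
tool_pos: [0.3969, -0.3343, 0.2003]
ee_rot: [3.14, 0.001, -0.77]
wrist_force: [-0.6, -0.6, -0.2]
width: 0.0564
```

```bash
cat > spat.py <<'E'
from h import *
o=get_obs(); print(o["tool_pos"].round(4),o["ee_rot"].round(3))
cm=cam("wrist",o); im=snapshot("wrist")[:,:,::-1].copy(); cv2.imwrite("pics/spat.png",im)
H,S,V=cv2.split(cv2.cvtColor(im,cv2.COLOR_BGR2HSV))
for r in rects(im,(S<60)&(V>130),cm,.006,1000,90000): print("blade",r)
for r in rects(im,(H<14)&(S>140)&(V<150)&(V>60),cm,.061,200,90000): print("handle",r)
im=snapshot("top")[:,:,::-1].copy(); cv2.imwrite("pics/top_s.png",im); cm=cam("top")
H,S,V=cv2.split(cv2.cvtColor(im,cv2.COLOR_BGR2HSV)); X=np.arange(640)[None];Y=np.arange(400)[:,None]
w=(H<17)&(S>175)&(V>120)
for r in rects(im,w&(X>240)&(X<400)&(Y>178)&(Y<240),cm,.025,60,2000): print("stick",r)
import sys
z=float(sys.argv[1]) if len(sys.argv)>1 else .075
for r in rects(im,w&(X>215)&(X<275)&(Y<178)&(Y>100),cm,z,60,2000): print("stackstick",r)
for r in rects(im,(S<60)&(V>110)&(X>200)&(X<430)&(Y<180)&(Y>90),cm,.053,100,4000): print("panel",r)
E
python3 spat.py
```

```text
[ 0.3969 -0.3343  0.2003] [ 3.14e+00  1.00e-03 -7.70e-01]
blade (array([249., 189.]), 448, -252, 105, 38, np.float64(-0.435))
blade (array([ 25., 173.]), 668, -62, 135, 135, np.float64(-0.109))
blade (array([326.,  61.]), 490, -423, 107, 49, np.float64(-0.767))
handle (array([326., 159.]), 418, -355, 88, 22, np.float64(-0.771))
handle (array([ 68., 141.]), 618, -181, 112, 30, np.float64(-0.255))
handle (array([69., 83.]), 649, -231, 55, 18, np.float64(-0.166))
handle (array([144.,  49.]), 612, -306, 59, 10, np.float64(-0.168))
stick (array([314., 204.]), 451, 32, 120, 20, np.float64(-0.012))
stick (array([371., 201.]), 463, -142, 123, 21, np.float64(0.078))
stick (array([342., 201.]), 461, -53, 124, 21, np.float64(0.112))
stackstick (array([226., 148.]), 603, 297, 125, 22, np.float64(0.363))
stackstick (array([254., 140.]), 630, 214, 124, 21, np.float64(0.327))
panel (array([292., 166.]), 558, 103, 57, 39, np.float64(0.028))
panel (array([241., 147.]), 612, 257, 119, 64, np.float64(0.344))
panel (array([360., 142.]), 638, -100, 119, 119, np.float64(-0.108))
panel (array([317., 132.]), 667, 30, 119, 118, np.float64(-0.217))
```

```bash
python3 plan.py "434 -371 90 -0.769 4;434 -371 90 -0.769 4; 434 -371 31 -0.769 3"
```

```text
1.3 0 2.8 0 0 0; 1.3 0 2.8 0 0 0; 1.3 0 2.7 0 0 0; 1.3 0 2.8 0 0 0; 0 0 0 0 0 0
0 0 2.9 0 0 0; 0 0 3 0 0 0
end [ 434.1 -371.    30.8] [ 3.14  0.   -0.77] 7
```

Then grip, lift, pitch to −0.07 and move toward bay 1.

Request:
{"api": "step_arm", "payload": {
  "increments": "1.3 0 2.8 0 0 0; 1.3 0 2.8 0 0 0; 1.3 0 2.7 0 0 0; 1.3 0 2.8 0 0 0; 0 0 0 0 0 0"
}}

```text
time: 31.9
tool_pos: [0.4324, -0.3698, 0.0849]
ee_rot: [3.14, 0.009, -0.771]
wrist_force: [0.2, 0.3, -0.5]
width: 0.0566
```

Request:
{"api": "step_arm", "payload": {
  "increments": "0 0 2.9 0 0 0; 0 0 3 0 0 0; 0 0 0 0 0 0; 0 0 0 0 0 0"
}}

```text
time: 32.3
tool_pos: [0.4339, -0.372, 0.032]
ee_rot: [3.14, -0.0, -0.772]
wrist_force: [0.6, 0.0, 1.1]
width: 0.0565
```

Request:
{"api": "step_arm", "payload": {
  "increments": "0 0 0 0 0 0; 0 0 0 0 0 0; 0 0 0 0 0 0; 0 0 0 0 0 0; 0 0 0 0 0 0",
  "claw": 1
}}

```text
time: 32.8
tool_pos: [0.4338, -0.3723, 0.0312]
ee_rot: [3.14, -0.0, -0.772]
wrist_force: [-0.5, -0.0, 3.0]
width: 0.0218
```

Request:
{"api": "step_arm", "payload": {
  "increments": "0 0 0 0 0 0; 0 0 0 0 0 0; 0 0 -1 0 0.02 0; 0 0 -2 0 0.03 0; 0 0 -2 0 0.02 0"
}}

```text
time: 33.3
tool_pos: [0.4316, -0.3703, 0.0801]
ee_rot: [3.14, -0.068, -0.772]
wrist_force: [0.3, 0.6, -1.7]
width: 0.0215
```

Request:
{"api": "step_arm", "payload": {
  "increments": "0 0 -2 0 0 0; 0 0 -2 0 0 0; 0 0 -1 0 0 0; 0 0 0 0 0 0; 0 0 0 0 0 0"
}}

```text
time: 33.8
tool_pos: [0.4297, -0.3683, 0.1296]
ee_rot: [3.14, -0.068, -0.772]
wrist_force: [-1.1, 0.6, -1.4]
width: 0.022
```

```bash
python3 blade.py
```

```text
[ 0.4297 -0.3683  0.1296] [ 3.14  -0.068 -0.772]
25 180 (np.int64(283), np.int64(364)) (np.int64(290), np.int64(361))
[[290.2 181. ]
 [361.4 181. ]
 [283.   25. ]
 [364.2  25. ]] (array([-0.011, -1.343, -1.329,  2.547]), array([-0.7,  0.1, -1.3,  0.1,  1. , -0. ,  0.7, -0.2]))
```

```bash
python3 plan.py "428 -67.8 110 -0.165 4 -0.02;428 -67.8 110 -0.165 4 -0.02; 428 -67.8 61 -0.165 2.5 -0.02; 428 -67.8 61 -0.165 2.5 -0.02"
```

```text
-2.6 -2.7 0.1 0 -0.01 -0.08; -2.4 -2.9 0.1 0 0 -0.08; -2.2 -3.1 0.1 0 -0.01 -0.07; -2 -3.2 0.1 0.01 0 -0.08; -1.7 -3.3 0.1 0 -0.01 -0.07
-1.5 -3.5 0.1 0.01 0 -0.08; -1.2 -3.5 0.2 0 -0.01 -0.07; -0.9 -3.7 0.2 0.01 0 -0.08; 0 0 0 0 0 0; 0 0 2.4 0 0 0
-0.1 0.1 2.5 0 0 0; 0 0 0 0 0 0
end [427.9 -68.2  60.9] [-3.139 -0.022 -0.162] 12
```

Request:
{"api": "step_arm", "payload": {
  "increments": "-2.6 -2.7 0.1 0 -0.01 -0.08; -2.4 -2.9 0.1 0 0 -0.08; -2.2 -3.1 0.1 0 -0.01 -0.07; -2 -3.2 0.1 0.01 0 -0.08; -1.7 -3.3 0.1 0 -0.01 -0.07"
}}

```text
time: 34.35
tool_pos: [0.4283, -0.1792, 0.116]
ee_rot: [3.13, -0.032, -0.39]
wrist_force: [0.6, 0.4, -2.3]
width: 0.022
```

Request:
{"api": "step_arm", "payload": {
  "increments": "-1.5 -3.5 0.1 0.01 0 -0.08; -1.2 -3.5 0.2 0 -0.01 -0.07; -0.9 -3.7 0.2 0.01 0 -0.08; 0 0 0 0 0 0; 0 0 0 0 0 0"
}}

```text
time: 34.85
tool_pos: [0.428, -0.0675, 0.1097]
ee_rot: [-3.141, -0.022, -0.161]
wrist_force: [-0.5, 1.4, -1.1]
width: 0.0218
```

Request:
{"api": "step_arm", "payload": {
  "increments": "0 0 0 0 0 0; 0 0 0 0 0 0"
}}

```text
time: 35.05
tool_pos: [0.4286, -0.069, 0.1106]
ee_rot: [-3.141, -0.024, -0.164]
wrist_force: [0.1, -0.4, -1.3]
width: 0.0218
```

```bash
python3 blade.py; python3 plan.py "428 -67.8 62 -0.165 2.5 -0.02; 428 -67.8 62 -0.165 2.5 -0.02;538 -86.4 62 -0.165 2 -0.02"
```

```text
[ 0.4286 -0.069   0.1106] [-3.141 -0.024 -0.164]
25 181 (np.int64(285), np.int64(366)) (np.int64(290), np.int64(362))
[[290.7 182. ]
 [362.  182. ]
 [284.8  25. ]
 [365.7  25. ]] (array([ 0.008, -0.481, -0.21 , -0.216]), array([-0.5,  0. , -0.4, -0.1,  0.4,  0.1,  0.5, -0. ]))
-0.1 -0.1 2.4 0 0 0; -0.1 0 2.5 0 0 0; 0 0 0 0 0 0; 1.9 0 0 0 0 0; 1.9 0 0 0 0 0
1.8 0 0.1 0 0 0; 1.9 0 0 0 0 0; 1.8 0 0.1 0 0 0; 1.9 0 0 0 0 0
end [538.5 -86.2  62.4] [-3.141 -0.024 -0.164] 9
```

View pics/blade.png

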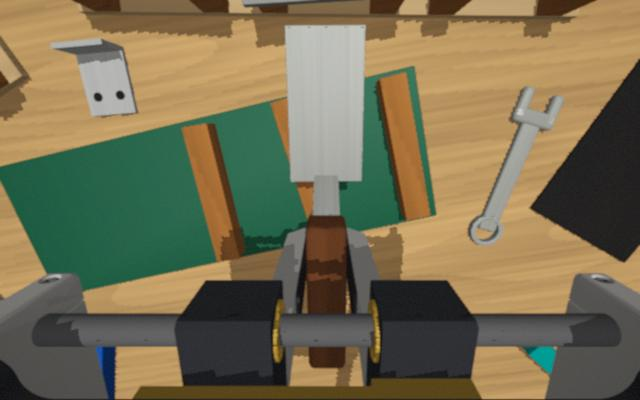

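Request:
{"api": "step_arm", "payload": {
  "increments": "-0.1 0 2.4 0 0 0; 0 0 2.5 0 0 0; 0 0 0 0 0 0; 1 0 0 0 0 0; 1.9 0 0 0 0 0"
}}

```text
time: 35.6
tool_pos: [0.4587, -0.0734, 0.0641]
ee_rot: [-3.141, -0.027, -0.163]
wrist_force: [-0.4, 0.5, -1.4]
width: 0.0217
```

Request:
{"api": "step_arm", "payload": {
  "increments": "1.9 0 0.1 0 0 0; 1.9 0 0 0 0 0; 1.9 0 0.1 0 0 0; 1.9 0 0 0 0 0; 0 0 0 0 0 0"
}}

```text
time: 36.1
tool_pos: [0.5364, -0.0862, 0.0645]
ee_rot: [-3.141, -0.029, -0.162]
wrist_force: [0.0, 0.3, -2.1]
width: 0.0218
```

Request:
{"api": "step_arm", "payload": {
  "increments": "0 0 0 0 0 0; 0 0 0 0 0 0"
}}

```text
time: 36.3
tool_pos: [0.5323, -0.085, 0.0629]
ee_rot: [-3.141, -0.024, -0.162]
wrist_force: [0.4, 0.1, -1.3]
width: 0.0221
```

```bash
cat > disc.py <<'E'
# panel disc / front edge relative to the tool, at top-face height z (arg m, or 'c' = carried)
from h import *
import sys
o=get_obs(); print(o["tool_pos"].round(4),o["ee_rot"].round(3),o["wrist_force"].round(1),o["wrist_torque"].round(2))
z=o["tool_pos"][2]-.019 if sys.argv[1]=="c" else float(sys.argv[1])
cm=cam("wrist",o); im=snapshot("wrist")[:,:,::-1].copy(); cv2.imwrite("pics/disc.png",im)
H,S,V=cv2.split(cv2.cvtColor(im,cv2.COLOR_BGR2HSV))
y=o["ee_rot"][2]; n=(V<60).astype(np.uint8); n[220:]=0
for c in cv2.findContours(n,cv2.RETR_EXTERNAL,cv2.CHAIN_APPROX_NONE)[0]:
    a=cv2.contourArea(c); (u,v),rad=cv2.minEnclosingCircle(c)
    if 800<a<6000 and a>.8*np.pi*rad**2:
        q=p2w(cm,[(u,v)],z)[0]; d=q-o["tool_pos"]; f,l=d[0]*np.cos(y)+d[1]*np.sin(y),-d[0]*np.sin(y)+d[1]*np.cos(y)
        print("disc",round(u),round(v),q.round(4),"fwd %.4f left %.4f"%(f,l))
        if abs(l)<.03:
            for s in (.335,.34): print("TCP for stand centre:",(np.array([617,254])-1000*np.array([f*np.cos(s)-l*np.sin(s),f*np.sin(s)+l*np.cos(s)])).round(1))
m=((S<50)&(V>110)).astype(np.uint8); m[230:]=0
for r in rects(im,m,cm,z,8000,200000): print("panel",r)
E
python3 disc.py .053
```

```text
[ 0.5323 -0.085   0.0629] [-3.141 -0.024 -0.162] [ 0.4  0.1 -1.3] [-0.04  0.26 -0.01]
disc 326 56 [ 0.6409 -0.103   0.053 ] fwd 0.1101 left -0.0002
TCP for stand centre: [513. 218.]
TCP for stand centre: [513.1 217.5]
panel (array([326., 103.]), 610, -99, 126, 119, np.float64(-0.109))
panel (array([97., 67.]), 652, 32, 119, 84, np.float64(1.356))
```

Request:
{"api": "step_arm", "payload": {
  "increments": "0.6 0 0 0 0 0; 0 0 0 0 0 0; 0 0 -0.5 0 0 0; 0 0 -0.5 0 0 0; 0 0 -0.5 0 0 0"
}}

```text
time: 36.85
tool_pos: [0.5379, -0.0858, 0.078]
ee_rot: [-3.141, -0.024, -0.162]
wrist_force: [-0.8, -0.9, -3.1]
width: 0.0219
```

Request:
{"api": "step_arm", "payload": {
  "increments": "0 0 -0.5 0 0 0; 0 0 -1 0 0 0; 0 0 -1 0 0 0; 0 0 -1.5 0 0 0; 0 0 -1.5 0 0 0"
}}

```text
time: 37.35
tool_pos: [0.5368, -0.0857, 0.1341]
ee_rot: [-3.141, -0.025, -0.162]
wrist_force: [-0.5, -0.1, -2.6]
width: 0.0218
```

Request:
{"api": "step_arm", "payload": {
  "increments": "0 0 -1 0 0 0; 0 0 -1 0 0 0; 0 0 0 0 0 0; 0 0 0 0 0 0; 0 0 0 0 0 0"
}}

```text
time: 37.85
tool_pos: [0.5357, -0.0855, 0.1516]
ee_rot: [-3.14, -0.022, -0.162]
wrist_force: [-0.6, -0.5, -3.3]
width: 0.0218
```

```bash
python3 disc.py c; python3 plan.py "510 10 155 0.03 2.5 -0.025;495 190 155 0.335 2.5 -0.025"
```

```text
[ 0.5357 -0.0855  0.1516] [-3.14  -0.022 -0.162] [-0.6 -0.5 -3.3] [0.03 0.37 0.02]
disc 167 72 [ 0.653  -0.0073  0.1326] fwd 0.1031 left 0.0961
disc 326 68 [ 0.639  -0.1026  0.1326] fwd 0.1047 left -0.0002
TCP for stand centre: [518.  219.8]
TCP for stand centre: [518.2 219.3]
panel (array([267.,  88.]), 618, -60, 203, 129, np.float64(1.407))
-1 -2.3 -0.1 0 0 -0.05; -0.9 -2.3 -0.1 0 0 -0.05; -0.8 -2.3 -0.1 0 0 -0.05; -0.7 -2.4 -0.1 0 0 -0.04; -0.1 -2.3 0 0 0 -0.04
0 -2.2 0 0 0 -0.04; 0 -2.3 0 0 0 -0.04; 0.1 -2.2 0 0 0 -0.04; 0.3 -2.2 0 0 0 -0.04; 0.3 -2.2 0 0 0 -0.04
0.4 -2.3 -0.1 0 0 -0.03; 0.5 -2.2 0 0.01 0 -0.04
end [494.8 189.9 154.9] [-3.141 -0.02   0.338] 12
```

Request:
{"api": "step_arm", "payload": {
  "increments": "-0.5 -1.2 0 0 0 -0.02; -0.9 -2.3 -0.1 0 0 -0.05; -0.9 -2.3 -0.1 0 0 -0.05; -0.7 -2.4 -0.1 0 0 -0.04; -0.4 -2.3 0 0 0 -0.04"
}}

```text
time: 38.4
tool_pos: [0.5098, 0.0239, 0.1543]
ee_rot: [3.139, -0.023, 0.041]
wrist_force: [0.1, 0.6, -1.7]
width: 0.022
```

Request:
{"api": "step_arm", "payload": {
  "increments": "0 -2.2 0 0 0 -0.04; 0 -2.3 0 0 0 -0.04; 0.1 -2.2 0 0 0 -0.04; 0.3 -2.2 0 0 0 -0.04; 0.3 -2.2 0 0 0 -0.04"
}}

```text
time: 38.9
tool_pos: [0.5037, 0.135, 0.1537]
ee_rot: [3.134, -0.022, 0.241]
wrist_force: [0.4, 0.2, -3.2]
width: 0.022
```

Request:
{"api": "step_arm", "payload": {
  "increments": "0.4 -2.3 -0.1 0 0 -0.03; 0.5 -2.2 0 0.01 0 -0.03; 0.3 -1 0 0 0 -0.02; 0 0 0 0 0 0; 0 0 0 0 0 0"
}}

```text
time: 39.4
tool_pos: [0.5017, 0.1892, 0.1547]
ee_rot: [3.141, -0.022, 0.318]
wrist_force: [0.0, -0.2, -2.8]
width: 0.0216
```

Request:
{"api": "step_arm", "payload": {
  "increments": "0 0 0 0 0 0; 0 0 0 0 0 0; 0 0 0 0 0 0"
}}

```text
time: 39.7
tool_pos: [0.5021, 0.1889, 0.1551]
ee_rot: [3.141, -0.022, 0.317]
wrist_force: [0.3, 0.6, -2.9]
width: 0.0218
```

```bash
python3 disc.py c; python3 plan.py "517.5 220 140 0.32 2 -0.025;517.5 220 113 0.32 1.5 -0.025"
```

```text
[0.5021 0.1889 0.1551] [ 3.141 -0.022  0.317] [ 0.3  0.6 -2.9] [-0.07  0.37 -0.04]
disc 328 67 [0.6025 0.2203 0.1361] fwd 0.1052 left -0.0015
TCP for stand centre: [517.2 220.8]
TCP for stand centre: [517.3 220.3]
panel (array([561.,  76.]), 641, 82, 85, 84, np.float64(1.354))
panel (array([335., 100.]), 579, 202, 143, 130, np.float64(-1.236))
1.2 -1.2 0.8 0 0 0; 1.2 -1.3 0.8 0 0 0; 0 0 1.3 0 0 0; -0.1 0 1.4 0 0 0
end [517.1 220.2 112.6] [ 3.141 -0.022  0.317] 4
```

Request:
{"api": "step_arm", "payload": {
  "increments": "1.2 -1.3 0.8 0 0 0; 1.2 -1.4 0.8 0 0 0; 0 0 1.3 0 0 0; -0.1 0 1.3 0 0 0; 0 0 0 0 0 0"
}}

```text
time: 40.25
tool_pos: [0.514, 0.2214, 0.1102]
ee_rot: [3.141, -0.016, 0.318]
wrist_force: [0.3, -0.9, -3.3]
width: 0.0218
```

Request:
{"api": "step_arm", "payload": {
  "increments": "0 0 0 0 0 0; 0 0 0 0 0 0; 0 0 0.4 0 0 0; 0 0 0.4 0 0 0; 0 0 0.4 0 0 0"
}}

```text
time: 40.75
tool_pos: [0.5162, 0.2226, 0.1019]
ee_rot: [3.141, -0.022, 0.318]
wrist_force: [-9.1, -3.0, 18.0]
width: 0.0216
```

Request:
{"api": "step_arm", "payload": {
  "increments": "0 0 0.4 0 0 0; 0 0 0.4 0 0 0; 0 0 0 0 0 0; 0 0 0 0 0 0; 0 0 0 0 0 0"
}}

```text
time: 41.25
tool_pos: [0.5168, 0.2229, 0.1004]
ee_rot: [3.141, -0.026, 0.319]
wrist_force: [-11.5, -4.4, 22.6]
width: 0.0217
```

```bash
python3 disc.py .081
```

```text
[0.5168 0.2229 0.1004] [ 3.141 -0.026  0.319] [-11.5  -4.4  22.6] [-0.75  2.11  0.07]
disc 326 68 [0.6167 0.2555 0.081 ] fwd 0.1050 left -0.0003
TCP for stand centre: [517.7 219.8]
TCP for stand centre: [517.9 219.3]
panel (array([610., 105.]), 637, 90, 128, 65, np.float64(0.559))
panel (array([326.,  96.]), 591, 246, 134, 124, np.float64(0.359))
```

Request:
{"api": "step_arm", "payload": {
  "increments": "0 0 -0.8 0 0 0; 0 0 0 0 0 0; 0 0 0 0 0 0"
}}

```text
time: 41.6
tool_pos: [0.5163, 0.2227, 0.1008]
ee_rot: [3.141, -0.022, 0.318]
wrist_force: [-1.9, -1.2, 2.1]
width: 0.0216
```

Run:
```python
from h import *
o=get_obs(); print(o["tool_pos"].round(4),o["ee_rot"].round(3),o["wrist_force"].round(1),o["wrist_torque"].round(2))
a=cv2.imread("pics/disc.png")
b=snapshot("side")[:,:,::-1]; t=snapshot("top")[:,:,::-1]
cv2.imwrite("pics/x1.png",np.hstack([np.vstack([cv2.resize(a,(400,250)),cv2.resize(t[90:215,190:390],(400,250))]),cv2.resize(b[100:225,230:410],(396,500)[::1],interpolation=cv2.INTER_CUBIC)]))
```

```text
[0.5163 0.2227 0.1008] [ 3.141 -0.022  0.318] [-1.9 -1.2  2.1] [-0.17  0.57  0.05]
```

View pics/x1.png

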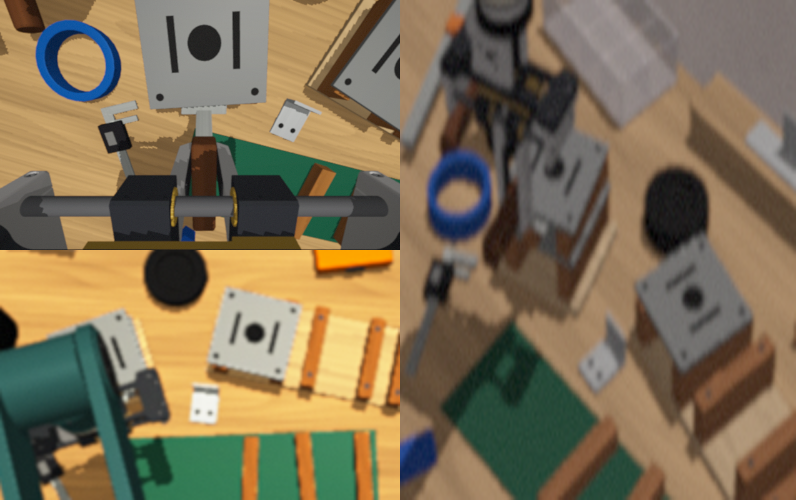

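Run:
```python
from h import *
a=cv2.imread("pics/disc.png"); b=snapshot("side")[:,:,::-1]
cv2.imwrite("pics/x2.png",np.vstack([cv2.resize(a[140:220,195:455],(780,240),interpolation=cv2.INTER_CUBIC),cv2.resize(b[120:190,255:415],(780,341),interpolation=cv2.INTER_CUBIC)]))
o=get_obs(); cm=cam("wrist",o)
# predicted stick-front-end pixels
for s in (44,-44):
    for w in (-11,11):
        p=np.array([.617,.254])+(-.0625)*np.array([.944,.329])+(s+w)/1000*np.array([-.329,.944])
        print(s,w,w2p(cm,[*p,.075]).round(0),w2p(cm,[*p,.053]).round(0))
```

```text
44 -11 [[281. 169.]] [[285. 165.]]
44 11 [[248. 170.]] [[255. 165.]]
-44 -11 [[412. 167.]] [[404. 163.]]
-44 11 [[379. 168.]] [[374. 163.]]
```

View pics/x2.png

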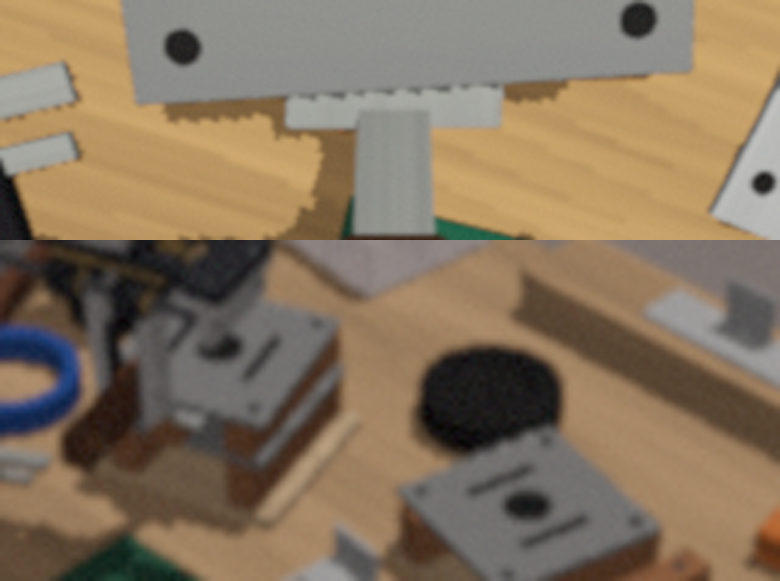

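Request:
{"api": "step_arm", "payload": {
  "increments": "0 0 -0.5 0 0 0; 0 0 -0.5 0 0 0; 0 0 -1 0 0 0; 0 0 -1.5 0 0 0; 0 0 -1.5 0 0 0"
}}

```text
time: 42.25
tool_pos: [0.5157, 0.2225, 0.1531]
ee_rot: [3.141, -0.023, 0.318]
wrist_force: [0.0, 0.0, -2.2]
width: 0.0218
```

Request:
{"api": "step_arm", "payload": {
  "increments": "-0.7 0 -0.5 0 0 0; -1.4 0 0 0 0 0; -2 0 0 0 0 0; -2 0 0 0 0 0; -2 0 0 0 0 0"
}}

```text
time: 42.75
tool_pos: [0.4373, 0.1967, 0.1552]
ee_rot: [3.141, -0.023, 0.318]
wrist_force: [-0.9, -0.8, -1.5]
width: 0.0217
```

Request:
{"api": "step_arm", "payload": {
  "increments": "-2 0 0 0 0 0; -1.5 0 0 0 0 0; -0.7 0 0 0 0 0; 0 0 0 0 0 0; 0 0 0 0 0 0"
}}

```text
time: 43.25
tool_pos: [0.399, 0.1841, 0.1542]
ee_rot: [3.141, -0.024, 0.318]
wrist_force: [0.2, -0.4, -2.5]
width: 0.0219
```

```bash
python3 disc.py c; python3 spat.py .075 | grep -v -e blade -e handle
python3 - <<'E'
import cv2
t=cv2.imread("pics/top_s.png"); cv2.imwrite("pics/x3.png",cv2.resize(t[95:215,190:330],(700,600),interpolation=cv2.INTER_CUBIC))
E
```

```text
[0.399  0.1841 0.1542] [ 3.141 -0.024  0.318] [ 0.2 -0.4 -2.5] [-0.15  0.31  0.02]
disc 326 68 [0.4987 0.2164 0.1352] fwd 0.1048 left -0.0005
TCP for stand centre: [517.9 220. ]
TCP for stand centre: [518.1 219.5]
panel (array([327.,  84.]), 472, 206, 184, 130, np.float64(-1.253))
[0.3991 0.1841 0.1541] [ 3.141 -0.023  0.318]
stick (array([314., 204.]), 451, 32, 120, 20, np.float64(-0.011))
stick (array([371., 201.]), 464, -142, 123, 21, np.float64(0.083))
stick (array([342., 201.]), 461, -53, 124, 21, np.float64(0.115))
stackstick (array([237., 144.]), 616, 264, 99, 21, np.float64(0.397))
stackstick (array([254., 138.]), 634, 216, 115, 21, np.float64(0.326))
panel (array([292., 166.]), 558, 103, 57, 39, np.float64(0.028))
panel (array([241., 157.]), 582, 259, 175, 131, np.float64(0.301))
panel (array([317., 132.]), 667, 30, 119, 118, np.float64(-0.21))
```

View pics/x3.png

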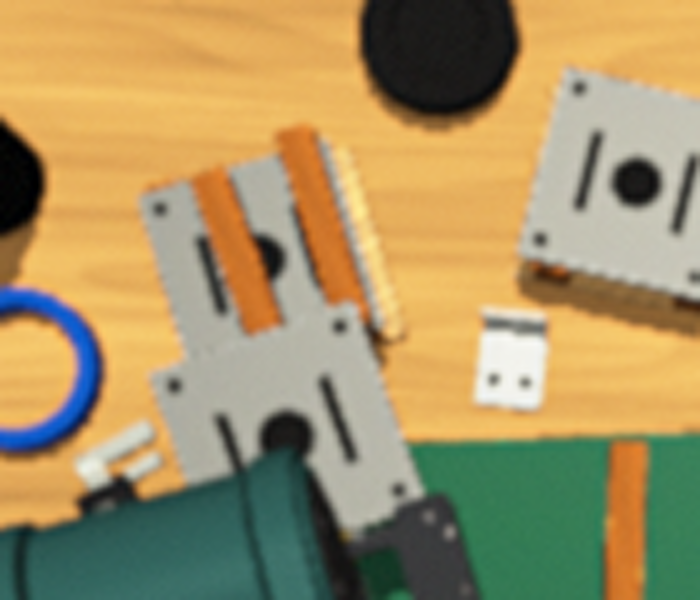

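The top view explains the contact: the left spacer stick has been knocked inward and now lies across the disc. That is the disturbance the task warned of. I'll set the spatula down on the free green mat with its panel still on it, put the stick right, then pick the spatula up again.

```bash
python3 plan.py "350 140 154 0.1 2 -0.02;350 140 50 0.1 2 -0.015;350 140 36 0.1 1 -0.015"
```

```text
-1.5 0.7 0 0 0 0.05; -1.5 0.7 -0.1 0 0 0.06; -1.4 0.8 0 0 0 0.05; -1.4 0.9 -0.1 0 0 0.06; 0 0 1.7 0 0 0
0 0 1.7 0 0 0; -0.1 0 1.8 0 0 0; 0 0 1.7 0 0 0; -0.1 0 1.8 0 0 0; 0 0.1 1.7 0 -0.01 0
0 0 0.7 0 0 0; 0 0 0.7 0 0 0
end [350.4 139.8  36.4] [-3.137 -0.012  0.098] 12
```

Request:
{"api": "step_arm", "payload": {
  "increments": "-1 0.4 0 0 0 0.03; -1.5 0.7 0 0 0 0.06; -1.4 0.8 0 0 0 0.05; -1.4 0.9 0 0 0 0.06; -0.6 0.3 0 0 0 0.02"
}}

```text
time: 43.9
tool_pos: [0.3472, 0.1391, 0.1522]
ee_rot: [-3.137, -0.021, 0.095]
wrist_force: [0.2, 0.1, -2.9]
width: 0.0216
```

Request:
{"api": "step_arm", "payload": {
  "increments": "0 0 0 0 0 0; 0 0 1.2 0 0 0; 0 0 1.7 0 0 0; 0 0 1.7 0 0 0; 0 0 1.7 0 0 0"
}}

```text
time: 44.4
tool_pos: [0.3497, 0.1408, 0.0878]
ee_rot: [-3.137, -0.021, 0.099]
wrist_force: [-0.7, -0.5, -2.3]
width: 0.0221
```

Request:
{"api": "step_arm", "payload": {
  "increments": "0 0 1.7 0 0 0; 0 0 1.5 0 0 0; 0 0 1 0 0 0; 0 0 0.5 0 0 0; 0 0 0 0 0 0"
}}

```text
time: 44.9
tool_pos: [0.3502, 0.1408, 0.0416]
ee_rot: [-3.137, -0.02, 0.098]
wrist_force: [0.2, -0.0, -2.7]
width: 0.0214
```

Request:
{"api": "step_arm", "payload": {
  "increments": "0 0 0.2 0 0 0; 0 0 0 0 0 0; 0 0 0 0 0 0"
}}

```text
time: 45.2
tool_pos: [0.3512, 0.1409, 0.041]
ee_rot: [-3.137, -0.023, 0.098]
wrist_force: [0.8, -0.3, -2.6]
width: 0.022
```

Request:
{"api": "step_arm", "payload": {
  "increments": "0 0 0.5 0 0 0; 0 0 0.2 0 0 0; 0 0 0 0 0 0"
}}

```text
time: 45.5
tool_pos: [0.3504, 0.1407, 0.0329]
ee_rot: [-3.137, -0.021, 0.098]
wrist_force: [-0.3, 0.0, -2.7]
width: 0.0214
```

Request:
{"api": "step_arm", "payload": {
  "increments": "0 0 0.1 0 0 0; 0 0 0.1 0 0 0; 0 0 0 0 0 0"
}}

```text
time: 45.8
tool_pos: [0.3508, 0.1408, 0.0313]
ee_rot: [-3.137, -0.022, 0.098]
wrist_force: [-0.6, -0.4, -2.8]
width: 0.0217
```

Request:
{"api": "step_arm", "payload": {
  "increments": "0 0 0.1 0 0 0; 0 0 0 0 0 0"
}}

```text
time: 46.0
tool_pos: [0.3509, 0.1409, 0.0304]
ee_rot: [-3.137, -0.022, 0.098]
wrist_force: [-0.2, 0.7, -3.0]
width: 0.0218
```

Request:
{"api": "step_arm", "payload": {
  "increments": "0 0 0.1 0 0 0; 0 0 0 0 0 0"
}}

```text
time: 46.2
tool_pos: [0.3509, 0.1409, 0.0293]
ee_rot: [-3.137, -0.022, 0.098]
wrist_force: [-0.2, 0.5, -2.9]
width: 0.0217
```

Request:
{"api": "step_arm", "payload": {
  "increments": "0 0 0.1 0 0 0; 0 0 0 0 0 0"
}}

```text
time: 46.4
tool_pos: [0.3511, 0.1409, 0.029]
ee_rot: [-3.137, -0.022, 0.098]
wrist_force: [-2.1, 0.7, 2.4]
width: 0.0222
```

Request:
{"api": "step_arm", "payload": {
  "increments": "0 0 0.1 0 0 0; 0 0 0 0 0 0"
}}

```text
time: 46.6
tool_pos: [0.3511, 0.141, 0.0289]
ee_rot: [-3.137, -0.022, 0.098]
wrist_force: [-5.4, 0.3, 9.2]
width: 0.0216
```

Request:
{"api": "step_arm", "payload": {
  "increments": "0 0 -0.2 0 0 0; 0 0 0 0 0 0; 0 0 0 0 0 0; 0 0 0 0 0 0; 0 0 0 0 0 0",
  "claw": -0.1
}}

```text
time: 47.1
tool_pos: [0.3509, 0.1409, 0.0293]
ee_rot: [-3.137, -0.022, 0.098]
wrist_force: [0.9, 0.8, 0.6]
width: 0.0515
```

Request:
{"api": "step_arm", "payload": {
  "increments": "0 0 -1 0 0 0; 0 0 -2.5 0 0 0; 0 0 -3.5 0 0 0; 0 0 -4 0 0 0; 0 0 -3 0 0.0 0"
}}

```text
time: 47.6
tool_pos: [0.3485, 0.1401, 0.1727]
ee_rot: [-3.136, -0.025, 0.098]
wrist_force: [0.7, 1.1, 0.3]
width: 0.0514
```

Request:
{"api": "step_arm", "payload": {
  "increments": "0 0 0 0 0 0; 0 0 0 0 0 0; 0 0 0 0 0 0"
}}

```text
time: 47.9
tool_pos: [0.3472, 0.1397, 0.1682]
ee_rot: [-3.137, -0.019, 0.098]
wrist_force: [0.2, 0.9, -0.5]
width: 0.0516
```

```bash
python3 disc.py .012; python3 spat.py .075 | grep -v blade
```

```text
[0.3472 0.1397 0.1682] [-3.137 -0.019  0.098] [ 0.2  0.9 -0.5] [ 0.02  0.19 -0.01]
panel (array([327.,  89.]), 442, 148, 147, 120, np.float64(0.153))
[0.347  0.1397 0.1678] [-3.137 -0.019  0.098]
handle (array([324., 216.]), 330, 139, 90, 21, np.float64(0.098))
handle (array([514., 122.]), 435, -21, 62, 10, np.float64(0.113))
handle (array([604.,  98.]), 460, -95, 107, 15, np.float64(0.073))
handle (array([523.,  55.]), 488, -15, 43, 10, np.float64(0.112))
stick (array([314., 203.]), 451, 32, 120, 20, np.float64(-0.011))
stick (array([371., 201.]), 464, -142, 123, 21, np.float64(0.08))
stick (array([342., 201.]), 461, -53, 124, 21, np.float64(0.116))
stackstick (array([238., 149.]), 604, 258, 125, 21, np.float64(0.397))
stackstick (array([254., 140.]), 630, 214, 125, 21, np.float64(0.326))
panel (array([292., 166.]), 558, 103, 57, 39, np.float64(0.028))
panel (array([229., 152.]), 600, 293, 119, 37, np.float64(0.363))
panel (array([247., 145.]), 618, 238, 120, 29, np.float64(0.391))
panel (array([317., 132.]), 667, 30, 119, 118, np.float64(-0.21))
```

```bash
python3 plan.py "604 258 130 0.395 4.5;604 258 130 0.395 4.5"
```

```text
3.8 -1.3 0.6 0 0 -0.04; 3.9 -1.2 0.6 0 0 -0.04; 3.9 -1 0.6 0 0 -0.04; 3.9 -0.9 0.6 0 0 -0.04; 4 -0.7 0.6 0 -0.01 -0.05
4 -0.5 0.6 0 0 -0.04; 4 -0.3 0.6 0 -0.01 -0.05; 0 0 0 0 0 0
end [604.1 258.2 130.5] [3.141e+00 1.000e-03 3.980e-01] 8
```

Request:
{"api": "step_arm", "payload": {
  "increments": "3.8 -1.3 0.6 0 0 -0.04; 3.9 -1.2 0.6 0 0 -0.04; 3.9 -1 0.6 0 0 -0.04; 3.9 -0.9 0.6 0 0 -0.04; 4 -0.7 0.6 0 -0.01 -0.05",
  "claw": 0.2
}}

```text
time: 48.55
tool_pos: [0.5323, 0.2255, 0.1422]
ee_rot: [-3.141, -0.01, 0.31]
wrist_force: [0.1, 0.2, 1.1]
width: 0.0377
```

Request:
{"api": "step_arm", "payload": {
  "increments": "4 -0.5 0.6 0 0 -0.04; 4 -0.3 0.6 0 -0.01 -0.05; 0 0 0 0 0 0; 0 0 0 0 0 0; 0 0 0 0 0 0"
}}

```text
time: 49.05
tool_pos: [0.6042, 0.2581, 0.1329]
ee_rot: [3.141, -0.002, 0.398]
wrist_force: [-0.4, -0.5, 0.4]
width: 0.0376
```

```bash
python3 plan.py "604 258 85 0.395 2.5;604 258 64 0.395 1.5"
```

```text
0 0 2.4 0 0 0; 0 0 2.4 0 0 0; 0 0 1 0 0 0; 0 0 1.1 0 0 0
end [604.3 258.1  63.9] [ 3.141e+00 -2.000e-03  3.980e-01] 4
```

Request:
{"api": "step_arm", "payload": {
  "increments": "0 0 2 0 0 0; 0 0 2 0 0 0; 0 0 1.2 0 0 0; 0 0 0.8 0 0 0; 0 0 0.5 0 0 0"
}}

```text
time: 49.55
tool_pos: [0.6048, 0.2582, 0.0683]
ee_rot: [3.141, -0.003, 0.398]
wrist_force: [0.1, 0.9, -0.5]
width: 0.0377
```

Request:
{"api": "step_arm", "payload": {
  "increments": "0 0 0.2 0 0 0; 0 0 0 0 0 0; 0 0 0 0 0 0"
}}

```text
time: 49.85
tool_pos: [0.6057, 0.2586, 0.0667]
ee_rot: [3.141, -0.004, 0.398]
wrist_force: [0.1, 1.1, 0.5]
width: 0.0378
```

Request:
{"api": "step_arm", "payload": {
  "increments": "0 0 0 0 0 0; 0 0 0 0 0 0; 0 0 0 0 0 0; 0 0 0 0 0 0; 0 0 0 0 0 0",
  "claw": 1
}}

```text
time: 50.35
tool_pos: [0.6054, 0.2586, 0.0662]
ee_rot: [3.141, -0.003, 0.398]
wrist_force: [0.9, 0.7, 1.7]
width: 0.0217
```

Request:
{"api": "step_arm", "payload": {
  "increments": "0 0 -0.5 0 0 0; 0 0 -0.5 0 0 0; 0 0 -0.5 0 0 0; 0 0 0 0 0 0; 0 0 0 0 0 0"
}}

```text
time: 50.85
tool_pos: [0.6053, 0.2585, 0.0812]
ee_rot: [3.141, -0.003, 0.398]
wrist_force: [0.2, -0.2, -1.2]
width: 0.0218
```

```bash
python3 plan.py "603 296 83 0.335 1;603 296 70 0.335 0.5"
```

```text
0.3 -0.9 0 0 0 0.02; 0.3 -0.9 -0.1 0 0 0.01; 0.3 -0.9 0 0 0 0.02; 0.3 -0.9 -0.1 0 0 0.01; 0 0 0.4 0 0 0
0 0 0.5 0 0 0; 0 0 0.4 0 0 0
end [603.4 296.4  70.2] [ 3.141e+00 -3.000e-03  3.380e-01] 7
```

Request:
{"api": "step_arm", "payload": {
  "increments": "0.3 -0.9 0 0 0 0.02; 0.3 -0.9 0 0 0 0.01; 0.3 -0.9 0 0 0 0.02; 0.3 -0.9 0 0 0 0.01; 0 0 0 0 0 0"
}}

```text
time: 51.35
tool_pos: [0.6028, 0.2978, 0.0806]
ee_rot: [3.142, -0.002, 0.34]
wrist_force: [0.5, 0.1, -0.5]
width: 0.0213
```

Request:
{"api": "step_arm", "payload": {
  "increments": "0 0 0.4 0 0 0; 0 0 0.4 0 0 0; 0 0 0.4 0 0 0; 0 0 0.2 0 0 0; 0 0 0 0 0 0"
}}

```text
time: 51.85
tool_pos: [0.6032, 0.296, 0.0666]
ee_rot: [3.141, -0.002, 0.338]
wrist_force: [-0.3, -0.3, -1.5]
width: 0.0216
```

Request:
{"api": "step_arm", "payload": {
  "increments": "0 0 0.1 0 0 0; 0 0 0 0 0 0"
}}

```text
time: 52.05
tool_pos: [0.6034, 0.2962, 0.0663]
ee_rot: [3.141, -0.003, 0.338]
wrist_force: [-0.3, 0.0, 0.5]
width: 0.0213
```

Request:
{"api": "step_arm", "payload": {
  "increments": "0 0 0 0 0 0; 0 0 0 0 0 0; 0 0 0 0 0 0; 0 0 -2 0 0 0; 0 0 -3 0 0 0",
  "claw": 0.2
}}

```text
time: 52.55
tool_pos: [0.6014, 0.2957, 0.1132]
ee_rot: [3.141, 0.004, 0.338]
wrist_force: [-0.0, 0.4, -0.2]
width: 0.0375
```

Request:
{"api": "step_arm", "payload": {
  "increments": "0 0 -3 0 0 0; 0 0 -2 0 0 0; 0 0 0 0 0 0; 0 0 0 0 0 0",
  "claw": -0.1
}}

```text
time: 52.95
tool_pos: [0.603, 0.2963, 0.1656]
ee_rot: [3.141, -0.003, 0.338]
wrist_force: [-0.5, 0.1, 0.3]
width: 0.0521
```

```bash
python3 plan.py "349 140.5 140 0.098 4.5 -0.022; 349 140.5 140 0.098 4.5 -0.022"
```

```text
-4.2 0.9 0.4 0 0 0.03; -4.1 1 0.3 0 0 0.04; -4.1 1.2 0.4 0 0 0.03; -4 1.3 0.3 0 0 0.04; -4 1.5 0.4 0 0.01 0.03
-4 1.6 0.3 0 0 0.04; -3.9 1.7 0.3 0 0.01 0.03; 0 0 0 0 0 0
end [348.7 140.6 140.1] [-3.14  -0.023  0.098] 8
```

Request:
{"api": "step_arm", "payload": {
  "increments": "-4.2 0.9 0.4 0 0 0.03; -4.1 1 0.3 0 0 0.04; -4.1 1.2 0.4 0 0 0.03; -4 1.3 0.3 0 0 0.04; -4 1.5 0.4 0 0.01 0.03"
}}

```text
time: 53.45
tool_pos: [0.4194, 0.1837, 0.1445]
ee_rot: [3.141, -0.008, 0.167]
wrist_force: [0.8, -1.2, 0.9]
width: 0.0515
```

Request:
{"api": "step_arm", "payload": {
  "increments": "-4 1.6 0.3 0 0 0.04; -3.9 1.7 0.3 0 0.01 0.03; 0 0 0 0 0 0; 0 0 0 0 0 0; 0 0 0 0 0 0"
}}

```text
time: 53.95
tool_pos: [0.3494, 0.1408, 0.14]
ee_rot: [-3.14, -0.022, 0.098]
wrist_force: [0.3, 0.8, 0.1]
width: 0.0516
```

```bash
python3 disc.py .012; python3 spat.py .075 | grep -v blade; python3 plan.py "351 141 60 0.098 3 -0.022; 351 141 29.5 0.098 1.5 -0.022"
```

```text
[0.3494 0.1408 0.14  ] [-3.14  -0.022  0.098] [0.3 0.8 0.1] [-0.04  0.18 -0.  ]
panel (array([327.,  89.]), 441, 148, 147, 121, np.float64(0.149))
[0.3497 0.141  0.1403] [-3.14  -0.022  0.099]
handle (array([324., 227.]), 330, 139, 90, 21, np.float64(0.111))
handle (array([439., 117.]), 435, 57, 75, 6, np.float64(-0.004))
handle (array([624., 110.]), 458, -91, 103, 16, np.float64(0.08))
handle (array([534.,  96.]), 455, -16, 105, 11, np.float64(0.115))
stick (array([314., 203.]), 451, 32, 120, 20, np.float64(-0.011))
stick (array([371., 201.]), 464, -142, 123, 22, np.float64(0.077))
stick (array([342., 201.]), 461, -53, 124, 22, np.float64(0.113))
stackstick (array([226., 149.]), 602, 296, 126, 23, np.float64(0.336))
stackstick (array([254., 140.]), 630, 214, 124, 21, np.float64(0.324))
panel (array([292., 166.]), 558, 101, 57, 39, np.float64(-0.075))
panel (array([241., 147.]), 612, 256, 119, 63, np.float64(0.334))
panel (array([317., 132.]), 667, 30, 118, 118, np.float64(-0.219))
0 0 2.7 0 0 0; 0 0 2.7 0 0 0; -0.1 0 2.6 0 0 0; 0 0 1 0 0 0; 0 0 1 0 0 0
0 0 1.1 0 0 0
end [351.2 141.2  29.4] [-3.141 -0.022  0.099] 6
```

Request:
{"api": "step_arm", "payload": {
  "increments": "0 0 2.7 0 0 0; 0 0 2.7 0 0 0; -0.1 0 2.6 0 0 0; 0 0 1 0 0 0; 0 0 1 0 0 0"
}}

```text
time: 54.6
tool_pos: [0.3505, 0.141, 0.0399]
ee_rot: [-3.141, -0.022, 0.098]
wrist_force: [-0.0, 0.3, 0.5]
width: 0.0514
```

Request:
{"api": "step_arm", "payload": {
  "increments": "0 0 1 0 0 0; 0 0 0 0 0 0; 0 0 0 0 0 0; 0 0 0 0 0 0"
}}

```text
time: 55.0
tool_pos: [0.351, 0.141, 0.0314]
ee_rot: [-3.14, -0.024, 0.098]
wrist_force: [0.6, -0.1, -0.1]
width: 0.0513
```

Request:
{"api": "step_arm", "payload": {
  "increments": "0 0 0 0 0 0; 0 0 0 0 0 0; 0 0 0 0 0 0; 0 0 0 0 0 0; 0 0 0 0 0 0",
  "claw": 1
}}

```text
time: 55.5
tool_pos: [0.3502, 0.1408, 0.0306]
ee_rot: [-3.14, -0.023, 0.098]
wrist_force: [-0.2, 0.3, 0.3]
width: 0.0218
```

Request:
{"api": "step_arm", "payload": {
  "increments": "0 0 0 0 0 0; 0 0 -0.4 0 0 0; 0 0 -0.6 0 0 0; 0 0 -1 0 0 0; 0 0 -1.5 0 0 0"
}}

```text
time: 56.0
tool_pos: [0.3485, 0.1404, 0.0654]
ee_rot: [-3.141, -0.02, 0.098]
wrist_force: [-0.5, 0.5, -3.0]
width: 0.0218
```

Request:
{"api": "step_arm", "payload": {
  "increments": "0 0 -2 0 0 0; 0 0 -2 0 0 0; 0 0 -2 0 0 0; 0 0 -2 0 0 0; 0 0 -1.5 0 0 0"
}}

```text
time: 56.5
tool_pos: [0.3476, 0.1404, 0.1625]
ee_rot: [-3.14, -0.024, 0.098]
wrist_force: [-0.6, -0.0, -2.8]
width: 0.0217
```

Request:
{"api": "step_arm", "payload": {
  "increments": "0 0 0 0 0 0; 0 0 0 0 0 0; 0 0 0 0 0 0"
}}

```text
time: 56.8
tool_pos: [0.3466, 0.1402, 0.1593]
ee_rot: [-3.141, -0.02, 0.098]
wrist_force: [1.3, -0.6, -2.9]
width: 0.0217
```

```bash
python3 disc.py c; python3 plan.py "502 210 155 0.32 2.2 -0.025; 517.5 221 140 0.32 2 -0.025"
```

```text
[0.3466 0.1402 0.1593] [-3.141 -0.02   0.098] [ 1.3 -0.6 -2.9] [-0.06  0.34  0.02]
disc 327 68 [0.4511 0.1497 0.1403] fwd 0.1049 left -0.0007
TCP for stand centre: [517.7 220.2]
TCP for stand centre: [517.8 219.7]
panel (array([327.,  95.]), 425, 146, 131, 120, np.float64(0.149))
2 -0.7 0.1 0 0 -0.03; 2 -0.6 0.1 0 0 -0.03; 2.1 -0.6 0.1 0 0 -0.03; 2.1 -0.5 0.1 0 0 -0.03; 2.1 -0.4 0.1 0 0 -0.03
2.1 -0.4 0.1 0 0 -0.02; 2.1 -0.3 0.1 0 0 -0.03; 2.1 -0.2 0 0 0.01 -0.02; 0.9 -0.3 0.8 0 0 0; 0.8 -0.3 0.8 0 0 0
end [517.1 220.8 139.9] [ 3.138 -0.03   0.318] 10
```

Request:
{"api": "step_arm", "payload": {
  "increments": "1 -0.3 0 0 0 -0.01; 2 -0.7 0.1 0 0 -0.03; 2.1 -0.6 0.1 0 0 -0.03; 2.1 -0.5 0.1 0 0 -0.03; 2.1 -0.5 0.1 0 0 -0.03"
}}

```text
time: 57.35
tool_pos: [0.4368, 0.1803, 0.1575]
ee_rot: [3.14, -0.021, 0.23]
wrist_force: [0.0, -0.3, -2.3]
width: 0.022
```

Request:
{"api": "step_arm", "payload": {
  "increments": "2.1 -0.4 0.1 0 0 -0.03; 2.1 -0.3 0.1 0 0 -0.03; 2.1 -0.2 0 0 0 -0.03; 1 -0.2 0 0 0 0; 0 0 0 0 0 0"
}}

```text
time: 57.85
tool_pos: [0.5038, 0.21, 0.1569]
ee_rot: [3.138, -0.02, 0.318]
wrist_force: [0.6, 0.1, -3.9]
width: 0.0215
```

Request:
{"api": "step_arm", "payload": {
  "increments": "0 0 0 0 0 0; 0 0 0 0 0 0; 0 0 0 0 0 0"
}}

```text
time: 58.15
tool_pos: [0.5026, 0.2094, 0.1583]
ee_rot: [3.138, -0.022, 0.318]
wrist_force: [0.1, 0.4, -3.3]
width: 0.022
```

```bash
python3 disc.py c; python3 plan.py "517.3 221.7 150 0.32 2 -0.025; 517.3 221.7 113 0.32 1.3 -0.025;517.3 221.7 94 0.32 0.4 -0.025"
```

```text
[0.5026 0.2094 0.1583] [ 3.138 -0.022  0.318] [ 0.1  0.4 -3.3] [-0.09  0.32 -0.04]
disc 327 68 [0.6027 0.2413 0.1393] fwd 0.1051 left -0.0010
TCP for stand centre: [517.4 220.4]
TCP for stand centre: [517.6 219.9]
panel (array([575.,  82.]), 641, 90, 84, 83, np.float64(1.355))
panel (array([345., 105.]), 584, 217, 150, 131, np.float64(-1.198))
0.9 -0.4 0.4 0 0 0; 0.9 -0.3 0.5 0 0 0; 0 0 1.2 0 0 0; -0.1 0 1.2 0 0 0; 0 0 1.3 0 0 0
0 0 0.4 0 0 0; 0 0 0.4 0 0 0; 0 0 0.4 0 0 0; 0 0 0.3 0 0 0; -0.1 0 0.4 0 0 0
end [517.2 221.3  93.7] [ 3.138 -0.022  0.318] 10
```

Request:
{"api": "step_arm", "payload": {
  "increments": "0.9 -0.4 0.4 0 0 0; 0.9 -0.3 0.5 0 0 0; 0 0 1.2 0 0 0; -0.1 0 1.2 0 0 0; 0 0 1.2 0 0 0"
}}

```text
time: 58.7
tool_pos: [0.5174, 0.2215, 0.1114]
ee_rot: [3.138, -0.02, 0.318]
wrist_force: [-0.2, 0.3, -1.7]
width: 0.0217
```

Request:
{"api": "step_arm", "payload": {
  "increments": "0 0 0 0 0 0; 0 0 0.4 0 0 0; 0 0 0.4 0 0 0; 0 0 0.4 0 0 0; 0 0 0 0 0 0"
}}

```text
time: 59.2
tool_pos: [0.5181, 0.2216, 0.101]
ee_rot: [3.138, -0.021, 0.318]
wrist_force: [1.0, -0.6, -2.6]
width: 0.0217
```

Request:
{"api": "step_arm", "payload": {
  "increments": "0 0 0.4 0 0 0; 0 0 0.4 0 0 0; 0 0 0 0 0 0; 0 0 0 0 0 0"
}}

```text
time: 59.6
tool_pos: [0.5186, 0.2218, 0.0935]
ee_rot: [3.138, -0.022, 0.318]
wrist_force: [-0.6, 0.6, -1.2]
width: 0.0217
```

Request:
{"api": "step_arm", "payload": {
  "increments": "-1 0 0 0 0 0; -2 0 -0.1 0 0 0; -2 0 0 0 0 0; -2 0 -0.1 0 0 0; -2 0 0 0 0 0"
}}

```text
time: 60.1
tool_pos: [0.4318, 0.1933, 0.0938]
ee_rot: [3.138, -0.023, 0.318]
wrist_force: [0.3, 0.9, -2.0]
width: 0.0219
```

Request:
{"api": "step_arm", "payload": {
  "increments": "-2 0 -0.1 0 0 0; -2 0 0 0 0 0; -1 0 0 0 0 0; 0 0 -2 0 0 0; 0 0 -2.5 0 0 0"
}}

```text
time: 60.6
tool_pos: [0.3831, 0.1774, 0.1377]
ee_rot: [3.138, -0.02, 0.318]
wrist_force: [0.3, 0.8, -1.8]
width: 0.0215
```

Request:
{"api": "step_arm", "payload": {
  "increments": "0 0 0 0 0 0; 0 0 0 0 0 0; 0 0 0 0 0 0"
}}

```text
time: 60.9
tool_pos: [0.3838, 0.1776, 0.1369]
ee_rot: [3.138, -0.02, 0.318]
wrist_force: [0.4, -0.8, -2.0]
width: 0.0216
```

```bash
python3 spat.py .075|grep -v -e handle -e blade
python3 - <<'E'
from h import *
im=cv2.imread("pics/top_s.png"); cm=cam("top"); H,S,V=cv2.split(cv2.cvtColor(im,cv2.COLOR_BGR2HSV)); m=(S<60)&(V>110); m[:90]=0;m[180:]=0;m[:,:200]=0;m[:,280:]=0
print(rects(im,m,cm,.081,300,5000))
E
python3 plan.py "400 -50 135 -0.2 4 -0.02; 432 -371 110 -0.76 4 -0.02; 432 -371 110 -0.76 4 -0.02; 432 -371 40 -0.76 2.5 -0.02"
```

```text
[0.3838 0.1776 0.1369] [ 3.138 -0.02   0.318]
stick (array([314., 203.]), 451, 32, 120, 20, np.float64(-0.011))
stick (array([371., 201.]), 464, -142, 123, 21, np.float64(0.086))
stick (array([342., 201.]), 461, -53, 124, 22, np.float64(0.113))
panel (array([292., 166.]), 558, 103, 57, 39, np.float64(0.028))
panel (array([240., 144.]), 623, 259, 124, 122, np.float64(-1.192))
panel (array([317., 132.]), 667, 30, 118, 118, np.float64(-0.219))
[(array([240., 144.]), 617, 253, 121, 119, np.float64(-1.192))]
-0.9 3.7 0 0 0 0.09; -0.6 3.8 0 0 0 0.09; -0.3 3.8 0 0 0 0.08; 0.1 3.8 0 0 0 0.09; 0.4 3.8 0.1 0 0 0.08
0.6 3.7 0 -0.01 0 0.09; 1.1 3.4 0.3 0 0 0.06; 1.3 3.4 0.3 0 0 0.06; 1.5 3.3 0.3 0 0 0.06; 1.6 3.2 0.3 0 0 0.06
1.8 3.1 0.3 0 0 0.06; 2 2.9 0.3 0 0 0.06; 2.2 2.8 0.3 0 0 0.07; 2.4 2.6 0.4 0 0 0.06; 2.5 2.5 0.3 -0.01 0 0.07
0 0 0 0 0 0; 0 0 2.3 0 0 0; 0 0 2.4 0 0 0; -0.1 0 2.3 0 0 0
end [ 432.1 -370.8   40.4] [ 3.138 -0.018 -0.762] 19
```

Request:
{"api": "step_arm", "payload": {
  "increments": "-0.9 3.7 0 0 0 0.09; -0.6 3.8 0 0 0 0.09; -0.3 3.8 0 0 0 0.08; 0.1 3.8 0 0 0 0.09; 0.4 3.8 0.1 0 0 0.08"
}}

```text
time: 61.5
tool_pos: [0.3982, -0.0139, 0.1362]
ee_rot: [-3.136, -0.021, -0.115]
wrist_force: [0.2, 0.1, -1.9]
width: 0.0216
```

Request:
{"api": "step_arm", "payload": {
  "increments": "0.6 3.7 0 -0.01 0 0.09; 1.1 3.4 0.3 0 0 0.06; 1.3 3.4 0.3 0 0 0.06; 1.5 3.3 0.3 0 0 0.06; 1.6 3.2 0.3 0 0 0.06"
}}

```text
time: 62.0
tool_pos: [0.4146, -0.1948, 0.1249]
ee_rot: [-3.138, -0.02, -0.445]
wrist_force: [0.0, 0.4, -1.2]
width: 0.0223
```

Request:
{"api": "step_arm", "payload": {
  "increments": "1.8 3.1 0.3 0 0 0.06; 2 2.9 0.3 0 0 0.06; 2.2 2.8 0.3 0 0 0.07; 2.4 2.6 0.4 0 0 0.06; 2.5 2.5 0.3 -0.01 0 0.07"
}}

```text
time: 62.5
tool_pos: [0.4323, -0.3714, 0.1099]
ee_rot: [3.141, -0.017, -0.766]
wrist_force: [1.0, 0.6, -1.2]
width: 0.0217
```

Request:
{"api": "step_arm", "payload": {
  "increments": "0 0 0 0 0 0; 0 0 2.3 0 0 0; 0 0 2.4 0 0 0; -0.1 0 2.3 0 0 0; 0 0 0 0 0 0"
}}

```text
time: 63.0
tool_pos: [0.4305, -0.3669, 0.0365]
ee_rot: [-3.141, -0.009, -0.761]
wrist_force: [0.3, 0.8, -2.4]
width: 0.0218
```

Request:
{"api": "step_arm", "payload": {
  "increments": "0 0 0 0 0 0; 0 0 0.5 0 0 0; 0 0 0.3 0 0 0; 0 0 0.2 0 0 0; 0 0 0 0 0 0"
}}

```text
time: 63.5
tool_pos: [0.4334, -0.3705, 0.0319]
ee_rot: [3.141, -0.02, -0.762]
wrist_force: [-0.3, -0.7, -2.2]
width: 0.0221
```

Request:
{"api": "step_arm", "payload": {
  "increments": "0 0 0.1 0 0 0; 0 0 0 0 0 0"
}}

```text
time: 63.7
tool_pos: [0.4336, -0.3708, 0.031]
ee_rot: [3.141, -0.021, -0.762]
wrist_force: [-0.7, 0.1, -1.0]
width: 0.0218
```

```bash
python3 -c "
from bench import *; o=get_obs(); print(o['tool_pos'],o['wrist_force'])"
```

```text
[ 0.43358812 -0.37077471  0.03098143] [-0.71195301  0.07844332 -0.96862491]
```

Request:
{"api": "step_arm", "payload": {
  "increments": "0 0 0.1 0 0 0; 0 0 0 0 0 0"
}}

```text
time: 63.9
tool_pos: [0.4336, -0.3708, 0.0306]
ee_rot: [3.141, -0.021, -0.762]
wrist_force: [-1.6, 1.0, 3.3]
width: 0.0216
```

Request:
{"api": "step_arm", "payload": {
  "increments": "0 0 0 0 0 0; 0 0 0 0 0 0; 0 0 0 0 0 0; 0 0 0 0 0 0; 0 0 0 0 0 0",
  "claw": -0.1
}}

```text
time: 64.4
tool_pos: [0.4334, -0.3706, 0.0296]
ee_rot: [3.141, -0.02, -0.762]
wrist_force: [0.3, -0.5, -0.8]
width: 0.0516
```

Request:
{"api": "step_arm", "payload": {
  "increments": "0 0 -2 0 0 0; 0 0 -3 0 0 0; 0 0 -4 0 0 0; 0 0 0 0 0 0; 0 0 0 0 0 0"
}}

```text
time: 64.9
tool_pos: [0.4328, -0.3699, 0.1211]
ee_rot: [3.141, -0.023, -0.762]
wrist_force: [0.3, -0.6, -0.7]
width: 0.0517
```

```bash
python3 plan.py "440 -150 130 -0.35; 451 32 80 -0.01; 451 32 80 -0.01; 451 32 80 -0.01;451 32 11 -0.01 2.4"
```

```text
-2.9 -3.3 -0.2 0 0 -0.08; -2.7 -3.5 -0.3 0 -0.01 -0.08; -2.4 -3.7 -0.2 0 0 -0.08; -2 -3.9 -0.2 0 -0.01 -0.09; -1.7 -4 -0.2 0.01 0 -0.08
-1.1 -3.5 1 0 0 -0.07; -0.8 -3.6 1 0 0 -0.07; -0.5 -3.6 1 0 0 -0.07; -0.3 -3.6 1 0 0 -0.07; -0.1 -3.6 1 0 0 -0.06
0 0 0 0 0 0; 0 0 0 0 0 0; 0 0 2.3 0 0 0; 0 0 2.3 0 0 0; 0 0 2.3 0 0 0
end [451.   31.8  11.3] [-3.138e+00 -3.000e-03 -1.200e-02] 15
```

Request:
{"api": "step_arm", "payload": {
  "increments": "-2.9 -3.3 -0.2 0 0 -0.08; -2.7 -3.5 -0.3 0 -0.01 -0.08; -2.4 -3.7 -0.2 0 0 -0.08; -2 -3.9 -0.2 0 -0.01 -0.09; -1.7 -4 -0.2 0.01 0 -0.08"
}}

```text
time: 65.4
tool_pos: [0.4384, -0.1475, 0.1265]
ee_rot: [-3.135, 0.005, -0.349]
wrist_force: [-0.4, -1.1, 0.2]
width: 0.0517
```

Request:
{"api": "step_arm", "payload": {
  "increments": "-1.1 -3.5 1 0 0 -0.07; -0.8 -3.6 1 0 0 -0.07; -0.5 -3.6 1 0 0 -0.07; -0.3 -3.6 1 0 0 -0.07; -0.1 -3.6 1 0 0 -0.06"
}}

```text
time: 65.9
tool_pos: [0.4486, 0.0338, 0.0773]
ee_rot: [-3.136, 0.003, -0.009]
wrist_force: [0.3, 0.3, 0.2]
width: 0.0518
```

Request:
{"api": "step_arm", "payload": {
  "increments": "0 0 0 0 0 0; 0 0 0 0 0 0; 0 0 2.3 0 0 0; 0 0 2.3 0 0 0; 0 0 1.5 0 0 0"
}}

```text
time: 66.4
tool_pos: [0.4492, 0.031, 0.0169]
ee_rot: [-3.136, 0.002, -0.015]
wrist_force: [-0.4, -0.5, 0.6]
width: 0.052
```

Request:
{"api": "step_arm", "payload": {
  "increments": "0 0 0.7 0 0 0; 0 0 0 0 0 0; 0 0 0 0 0 0"
}}

```text
time: 66.7
tool_pos: [0.4508, 0.0319, 0.0123]
ee_rot: [-3.136, -0.002, -0.013]
wrist_force: [0.3, 0.5, 0.5]
width: 0.0517
```

Request:
{"api": "step_arm", "payload": {
  "increments": "0 0 0 0 0 0; 0 0 0 0 0 0; 0 0 0 0 0 0; 0 0 0 0 0 0; 0 0 0 0 0 0",
  "claw": 1
}}

```text
time: 67.2
tool_pos: [0.4504, 0.0326, 0.0121]
ee_rot: [-3.136, -0.001, -0.012]
wrist_force: [-0.2, -0.2, 1.5]
width: 0.0215
```

Request:
{"api": "step_arm", "payload": {
  "increments": "0 0 -2 0 0 0; 0 0 -4 0 0 0; 0 0 -4 0 0 0; 0 0 -3 0 0 0; 0 0 0 0 0 0"
}}

```text
time: 67.7
tool_pos: [0.4533, 0.0318, 0.147]
ee_rot: [-3.136, -0.011, -0.012]
wrist_force: [0.4, -0.3, -0.1]
width: 0.0216
```

Request:
{"api": "step_arm", "payload": {
  "increments": "0 0 0 0 0 0; 0 0 0 0 0 0; 0 0 0 0 0 0"
}}

```text
time: 68.0
tool_pos: [0.4487, 0.0319, 0.1394]
ee_rot: [-3.136, 0.004, -0.012]
wrist_force: [-1.0, 0.9, 0.2]
width: 0.0218
```

```bash
python3 plan.py "602.5 295.5 140 0.335 4;602.5 295.5 140 0.335 4;602.5 295.5 105 0.335 1.5"
```

```text
1.9 -3.3 0 0 0 -0.04; 2 -3.2 0 0 0 -0.04; 2.1 -3.2 0 0 0 -0.04; 2.3 -3.1 0 0 0 -0.05; 2.4 -2.9 0 0 0 -0.04
2.5 -2.9 0 0 0 -0.05; 2.7 -2.7 0 0 0 -0.04; 2.8 -2.6 0 -0.01 0 -0.05; 0 0 0 0 0 0; 0 0 1.2 0 0 0
0 0 1.2 0 0 0; 0 0 1.1 0 0 0
end [602.5 295.2 105.5] [3.138e+00 2.000e-03 3.380e-01] 12
```

Request:
{"api": "step_arm", "payload": {
  "increments": "1.9 -3.3 0 0 0 -0.04; 2 -3.2 0 0 0 -0.04; 2.1 -3.2 0 0 0 -0.04; 2.3 -3.1 0 0 0 -0.05; 2.4 -2.9 0 0 0 -0.04"
}}

```text
time: 68.5
tool_pos: [0.5458, 0.1975, 0.1408]
ee_rot: [-3.136, 0.001, 0.2]
wrist_force: [-0.3, -0.1, -0.6]
width: 0.0217
```

Request:
{"api": "step_arm", "payload": {
  "increments": "2.5 -2.9 0 0 0 -0.05; 2.7 -2.7 0 0 0 -0.04; 2.8 -2.6 0 -0.01 0 -0.05; 0 0 0 0 0 0; 0 0 1.2 0 0 0"
}}

```text
time: 69.0
tool_pos: [0.6043, 0.2959, 0.1306]
ee_rot: [3.136, -0.003, 0.339]
wrist_force: [-0.5, -0.5, -0.5]
width: 0.0218
```

Request:
{"api": "step_arm", "payload": {
  "increments": "0 0 1.2 0 0 0; 0 0 1 0 0 0; 0 0 0 0 0 0; 0 0 0 0 0 0; 0 0 0 0 0 0"
}}

```text
time: 69.5
tool_pos: [0.6043, 0.2948, 0.1103]
ee_rot: [3.137, -0.004, 0.337]
wrist_force: [-0.3, 0.0, 0.3]
width: 0.0216
```

```bash
python3 plan.py "602.5 295.5 92 0.335 0.5"
```

```text
0 0 0.5 0 0 0; -0.1 0 0.4 0 0 0; 0 -0.1 0.5 0 0 0; -0.1 0 0.4 0 0 0
end [602.2 295.   92.3] [ 3.137 -0.004  0.337] 4
```

Request:
{"api": "step_arm", "payload": {
  "increments": "0 0 0.5 0 0 0; -0.1 0 0.4 0 0 0; 0 -0.1 0.4 0 0 0; 0 0 0.3 0 0 0; 0 0 0 0 0 0"
}}

```text
time: 70.0
tool_pos: [0.6023, 0.2956, 0.0924]
ee_rot: [3.137, -0.001, 0.338]
wrist_force: [0.2, -0.2, -0.7]
width: 0.0217
```

Request:
{"api": "step_arm", "payload": {
  "increments": "0 0 0.1 0 0 0; 0 0 0.1 0 0 0; 0 0 0 0 0 0"
}}

```text
time: 70.3
tool_pos: [0.6028, 0.2957, 0.0913]
ee_rot: [3.137, -0.002, 0.338]
wrist_force: [-0.2, -0.1, -0.6]
width: 0.0217
```

Request:
{"api": "step_arm", "payload": {
  "increments": "0 0 0.1 0 0 0; 0 0 0 0 0 0"
}}

```text
time: 70.5
tool_pos: [0.6028, 0.2956, 0.0903]
ee_rot: [3.137, -0.002, 0.338]
wrist_force: [-0.1, -0.4, -1.0]
width: 0.0218
```

Release; go for the stick at (461,−53).

Request:
{"api": "step_arm", "payload": {
  "increments": "0 0 0 0 0 0; 0 0 0 0 0 0; 0 0 0 0 0 0; 0 0 -2 0 0 0; 0 0 -3 0 0 0",
  "claw": 0.2
}}

```text
time: 71.0
tool_pos: [0.601, 0.2952, 0.1379]
ee_rot: [3.137, 0.004, 0.338]
wrist_force: [0.3, -0.8, -0.3]
width: 0.0379
```

Request:
{"api": "step_arm", "payload": {
  "increments": "0 0 -1 0 0 0; 0 0 0 0 0 0; 0 0 0 0 0 0; 0 0 0 0 0 0",
  "claw": -0.1
}}

```text
time: 71.4
tool_pos: [0.6017, 0.2955, 0.1482]
ee_rot: [3.137, 0.001, 0.338]
wrist_force: [0.4, -0.6, -0.1]
width: 0.0519
```

```bash
python3 plan.py "460 -53 110 0.115; 460 -53 110 0.115; 460 -53 110 0.115; 460 -53 11 0.115 2.5"
```

```text
-2.8 3.1 0.4 0 0 0.02; -2.7 3.2 0.4 0 0 0.03; -2.6 3.3 0.5 0 0 0.02; -2.5 3.3 0.4 0 0 0.03; -2.4 3.4 0.5 0 0 0.02
-2.4 3.4 0.4 0 0 0.03; -2.3 3.5 0.5 0 0 0.02; -2.2 3.6 0.4 0 0 0.03; -2.1 3.6 0.5 0.01 0 0.02; 0 0 0 0 0 0
0 0 0 0 0 0; 0 0 2.5 0 0 0; 0 0 2.5 0 0 0; 0 0 2.4 0 0 0; 0 0 2.5 0 0 0
end [460.  -52.5  10.8] [-3.137 -0.     0.118] 15
```

Request:
{"api": "step_arm", "payload": {
  "increments": "-2.8 3.1 0.4 0 0 0.02; -2.7 3.2 0.4 0 0 0.03; -2.6 3.3 0.5 0 0 0.02; -2.5 3.3 0.4 0 0 0.03; -2.4 3.4 0.5 0 0 0.02"
}}

```text
time: 71.9
tool_pos: [0.523, 0.1009, 0.127]
ee_rot: [3.137, -0.001, 0.217]
wrist_force: [-0.5, -1.2, 0.4]
width: 0.0519
```

Request:
{"api": "step_arm", "payload": {
  "increments": "-2.4 3.4 0.4 0 0 0.03; -2.3 3.5 0.5 0 0 0.02; -2.2 3.6 0.4 0 0 0.03; -2.1 3.6 0.5 0.01 0 0.02; 0 0 0 0 0 0"
}}

```text
time: 72.4
tool_pos: [0.4581, -0.0563, 0.1089]
ee_rot: [-3.136, 0.001, 0.111]
wrist_force: [0.3, 0.9, -1.1]
width: 0.0515
```

Request:
{"api": "step_arm", "payload": {
  "increments": "0 0 0 0 0 0; 0 0 2.5 0 0 0; 0 0 2.5 0 0 0; 0 0 2.4 0 0 0; 0 0 1.5 0 0 0"
}}

```text
time: 72.9
tool_pos: [0.4604, -0.05, 0.0197]
ee_rot: [-3.134, -0.0, 0.121]
wrist_force: [-0.7, -0.2, 0.0]
width: 0.0514
```

Request:
{"api": "step_arm", "payload": {
  "increments": "0 0 0.9 0 0 0; 0 0 0 0 0 0; 0 0 0 0 0 0"
}}

```text
time: 73.2
tool_pos: [0.4619, -0.0514, 0.0136]
ee_rot: [-3.136, -0.004, 0.119]
wrist_force: [0.7, -0.3, -0.5]
width: 0.0517
```

Request:
{"api": "step_arm", "payload": {
  "increments": "0 0 0 0 0 0; 0 0 0 0 0 0; 0 0 0 0 0 0; 0 0 0 0 0 0; 0 0 0 0 0 0",
  "claw": 1
}}

```text
time: 73.7
tool_pos: [0.4616, -0.0523, 0.0136]
ee_rot: [-3.136, -0.004, 0.118]
wrist_force: [-0.4, -0.3, 1.4]
width: 0.0218
```

Request:
{"api": "step_arm", "payload": {
  "increments": "0 0 -2 0 0 0; 0 0 -4 0 0 0; 0 0 -4 0 0 0; 0 0 -3 0 0 0; 0 0 0 0 0 0"
}}

```text
time: 74.2
tool_pos: [0.464, -0.0535, 0.1484]
ee_rot: [-3.139, -0.013, 0.118]
wrist_force: [-0.5, 0.3, -0.2]
width: 0.0218
```

Request:
{"api": "step_arm", "payload": {
  "increments": "0 0 0 0 0 0; 0 0 0 0 0 0; 0 0 0 0 0 0"
}}

```text
time: 74.5
tool_pos: [0.4596, -0.0525, 0.1408]
ee_rot: [-3.134, 0.001, 0.118]
wrist_force: [0.3, -0.8, -1.0]
width: 0.0212
```

```bash
python3 spat.py .103|grep -v -e blade -e handle;  python3 plan.py "631.5 212.5 140 0.335 4;631.5 212.5 140 0.335 4;631.5 212.5 107 0.335 1.5"
```

```text
[ 0.4596 -0.0525  0.1408] [-3.134e+00  1.000e-03  1.180e-01]
stackstick (array([223., 146.]), 604, 296, 125, 23, np.float64(0.332))
panel (array([292., 166.]), 558, 103, 57, 39, np.float64(0.028))
panel (array([244., 143.]), 627, 248, 125, 97, np.float64(0.337))
panel (array([317., 132.]), 667, 30, 119, 118, np.float64(-0.21))
2.5 -3 0 0 0 -0.03; 2.6 -3 0 0 0 -0.03; 2.7 -2.9 0.1 0 0 -0.03; 2.8 -2.8 0 0 0 -0.03; 2.9 -2.7 0.1 0 0 -0.02
2.9 -2.7 0 0 0 -0.03; 3 -2.5 0.1 0 0 -0.02; 3 -2.5 0 -0.01 0 -0.03; 0 0 0 0 0 0; 0 0 1.1 0 0 0
0 0 1.1 0 0 0; 0 0 1.1 0 0 0
end [631.4 212.1 107.2] [ 3.138e+00 -2.000e-03  3.380e-01] 12
```

Request:
{"api": "step_arm", "payload": {
  "increments": "2.5 -3 0 0 0 -0.03; 2.6 -3 0 0 0 -0.03; 2.7 -2.9 0.1 0 0 -0.03; 2.8 -2.8 0 0 0 -0.03; 2.9 -2.7 0.1 0 0 -0.02"
}}

```text
time: 75.1
tool_pos: [0.5688, 0.1145, 0.1415]
ee_rot: [-3.136, -0.003, 0.259]
wrist_force: [-0.5, -0.8, -0.2]
width: 0.0214
```

Request:
{"api": "step_arm", "payload": {
  "increments": "2.9 -2.7 0 0 0 -0.03; 3 -2.5 0.1 0 0 -0.02; 3 -2.5 0 -0.01 0 -0.03; 0 0 0 0 0 0; 0 0 1.1 0 0 0"
}}

```text
time: 75.6
tool_pos: [0.633, 0.2127, 0.1311]
ee_rot: [3.136, -0.005, 0.339]
wrist_force: [0.0, 0.3, 0.1]
width: 0.0217
```

Request:
{"api": "step_arm", "payload": {
  "increments": "0 0 1.1 0 0 0; 0 0 1 0 0 0; 0 0 0 0 0 0; 0 0 0 0 0 0; 0 0 0 0 0 0"
}}

```text
time: 76.1
tool_pos: [0.6327, 0.2114, 0.111]
ee_rot: [3.136, -0.006, 0.337]
wrist_force: [-0.1, 0.5, -0.0]
width: 0.0218
```

```bash
python3 plan.py "631.5 212.5 94 0.335 0.5"
```

```text
0 0 0.4 0 0 0; 0 0 0.4 0 0 0; 0 -0.1 0.4 0 0 0; -0.1 0 0.5 0.01 -0.01 0
end [631.5 212.   94. ] [-3.137  0.004  0.337] 4
```

Request:
{"api": "step_arm", "payload": {
  "increments": "0 0 0.4 0 0 0; 0 0 0.4 0 0 0; 0 -0.1 0.4 0 0 0; 0 0 0.3 0 0 0; 0 0 0 0 0 0"
}}

```text
time: 76.6
tool_pos: [0.6317, 0.2127, 0.0942]
ee_rot: [3.137, -0.003, 0.338]
wrist_force: [-0.0, -0.0, -0.6]
width: 0.0216
```

Request:
{"api": "step_arm", "payload": {
  "increments": "0 0 0.1 0 0 0; 0 0 0.1 0 0 0; 0 0 0 0 0 0"
}}

```text
time: 76.9
tool_pos: [0.6322, 0.2127, 0.0932]
ee_rot: [3.137, -0.004, 0.338]
wrist_force: [-0.3, 0.6, -0.3]
width: 0.0215
```

Request:
{"api": "step_arm", "payload": {
  "increments": "0 0 0.1 0 0 0; 0 0 0 0 0 0"
}}

```text
time: 77.1
tool_pos: [0.6322, 0.2127, 0.0921]
ee_rot: [3.137, -0.004, 0.338]
wrist_force: [0.0, 0.1, -0.6]
width: 0.0216
```

Release (half a millimetre above) and return to the spatula.

Request:
{"api": "step_arm", "payload": {
  "increments": "0 0 0 0 0 0; 0 0 0 0 0 0; 0 0 0 0 0 0; 0 0 -2 0 0 0; 0 0 -3 0 0 0",
  "claw": 0.2
}}

```text
time: 77.6
tool_pos: [0.6303, 0.2124, 0.1397]
ee_rot: [3.137, 0.002, 0.338]
wrist_force: [-0.1, 0.2, 0.8]
width: 0.0376
```

Request:
{"api": "step_arm", "payload": {
  "increments": "0 0 -2 0 0 0; 0 0 0 0 0 0; 0 0 0 0 0 0; 0 0 0 0 0 0"
}}

```text
time: 78.0
tool_pos: [0.6309, 0.2127, 0.16]
ee_rot: [3.137, -0.001, 0.338]
wrist_force: [0.7, 0.0, 0.9]
width: 0.0377
```

```bash
python3 plan.py "450 50 190 0.0 4.5; 397 -336 200 -0.77 4.5"
```

```text
-3.7 1.6 -0.5 0 0 0.06; -3.7 1.8 -0.5 0 0 0.06; -3.5 2 -0.5 0 0 0.05; -3.4 2.2 -0.5 0 0 0.06; -3.3 2.3 -0.5 0 0 0.05
-3.2 2.5 -0.5 0 0 0.06; -0.6 4.3 -0.1 0 0 0.09; -0.2 4.3 -0.1 0 0 0.08; 0.2 4.3 -0.1 0 0 0.09; 0.5 4.3 -0.1 0 0 0.08
0.9 4.3 -0.1 0 0 0.09; 1.3 4.1 -0.1 0 0 0.08; 1.6 4 -0.1 0 0 0.09; 1.9 3.9 -0.1 0 0 0.08; 2.3 3.7 0 0 0 0.09
end [ 397.4 -335.8  199.7] [ 3.14  -0.005 -0.772] 15
```

Request:
{"api": "step_arm", "payload": {
  "increments": "-3.7 1.6 -0.5 0 0 0.06; -3.7 1.8 -0.5 0 0 0.06; -3.5 2 -0.5 0 0 0.05; -3.4 2.2 -0.5 0 0 0.06; -3.3 2.3 -0.5 0 0 0.05",
  "claw": -0.2
}}

```text
time: 78.5
tool_pos: [0.4791, 0.0763, 0.1848]
ee_rot: [3.138, -0.002, 0.056]
wrist_force: [-0.7, -0.6, -0.5]
width: 0.0566
```

Request:
{"api": "step_arm", "payload": {
  "increments": "-3.2 2.5 -0.5 0 0 0.06; -0.6 4.3 -0.1 0 0 0.09; -0.2 4.3 -0.1 0 0 0.08; 0.2 4.3 -0.1 0 0 0.09; 0.5 4.3 -0.1 0 0 0.08"
}}

```text
time: 79.0
tool_pos: [0.4258, -0.1218, 0.1945]
ee_rot: [3.141, -0.004, -0.345]
wrist_force: [1.3, -0.1, -0.8]
width: 0.0562
```

Request:
{"api": "step_arm", "payload": {
  "increments": "0.9 4.3 -0.1 0 0 0.09; 1.3 4.1 -0.1 0 0 0.08; 1.6 4 -0.1 0 0 0.09; 1.9 3.9 -0.1 0 0 0.08; 2.3 3.7 0 0 0 0.09"
}}

```text
time: 79.5
tool_pos: [0.397, -0.3368, 0.1989]
ee_rot: [-3.14, -0.004, -0.776]
wrist_force: [0.4, 1.0, 0.2]
width: 0.0564
```

Request:
{"api": "step_arm", "payload": {
  "increments": "0 0 0 0 0 0; 0 0 0 0 0 0; 0 0 0 0 0 0; 0 0 0 0 0 0"
}}

```text
time: 79.9
tool_pos: [0.3985, -0.3342, 0.2004]
ee_rot: [-3.14, -0.006, -0.77]
wrist_force: [0.1, -0.7, -1.0]
width: 0.0565
```

```bash
python3 spat.py .103; python3 plan.py "434 -371 90 -0.769 4;434 -371 90 -0.769 4; 434 -371 31 -0.769 3"
```

```text
[ 0.3985 -0.3342  0.2004] [-3.14  -0.006 -0.77 ]
blade (array([249., 189.]), 449, -253, 102, 38, np.float64(-0.431))
blade (array([327.,  65.]), 489, -423, 108, 49, np.float64(-0.763))
handle (array([ 15., 234.]), 603, -50, 47, 32, np.float64(0.114))
handle (array([ 28., 196.]), 618, -98, 84, 36, np.float64(-0.195))
handle (array([ 98., 174.]), 580, -170, 34, 30, np.float64(-0.198))
handle (array([328., 162.]), 418, -355, 88, 21, np.float64(-0.761))
handle (array([119., 140.]), 584, -219, 61, 27, np.float64(-0.372))
handle (array([ 53., 125.]), 643, -185, 80, 22, np.float64(-0.176))
handle (array([78., 91.]), 639, -229, 57, 18, np.float64(-0.181))
stick (array([371., 201.]), 464, -142, 123, 21, np.float64(0.083))
stackstick (array([223., 146.]), 604, 297, 125, 23, np.float64(0.35))
stackstick (array([253., 138.]), 630, 214, 125, 21, np.float64(0.34))
panel (array([292., 166.]), 558, 103, 57, 39, np.float64(0.028))
panel (array([239., 144.]), 621, 263, 124, 65, np.float64(0.332))
panel (array([317., 132.]), 667, 30, 119, 119, np.float64(-0.219))
1.3 0 2.8 0 0 0; 1.2 0.1 2.8 0 0 0; 1.3 0 2.8 0 0 0; 1.2 0.1 2.7 0 -0.01 0; 0 0 0 0 0 0
0 0 3 0 0 0; 0 0 2.9 0 0 0
end [ 433.7 -370.8   31.1] [-3.14e+00  3.00e-03 -7.70e-01] 7
```

Request:
{"api": "step_arm", "payload": {
  "increments": "1.3 0 2.8 0 0 0; 1.3 0 2.8 0 0 0; 1.3 0 2.8 0 0 0; 1.2 0.1 2.7 0 0 0; 0 0 0 0 0 0"
}}

```text
time: 80.5
tool_pos: [0.4334, -0.3699, 0.0853]
ee_rot: [-3.14, 0.002, -0.771]
wrist_force: [-0.7, -0.2, -1.4]
width: 0.0565
```

Request:
{"api": "step_arm", "payload": {
  "increments": "0 0 3 0 0 0; 0 0 2.8 0 0 0; 0 0 0 0 0 0; 0 0 0 0 0 0"
}}

```text
time: 80.9
tool_pos: [0.4354, -0.3723, 0.0334]
ee_rot: [-3.14, -0.007, -0.771]
wrist_force: [-0.5, 0.9, 0.3]
width: 0.0565
```

Request:
{"api": "step_arm", "payload": {
  "increments": "0 0 0 0 0 0; 0 0 0 0 0 0; 0 0 0 0 0 0; 0 0 0 0 0 0; 0 0 0 0 0 0",
  "claw": 1
}}

```text
time: 81.4
tool_pos: [0.4352, -0.3726, 0.0325]
ee_rot: [-3.14, -0.007, -0.772]
wrist_force: [-0.8, -0.7, 2.3]
width: 0.0219
```

Request:
{"api": "step_arm", "payload": {
  "increments": "0 0 0 0 0 0; 0 0 0 0 0 0; 0 0 -1 0 0 0; 0 0 -2 0 0.01 0; 0 0 -2 0 0.01 0"
}}

```text
time: 81.9
tool_pos: [0.4344, -0.372, 0.0831]
ee_rot: [-3.14, -0.026, -0.772]
wrist_force: [-0.4, -0.0, -1.3]
width: 0.022
```

Request:
{"api": "step_arm", "payload": {
  "increments": "0 0 -2 0 0 0; 0 0 -2 0 0 0; 0 0 -1 0 0 0; 0 0 0 0 0 0; 0 0 0 0 0 0"
}}

```text
time: 82.4
tool_pos: [0.4334, -0.3712, 0.132]
ee_rot: [-3.14, -0.027, -0.772]
wrist_force: [0.7, 0.4, -2.6]
width: 0.0218
```

```bash
python3 blade.py; python3 plan.py "430 -150 120 -0.3 4 -0.02;451 66.3 115 -0.168 4 -0.02;451 66.3 115 -0.168 4 -0.02"
```

```text
[ 0.4334 -0.3712  0.132 ] [-3.14  -0.027 -0.772]
29 182 (np.int64(285), np.int64(365)) (np.int64(291), np.int64(362))
[[290.9 183. ]
 [361.5 183. ]
 [285.   29. ]
 [365.3  29. ]] (array([-0.005, -2.781, -0.694,  3.674]), array([-0.2,  0.1, -0.7,  0.1,  0.6, -0. ,  0.2, -0.1]))
-2.6 -2.6 0.1 0 0 -0.08; -2.4 -2.8 0.1 0 0 -0.08; -2.2 -3 0.1 0 0 -0.08; -1.9 -3.1 0.1 0 0 -0.08; -1.6 -3.3 0.2 0 0 -0.08
-1.4 -3.4 0.1 0.01 0 -0.07; -0.7 -3.6 0.1 0 0 -0.02; -0.7 -3.6 0.1 0 0 -0.02; -0.6 -3.6 0.1 0 0 -0.02; -0.5 -3.6 0.1 0 0 -0.02
-0.5 -3.5 0 0 0 -0.03; -0.4 -3.6 0.1 0 0 -0.02; 0 0 0 0 0 0
end [450.6  66.4 114.5] [ 3.139 -0.023 -0.172] 13
```

Request:
{"api": "step_arm", "payload": {
  "increments": "-2.6 -2.6 0.1 0 0 -0.08; -2.4 -2.8 0.1 0 0 -0.08; -2.2 -3 0.1 0 0 -0.08; -1.9 -3.1 0.1 0 0 -0.08; -1.6 -3.3 0.2 0 0 -0.08"
}}

```text
time: 82.95
tool_pos: [0.4302, -0.1858, 0.1212]
ee_rot: [3.133, -0.023, -0.369]
wrist_force: [0.4, 0.5, -2.0]
width: 0.022
```

Request:
{"api": "step_arm", "payload": {
  "increments": "-1.4 -3.4 0.1 0.01 0 -0.07; -0.7 -3.6 0.1 0 0 -0.02; -0.7 -3.6 0.1 0 0 -0.02; -0.6 -3.6 0.1 0 0 -0.02; -0.5 -3.6 0.1 0 0 -0.02"
}}

```text
time: 83.45
tool_pos: [0.4443, -0.0038, 0.1149]
ee_rot: [3.139, -0.022, -0.221]
wrist_force: [0.1, 0.8, -1.5]
width: 0.0222
```

Request:
{"api": "step_arm", "payload": {
  "increments": "-0.5 -3.5 0 0 0 -0.03; -0.4 -3.6 0.1 0 0 -0.02; 0 0 0 0 0 0; 0 0 0 0 0 0; 0 0 0 0 0 0"
}}

```text
time: 83.95
tool_pos: [0.4506, 0.0652, 0.1141]
ee_rot: [3.137, -0.023, -0.173]
wrist_force: [0.0, 0.6, -1.4]
width: 0.0222
```

```bash
python3 blade.py
python3 - <<'E'
from h import *
o=get_obs(); cm=cam("wrist",o); im=cv2.imread("pics/blade.png"); H,S,V=cv2.split(cv2.cvtColor(im,cv2.COLOR_BGR2HSV))
u=np.array([.986,-.167]); l=np.array([.167,.986]); b=np.array([672.7,28.7])
for s,z in ((44,47),(-44,47)):
  for w in (-11,11): print(s+w,w2p(cm,np.r_[(b-62.5*u+(s+w)*l),z]/1000).round(0))
wd=(H<17)&(S>150)&(V>90)
for r in (3,6,9): 
    c=np.where(wd[r,180:500])[0]+180; g=np.split(c,np.where(np.diff(c)>2)[0]+1); print(r,[(int(k[0]),int(k[-1])) for k in g if len(k)>6])
E
python3 plan.py "450.8 66.3 62 -0.168 2.5 -0.02; 450.8 66.3 62 -0.168 2.5 -0.02;565.4 46.9 62 -0.168 2 -0.02"
```

```text
[0.4506 0.0652 0.1141] [ 3.137 -0.023 -0.173]
29 183 (np.int64(285), np.int64(365)) (np.int64(291), np.int64(362))
[[291.7 184. ]
 [361.8 184. ]
 [274.1  29. ]
 [365.2  29. ]] (array([ -0.32 , -16.376,  -2.   ,  14.474]), array([-2.9,  0.1, -4. ,  0. ,  2.4,  0. ,  2.8, -0.1]))
33 [[276.  -7.]]
55 [[245.  -7.]]
-55 [[400.  -8.]]
-33 [[369.  -8.]]
3 []
6 []
9 []
0 -0.1 1.7 0 0 0; -0.1 0 1.8 0 0 0; 0 -0.1 1.7 0 0 -0.01; 0 0 0 0 0 0; 1.9 0 0.1 0 0 0
1.9 0 0 0 0 0; 1.9 0 0.1 0 0 0; 2 0 0 0 0 0; 1.9 0 0.1 0 0 0; 2 0.1 0 0 0 0
end [565.6  46.7  62. ] [ 3.137 -0.023 -0.163] 10
```

Request:
{"api": "step_arm", "payload": {
  "increments": "0 -0.1 1.7 0 0 0; 0 0 1.8 0 0 0; 0 -0.1 1.7 0 0 0; 0 0 0 0 0 0; 1 0 0 0 0 0"
}}

```text
time: 84.5
tool_pos: [0.4619, 0.065, 0.063]
ee_rot: [3.138, -0.023, -0.173]
wrist_force: [0.4, -0.3, -0.9]
width: 0.0216
```

Request:
{"api": "step_arm", "payload": {
  "increments": "1.5 0 0 0 0 0; 0 0 0 0 0 0; 0 0 0 0 0 0"
}}

```text
time: 84.8
tool_pos: [0.4782, 0.0628, 0.0645]
ee_rot: [3.138, -0.026, -0.173]
wrist_force: [-0.1, -0.1, -2.2]
width: 0.0221
```

```bash
python3 blade.py|head -1
python3 - <<'E'
from h import *
o=get_obs(); cm=cam("wrist",o); im=cv2.imread("pics/blade.png"); H,S,V=cv2.split(cv2.cvtColor(im,cv2.COLOR_BGR2HSV))
u=np.array([.986,-.167]); l=np.array([.167,.986]); b=np.array([672.7,28.7])
for s,z in ((44,47),(-44,47)):
  for w in (-11,11): print(s+w,w2p(cm,np.r_[(b-62.5*u+(s+w)*l),z]/1000).round(0))
for c in (258,262,266,380,384,388): print(c,[tuple(int(x) for x in (H[r,c],S[r,c],V[r,c])) for r in range(0,40,3)])
E
python3 plan.py "565.4 46.9 62 -0.168 2 -0.02"
```

```text
[0.4782 0.0628 0.0645] [ 3.138 -0.026 -0.173]
33 [[269.  11.]]
55 [[231.  11.]]
-55 [[423.  10.]]
-33 [[384.  10.]]
258 [(35, 9, 162), (30, 8, 162), (45, 12, 88), (14, 128, 96), (14, 174, 158), (14, 173, 155), (14, 170, 75), (15, 178, 73), (13, 168, 79), (14, 176, 77), (14, 171, 79), (15, 132, 87), (17, 114, 110), (17, 127, 135)]
262 [(36, 8, 162), (36, 8, 161), (50, 8, 97), (15, 114, 83), (14, 169, 116), (15, 178, 158), (13, 167, 75), (14, 180, 75), (13, 177, 78), (13, 161, 76), (13, 164, 76), (14, 132, 89), (17, 112, 109), (17, 131, 132)]
266 [(30, 6, 160), (25, 9, 163), (45, 5, 106), (12, 89, 80), (14, 169, 131), (15, 171, 157), (15, 174, 72), (14, 185, 76), (15, 179, 77), (14, 172, 80), (12, 174, 72), (15, 136, 90), (17, 116, 108), (16, 126, 132)]
380 [(23, 6, 164), (30, 8, 164), (38, 6, 166), (36, 8, 166), (40, 9, 84), (11, 97, 71), (13, 174, 76), (13, 177, 78), (13, 184, 75), (12, 173, 78), (14, 176, 77), (16, 149, 82), (18, 111, 110), (18, 129, 138)]
384 [(24, 8, 163), (40, 5, 166), (38, 6, 165), (30, 6, 164), (38, 11, 97), (15, 91, 67), (14, 173, 75), (14, 178, 76), (13, 161,
[... 187 characters left out ...]
(13, 174, 76), (14, 184, 72), (14, 171, 79), (14, 177, 78), (14, 144, 85), (18, 113, 108), (17, 130, 139)]
1.8 0 0.1 0 0 0; 1.8 0 0.1 0 0 0; 1.8 0 0.1 0 0 0; 1.8 0 0.1 0 0 0; 1.7 0.1 0 0 -0.01 0
end [565.2  46.7  62.4] [ 3.138 -0.015 -0.172] 5Traceback (most recent call last):
  File "blade.py", line 8, in <module>
    a,b=r0[0],r0[-1]; print(a,b,ed(a+5),ed(b-5))
                                ~~^^^^^
  File "blade.py", line 7, in ed
    def ed(r): c=np.where(m[r])[0]; return c.min(),c.max()+1
                                           ~~~~~^^
    return umr_minimum(a, axis, None, out, keepdims, initial, where)
ValueError: zero-size array to reduction operation minimum which has no identity
```

Run:
```python
from h import *
o=get_obs(); cm=cam("wrist",o)
im=cv2.imread("pics/blade.png"); H,S,V=cv2.split(cv2.cvtColor(im,cv2.COLOR_BGR2HSV))
for r in (19,22,25):
    c=np.where((S[r]>150)&(V[r]<110))[0]; g=np.split(c,np.where(np.diff(c)>2)[0]+1); print(r,[(int(k[0]),int(k[-1])) for k in g if len(k)>6])
    c=np.where((S[r]<40)&(V[r]>110))[0]; g=np.split(c,np.where(np.diff(c)>2)[0]+1); print("  grey",[(int(k[0]),int(k[-1])) for k in g if len(k)>6])
u=np.array([.986,-.167]); l=np.array([.167,.986]); b=np.array([672.7,28.7])
print([w2p(cm,np.r_[(b-62.5*u+s*l),38]/1000).round(0) for s in (55,33,-33,-55)])
```

```text
19 [(18, 30), (52, 75), (240, 280), (379, 420), (449, 499), (577, 639)]
  grey [(0, 9), (38, 44)]
22 [(21, 32), (54, 77), (243, 280), (379, 417), (449, 494), (576, 637)]
  grey [(0, 11), (39, 46)]
25 [(24, 34), (56, 79), (246, 280), (379, 414), (449, 489), (576, 626)]
  grey [(0, 13), (40, 48)]
[array([[235.,  16.]]), array([[272.,  16.]]), array([[382.,  15.]]), array([[418.,  15.]])]
```

Request:
{"api": "step_arm", "payload": {
  "increments": "1.8 0.1 0.1 0 0 0; 1.8 0 0 0 0 0; 1.8 0 0.1 0 0 0; 1.8 0 0 0 0 0; 0.9 0 0.1 0 0 0"
}}

```text
time: 85.35
tool_pos: [0.558, 0.0482, 0.0629]
ee_rot: [3.138, -0.025, -0.172]
wrist_force: [0.5, 0.3, -1.8]
width: 0.0216
```

Request:
{"api": "step_arm", "payload": {
  "increments": "0 0 0 0 0 0; 0 0 0 0 0 0; 0 0 0 0 0 0"
}}

```text
time: 85.65
tool_pos: [0.5561, 0.0485, 0.0624]
ee_rot: [3.138, -0.024, -0.172]
wrist_force: [-0.3, -0.1, -1.3]
width: 0.0217
```

```bash
python3 disc.py .053
```

```text
[0.5561 0.0485 0.0624] [ 3.138 -0.024 -0.172] [-0.3 -0.1 -1.3] [ 0.05  0.23 -0.06]
disc 327 45 [0.6701 0.0282 0.053 ] fwd 0.1158 left -0.0006
TCP for stand centre: [507.4 216.5]
TCP for stand centre: [507.6 215.9]
panel (array([327.,  66.]), 653, 32, 119, 85, np.float64(1.356))
```

Request:
{"api": "step_arm", "payload": {
  "increments": "0.6 0 0 0 0 0; 0.6 0 0 0 0 0; 0 0 0 0 0 0; 0 0 -0.5 0 0 0; 0 0 -0.5 0 0 0"
}}

```text
time: 86.2
tool_pos: [0.5684, 0.0464, 0.0729]
ee_rot: [3.138, -0.024, -0.172]
wrist_force: [-0.4, 0.3, -2.6]
width: 0.0215
```

Request:
{"api": "step_arm", "payload": {
  "increments": "0 0 -0.5 0 0 0; 0 0 -0.5 0 0 0; 0 0 -1 0 0 0; 0 0 -1 0 0 0; 0 0 -1.5 0 0 0"
}}

```text
time: 86.7
tool_pos: [0.567, 0.0468, 0.1182]
ee_rot: [3.138, -0.023, -0.172]
wrist_force: [-0.2, -0.1, -2.6]
width: 0.0217
```

Request:
{"api": "step_arm", "payload": {
  "increments": "0 0 -2 0 0 0; 0 0 -2 0 0 0; 0 0 -1.5 0 0 0; 0 0 -1 0 0 0; 0 0 0 0 0 0"
}}

```text
time: 87.2
tool_pos: [0.567, 0.0472, 0.1851]
ee_rot: [3.139, -0.028, -0.172]
wrist_force: [-0.1, 0.6, -2.8]
width: 0.0219
```

Request:
{"api": "step_arm", "payload": {
  "increments": "0 0 0 0 0 0; 0 0 0 0 0 0; 0 0 0 0 0 0"
}}

```text
time: 87.5
tool_pos: [0.5653, 0.0472, 0.1813]
ee_rot: [3.138, -0.022, -0.172]
wrist_force: [-0.5, -0.2, -3.0]
width: 0.0218
```

```bash
python3 disc.py c; python3 plan.py "520 100 178 0.1 2.2 -0.025;500 200 178 0.34 2 -0.025;500 200 178 0.34 2 -0.025"
```

```text
[0.5653 0.0472 0.1813] [ 3.138 -0.022 -0.172] [-0.5 -0.2 -3. ] [ 0.08  0.32 -0.  ]
disc 326 71 [0.667  0.0295 0.1623] fwd 0.1032 left -0.0000
TCP for stand centre: [519.6 220.1]
TCP for stand centre: [519.7 219.6]
panel (array([319., 109.]), 641, 34, 131, 121, np.float64(-0.196))
-1.3 -1.1 0.1 0 0 -0.07; -1.3 -1.2 0 0 0 -0.07; -1.2 -1.3 0.1 0.01 0 -0.07; -1.1 -1.4 0 0 0 -0.06; -0.2 -1.7 0 0 0 -0.04
-0.1 -1.7 0 0 0 -0.04; 0 -1.7 0 0 0 -0.04; 0 -1.7 0 0 0 -0.04; 0.1 -1.7 0 0 0 -0.04; 0.2 -1.6 0 0.01 0 -0.04
0 0 0 0 0 0
end [499.9 199.8 178. ] [-3.137 -0.021  0.338] 11
```

Request:
{"api": "step_arm", "payload": {
  "increments": "-0.7 -0.6 0 0 0 -0.03; -1.3 -1.1 0.1 0 0 -0.06; -1.3 -1.2 0 0 0 -0.06; -1 -1.3 0 0.01 0 -0.06; -0.7 -1.5 0 0 0 -0.06"
}}

```text
time: 88.05
tool_pos: [0.5185, 0.1087, 0.1801]
ee_rot: [-3.142, -0.023, 0.102]
wrist_force: [0.8, 0.2, -2.7]
width: 0.0217
```

Request:
{"api": "step_arm", "payload": {
  "increments": "-0.2 -1.7 0 0 0 -0.04; -0.1 -1.7 0 0 0 -0.04; 0 -1.7 0 0 0 -0.04; 0 -1.7 0 0 0 -0.04; 0.1 -1.7 0 0 0 -0.04"
}}

```text
time: 88.55
tool_pos: [0.5017, 0.1925, 0.1799]
ee_rot: [3.137, -0.023, 0.301]
wrist_force: [0.4, 0.2, -3.3]
width: 0.022
```

Request:
{"api": "step_arm", "payload": {
  "increments": "0.2 -1 0 0 0 -0.03; 0.1 -0.5 0 0 0 -0.02; 0 0 0 0 0 0; 0 0 0 0 0 0; 0 0 0 0 0 0"
}}

```text
time: 89.05
tool_pos: [0.501, 0.206, 0.1801]
ee_rot: [3.135, -0.023, 0.347]
wrist_force: [-0.4, -0.3, -3.1]
width: 0.0222
```

```bash
python3 disc.py c; python3 spat.py .103|grep stackst; python3 plan.py "519.6 220 170 0.345 2 -0.025; 519.6 220 142 0.345 1.3 -0.025"
```

```text
[0.501  0.206  0.1801] [ 3.135 -0.023  0.347] [-0.4 -0.3 -3.1] [-0.11  0.34  0.01]
disc 327 71 [0.5985 0.2402 0.1611] fwd 0.1033 left -0.0011
TCP for stand centre: [519.1 221. ]
TCP for stand centre: [519.3 220.6]
panel (array([332., 107.]), 573, 233, 177, 130, np.float64(-1.223))
1.1 -0.3 0.5 0 0 0; 1.1 -0.4 0.6 0.01 0 0; 0 0 0.9 0 0 0; 0 0 0.9 0 0 0; -0.1 0 1 0 0 0
end [519.2 220.2 141.5] [-3.138 -0.023  0.347] 5
```

Request:
{"api": "step_arm", "payload": {
  "increments": "1.1 -0.4 0.5 0 0 0; 1.1 -0.4 0.6 0 0 0; 0 0 0.9 0 0 0; 0 0 0.9 0 0 0; -0.1 0 0.8 0 0 0"
}}

```text
time: 89.7
tool_pos: [0.5182, 0.2213, 0.1417]
ee_rot: [3.136, -0.02, 0.348]
wrist_force: [-0.1, -1.3, -2.7]
width: 0.0219
```

Request:
{"api": "step_arm", "payload": {
  "increments": "0 0 0 0 0 0; 0 0 0.4 0 0 0; 0 0 0.4 0 0 0; 0 0 0.4 0 0 0; 0 0 0 0 0 0"
}}

```text
time: 90.2
tool_pos: [0.5186, 0.2213, 0.1309]
ee_rot: [3.136, -0.022, 0.348]
wrist_force: [0.5, -0.4, -3.2]
width: 0.0216
```

Request:
{"api": "step_arm", "payload": {
  "increments": "0 0 0.4 0 0 0; 0 0 0.3 0 0 0; 0 0 0 0 0 0; 0 0 0 0 0 0"
}}

```text
time: 90.6
tool_pos: [0.5193, 0.2215, 0.1247]
ee_rot: [3.136, -0.023, 0.348]
wrist_force: [0.3, 0.6, -0.9]
width: 0.0222
```

```bash
python3 disc.py .109
```

```text
[0.5193 0.2215 0.1247] [ 3.136 -0.023  0.348] [ 0.3  0.6 -0.9] [-0.06  0.2   0.01]
disc 326 70 [0.6169 0.2564 0.109 ] fwd 0.1036 left -0.0005
TCP for stand centre: [519.  220.4]
TCP for stand centre: [519.2 219.9]
panel (array([326.,  96.]), 592, 248, 131, 119, np.float64(0.304))
```

Request:
{"api": "step_arm", "payload": {
  "increments": "0 0 0.3 0 0 0; 0 0 0.2 0 0 0; 0 0 0 0 0 0; -1 0 0 0 0 0; -2 0 0 0 0 0"
}}

```text
time: 91.15
tool_pos: [0.4911, 0.2112, 0.1187]
ee_rot: [3.136, -0.023, 0.348]
wrist_force: [0.1, 0.4, -1.4]
width: 0.0219
```

Request:
{"api": "step_arm", "payload": {
  "increments": "-2 0 -0.1 0 0 0; -2 0 0 0 0 0; -2 0 -0.1 0 0 0; -2 0 0 0 0 0; -2 0 0 0 0 0"
}}

```text
time: 91.65
tool_pos: [0.3957, 0.1767, 0.1187]
ee_rot: [3.136, -0.023, 0.348]
wrist_force: [0.5, 0.6, -1.6]
width: 0.0219
```

Request:
{"api": "step_arm", "payload": {
  "increments": "-1 0 0 0 0 0; 0 0 -1.5 0 0 0; 0 0 0 0 0 0; 0 0 0 0 0 0; 0 0 0 0 0 0"
}}

```text
time: 92.15
tool_pos: [0.3872, 0.1737, 0.1328]
ee_rot: [3.136, -0.022, 0.348]
wrist_force: [0.9, -0.9, -2.0]
width: 0.0215
```

```bash
python3 spat.py .103|grep -v -e handle -e blade
python3 - <<'E'
from h import *
im=cv2.imread("pics/top_s.png"); cm=cam("top"); H,S,V=cv2.split(cv2.cvtColor(im,cv2.COLOR_BGR2HSV)); m=(S<60)&(V>110); m[:90]=0;m[180:]=0;m[:,:200]=0;m[:,280:]=0
print(rects(im,m,cm,.109,300,5000))
E
python3 plan.py "400 -50 135 -0.2 4 -0.02; 432 -371 110 -0.75 4 -0.02; 432 -371 110 -0.75 4 -0.02; 432 -371 42 -0.75 2.5 -0.02"
```

```text
[0.3872 0.1737 0.1328] [ 3.136 -0.022  0.348]
stick (array([371., 201.]), 464, -142, 123, 21, np.float64(0.079))
panel (array([292., 166.]), 558, 103, 57, 39, np.float64(0.028))
panel (array([238., 143.]), 628, 265, 132, 125, np.float64(-1.267))
[(array([238., 143.]), 615, 253, 125, 119, np.float64(-1.267))]
-1.1 3.6 0 0 0 0.09; -0.7 3.7 0 0 0 0.09; -0.4 3.7 -0.1 0 0 0.09; -0.1 3.7 0 0 0 0.09; 0.3 3.7 -0.1 0 0 0.09
0.5 3.7 0 -0.01 0 0.1; 1.1 3.4 0.3 0 0 0.06; 1.3 3.4 0.3 0 0 0.06; 1.5 3.3 0.3 0 0 0.06; 1.6 3.2 0.3 0 0 0.06
1.8 3.1 0.3 0 0 0.06; 2 2.9 0.3 0 0 0.06; 2.2 2.8 0.3 0 0 0.06; 2.4 2.7 0.3 0 0 0.06; 2.5 2.5 0.4 -0.01 0 0.07
0 0 0 0 0 0; -0.1 0 2.3 0 0 0; 0 0 2.2 0 0 0; -0.1 0 2.3 0 0 0
end [ 431.7 -370.6   41.7] [ 3.14  -0.021 -0.752] 19
```

Panel C sits at (615,253), yaw 0.304, which is well inside tolerance. Now the spatula goes back to its mat.

Request:
{"api": "step_arm", "payload": {
  "increments": "-1.1 3.6 0 0 0 0.09; -0.7 3.7 0 0 0 0.09; -0.4 3.7 -0.1 0 0 0.09; -0.1 3.7 0 0 0 0.09; 0.3 3.7 -0.1 0 0 0.09"
}}

```text
time: 92.75
tool_pos: [0.3983, -0.014, 0.1347]
ee_rot: [-3.137, -0.022, -0.105]
wrist_force: [0.7, -0.1, -2.1]
width: 0.022
```

Request:
{"api": "step_arm", "payload": {
  "increments": "0.5 3.7 0 -0.01 0 0.1; 1.1 3.4 0.3 0 0 0.06; 1.3 3.4 0.3 0 0 0.06; 1.5 3.3 0.3 0 0 0.06; 1.6 3.2 0.3 0 0 0.06"
}}

```text
time: 93.25
tool_pos: [0.4143, -0.195, 0.1239]
ee_rot: [-3.139, -0.022, -0.445]
wrist_force: [0.0, 0.9, -1.2]
width: 0.0218
```

Request:
{"api": "step_arm", "payload": {
  "increments": "1.8 3.1 0.3 0 0 0.06; 2 2.9 0.3 0 0 0.06; 2.2 2.8 0.3 0 0 0.06; 2.4 2.7 0.3 0 0 0.06; 2.5 2.5 0.4 -0.01 0 0.07"
}}

```text
time: 93.75
tool_pos: [0.4322, -0.3726, 0.1094]
ee_rot: [3.141, -0.021, -0.756]
wrist_force: [0.4, -0.0, -2.2]
width: 0.0217
```

Request:
{"api": "step_arm", "payload": {
  "increments": "0 0 0 0 0 0; -0.1 0 2.3 0 0 0; 0 0 2.2 0 0 0; -0.1 0 2.3 0 0 0; 0 0 0 0 0 0"
}}

```text
time: 94.25
tool_pos: [0.4296, -0.3673, 0.0376]
ee_rot: [-3.141, -0.012, -0.751]
wrist_force: [-0.5, 1.1, -2.9]
width: 0.0216
```

Request:
{"api": "step_arm", "payload": {
  "increments": "0 0 0 0 0 0; 0 0 0.4 0 0 0; 0 0 0.3 0 0 0; 0 0 0.2 0 0 0; 0 0 0 0 0 0"
}}

```text
time: 94.75
tool_pos: [0.4322, -0.3706, 0.0334]
ee_rot: [3.141, -0.022, -0.752]
wrist_force: [0.1, 0.4, -2.3]
width: 0.0216
```

Request:
{"api": "step_arm", "payload": {
  "increments": "0 0 0.1 0 0 0; 0 0 0 0 0 0"
}}

```text
time: 94.95
tool_pos: [0.4322, -0.3707, 0.0324]
ee_rot: [3.141, -0.022, -0.752]
wrist_force: [-0.0, 1.2, -2.2]
width: 0.0216
```

Request:
{"api": "step_arm", "payload": {
  "increments": "0 0 0.1 0 0 0; 0 0 0.1 0 0 0; 0 0 0 0 0 0"
}}

```text
time: 95.25
tool_pos: [0.4323, -0.3708, 0.032]
ee_rot: [3.141, -0.022, -0.752]
wrist_force: [-2.6, 2.9, 5.0]
width: 0.0215
```

Request:
{"api": "step_arm", "payload": {
  "increments": "0 0 0 0 0 0; 0 0 0 0 0 0; 0 0 0 0 0 0; 0 0 0 0 0 0; 0 0 0 0 0 0",
  "claw": -0.1
}}

```text
time: 95.75
tool_pos: [0.4323, -0.3707, 0.0301]
ee_rot: [3.141, -0.021, -0.752]
wrist_force: [0.7, 0.2, -0.5]
width: 0.0514
```

Request:
{"api": "step_arm", "payload": {
  "increments": "0 0 -2 0 0 0; -0.5 0 -3 0 0 0; -1 0 -4 0 0 0; -2 0 -4 0 0 0; -2 0 -2 0 0 0"
}}

```text
time: 96.25
tool_pos: [0.3905, -0.3317, 0.1833]
ee_rot: [3.141, -0.028, -0.752]
wrist_force: [0.2, -0.3, 0.1]
width: 0.0515
```

Request:
{"api": "step_arm", "payload": {
  "increments": "0 0 0 0 0 0; 0 0 0 0 0 0; 0 0 0 0 0 0"
}}

```text
time: 96.55
tool_pos: [0.3895, -0.3306, 0.1769]
ee_rot: [3.141, -0.018, -0.752]
wrist_force: [0.2, -1.0, 0.1]
width: 0.0516
```

```bash
python3 spat.py .103 | grep -e blade -e stick -e '(4[01][0-9]'
python3 - <<'E'
from h import *
a=cv2.imread("pics/top_s.png"); b=snapshot("side")[:,:,::-1]
cv2.imwrite("pics/fin.png",np.vstack([cv2.resize(a[90:260,150:500],(700,340)),cv2.resize(b[95:220,210:550],(700,257))]))
E
```

```text
blade (array([241., 188.]), 444, -251, 113, 38, np.float64(-0.429))
blade (array([326.,  57.]), 488, -421, 107, 49, np.float64(-0.747))
stick (array([371., 201.]), 464, -142, 123, 21, np.float64(0.083))
```

View pics/fin.png

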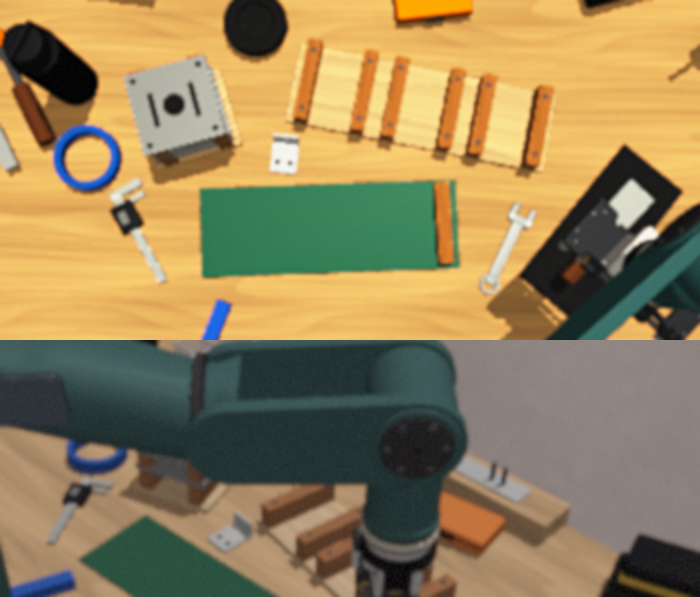

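The view shows the stack square on the stand, the rack empty, the spare stick on its mat and the spatula flat on the rubber mat. The bystanders are where they were.

```bash
python3 -c "
from bench import *
print(close_job())"
```

```text
the job is handed in; nothing more can be done
None
```

All three panels are stacked on the curing stand with two spacer sticks between each panel and the next. The fifth stick is still on the green mat, and the spatula is back flat on its rubber mat. I handed the job in at about 97 s; it reports no verdict.

Partway through, a placed stick was knocked out of line, and I noticed it from the contact force when setting down the second panel. I parked the spatula on the green mat with that panel still on it, put the stick right, then carried on. That contact pressed the blade onto the stick with up to about 25 N.

Last checks, by camera:

| Item | Result | Limit |
|---|---|---|
| Panels, distance from stand middle | within about 4 mm | 20 mm |
| Panels, angle from square | within about 0.05 rad | 0.17 rad |
| Sticks, distance from ideal place | within about 3 mm | 13 mm across, 25 mm along |
| Spatula blade, distance from its place | about 10 mm | 60 mm |
| Spatula blade, angle | about 0.1 rad | 0.6 rad |

- **Bystanders:** none looked shifted in the final view. I measured only the bracket after the start, and it was unmoved.
- **Lower layers:** once covered, the lower panels and sticks could not be measured again. Their figures are from just before the next panel went on. The arm hid part of the stack in the last side view.

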